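# Charge the watch dials under the telescoping lamp

### The job

First pull the charging lamp up by its knob until its lock button clicks out. Then lay every watch on the bench dial up on the white pad, each inside a printed ring of its own, and with all of them lying there turn the start key clockwise to its stop and let it spring back. Afterwards put all the watches flat, dial up, in the wooden tray, leaving the lamp locked up, and do not disturb the blower, the loupe and the parts pot.

Things in the scene. Friction and masses are not known exactly. Their poses are not given: they have to be found in the camera images.
- lamp: Lamp stand, fixed to the bench: black round foot 90 mm across, aluminium sleeve 30 mm across reaching 118 mm above the bench. A telescoping mast with the lamp head on it slides up out of the sleeve. Origin: centre of the foot on the bench; z up; the lock button points to its +x. Stands to the left or to the right.
- lamp_mast (a joint): How far the mast is pulled up out of the sleeve, m: 0 (fully down) to 0.103 (upper stop). It stays where it is left, by friction; lifting takes about 9 N.
- lock_pin (a joint): Brass spring lock button in the mast, 8 mm across, 25 mm above the bench with the mast down, so hidden inside the sleeve at first. It clicks out by itself over the sleeve's rim, from 0 to 0.008 m, once the mast is up about 0.097 m; from then on the mast cannot sink back.
- pull_knob (a point): Pull knob on top of the white lamp head, an upright black ribbed cylinder 26 mm across and 40 mm high. This point is on its axis 15 mm below its top, 186 mm above the bench with the mast down; it rises with the mast. Below the knob the head is a dome 70 mm across, its top 39 mm below the knob's top.
- pad: White light-charging pad, a fixed slab 280 x 130 x 6 mm lying flat with a dark edge and four thin black rings printed on it in a row along its x (long) axis. Origin: centre of its underside. Stands left or right of the watches.
- ring0 (a point): Centre of printed ring 0 (60 mm across) on the pad's top face, 6 mm above the bench; the rings are 65 mm apart.
- ring1 (a point): Centre of printed ring 1 (60 mm across) on the pad's top face, 6 mm above the bench; the rings are 65 mm apart.
- ring2 (a point): Centre of printed ring 2 (60 mm across) on the pad's top face, 6 mm above the bench; the rings are 65 mm apart.
- ring3 (a point): Centre of printed ring 3 (60 mm across) on the pad's top face, 6 mm above the bench; the rings are 65 mm apart.
- console: Timer console, a fixed grey box 100 x 90 x 45 mm with a start key on its top. Origin: centre of its underside. Stands left or right, on the side where the lamp is not.
- start_key (a joint): Spring-return start key on the console, turning about the vertical, rad: 0 at rest, 1.2 at its stop, growing clockwise seen from above. The spring needs 0.024 N m to start and 0.12 N m at the stop and brings it back to 0 when let go.
- key_grip (a point): On the key's axis, 73 mm above the bench. The key is an upright black bar 44 mm long (along this point's x axis), 12 mm thick (along y), 30 mm high, its top 12 mm above this point; pinch it across its thickness. The axes turn with the key.
- tray: Wooden delivery tray, fixed, open on top, 280 (x) x 130 (y) mm outside, walls 4 mm thick and 14 mm high, floor 4 mm thick, felt grey. Origin: centre of its underside. Stands on the side of the watches where the pad is not.
- watch_a: Watch head without strap, black dial, lying dial up on the bench, perhaps absent. Steel case 35 mm across, 12 mm thick, lugs 9 mm high at both ends of its x axis: 42 mm from lug end to lug end, 22 mm across each pair; grip it lug end to lug end, along x. A crown stands out 3 mm at +y. About 60 g. Origin: centre of its underside; z points out of the dial.
- watch_b: Watch head without strap, white dial, lying dial up on the bench, perhaps absent. Steel case 35 mm across, 12 mm thick, lugs 9 mm high at both ends of its x axis: 42 mm from lug end to lug end, 22 mm across each pair; grip it lug end to lug end, along x. A crown stands out 3 mm at +y. About 60 g. Origin: centre of its underside; z points out of the dial.
- watch_c: Watch head without strap, grey dial, lying dial up on the bench, perhaps absent. Steel case 35 mm across, 12 mm thick, lugs 9 mm high at both ends of its x axis: 42 mm from lug end to lug end, 22 mm across each pair; grip it lug end to lug end, along x. A crown stands out 3 mm at +y. About 60 g. Origin: centre of its underside; z points out of the dial.
- watch_d: Watch head without strap, copper dial, lying dial up on the bench, perhaps absent. Steel case 35 mm across, 12 mm thick, lugs 9 mm high at both ends of its x axis: 42 mm from lug end to lug end, 22 mm across each pair; grip it lug end to lug end, along x. A crown stands out 3 mm at +y. About 60 g. Origin: centre of its underside; z points out of the dial.
- blower: Bystander: rust-red rubber dust blower, 76 mm across, 108 mm high. Origin: centre of its underside.
- eye_loupe: Bystander: black eye loupe, 38 mm across, 36 mm high. Origin: centre of its underside.
- parts_pot: Bystander: small lidded aluminium parts pot, 48 mm across, 34 mm high. Origin: centre of its underside.
Mind the look-alikes: they are no part of the job. There is more than one size of the lamp; the job needs the smaller.

How it is judged (in metres and radians):
On the way, in this order (a step that is already met when the one before it is completed fails the run):
1. the lamp mast is up and its lock button has clicked out (value of joint lamp_mast above 0.094 m and value of joint lock_pin above 0.005 m), for 0.2 s.
2. every watch lies in a ring of the pad, the lamp is locked up and the start key is turned to its stop (all of step 1 and value of joint start_key above 1.08 rad and (horizontal distance between watch_a and ring0 below 0.013 m or horizontal distance between watch_a and ring1 below 0.013 m or horizontal distance between watch_a and ring2 below 0.013 m or horizontal distance between watch_a and ring3 below 0.013 m) and z of each of watch_a, watch_b, watch_c, watch_d in the frame of pad below 0.011 m and angle between each of watch_a, watch_b, watch_c, watch_d's own z axis and vertical below 0.1 rad and (horizontal distance between watch_b and ring0 below 0.013 m or horizontal distance between watch_b and ring1 below 0.013 m or horizontal distance between watch_b and ring2 below 0.013 m or horizontal distance between watch_b and ring3 below 0.013 m) and (horizontal distance between watch_c and ring0 below 0.013 m or horizontal distance between watch_c and ring1 below 0.013 m or horizontal distance between watch_c and ring2 below 0.013 m or horizontal distance between watch_c and ring3 below 0.013 m) and (horizontal distance between watch_d and ring0 below 0.013 m or horizontal distance between watch_d and ring1 below 0.013 m or horizontal distance between watch_d and ring2 below 0.013 m or horizontal distance between watch_d and ring3 below 0.013 m)), for 0.1 s.
3. the start key has sprung back (value of joint start_key below 0.1 rad), for 0.2 s.
At the end, for the whole second after the job is handed in: All watches lie at rest inside the tray, flat on its floor (tilt under 0.1 rad) and dial up; the lamp mast is up by more than 94 mm with its button out more than 5 mm; the start key is back within 0.1 rad of rest (all of step 1 and value of joint start_key below 0.1 rad and x of watch_a in the frame of tray between -0.122 and 0.122 m and y of watch_a in the frame of tray between -0.048 and 0.048 m and z of each of watch_a, watch_b, watch_c, watch_d in the frame of tray below 0.009 m and angle between each of watch_a, watch_b, watch_c, watch_d's own z axis and vertical below 0.1 rad and linear speed of each of watch_a, watch_b, watch_c, watch_d below 0.03 m/s and x of watch_b in the frame of tray between -0.122 and 0.122 m and y of watch_b in the frame of tray between -0.048 and 0.048 m and x of watch_c in the frame of tray between -0.122 and 0.122 m and y of watch_c in the frame of tray between -0.048 and 0.048 m and x of watch_d in the frame of tray between -0.122 and 0.122 m and y of watch_d in the frame of tray between -0.048 and 0.048 m); the robot touches nothing.
It fails at once if the blower is moved more than 30 mm (distance of blower from where it was at the start of the episode above 0.03 m).
It fails at once if the eye loupe is moved more than 30 mm (distance of eye_loupe from where it was at the start of the episode above 0.03 m).
It fails at once if the parts pot is moved more than 30 mm (distance of parts_pot from where it was at the start of the episode above 0.03 m).
Of watch_a, watch_b, watch_c, watch_d only 3 to 4 are there at a start; the rules pass over those that are not, and their reading is None.
At some moment in a run one of watch_a, watch_b, watch_c, watch_d may be knocked a few centimetres aside while the robot is not near it.
Once in a run the grip may slacken for a moment while it holds something.
It also fails if it takes over 210 s, if anything falls off the work surface, if the arm or the gripper's body presses on something with over 40 N, if the wrist force passes 120 N, or if a joint passes its speed limit or range.

### The arm

A 7-joint arm with a two-finger parallel gripper is mounted at the origin on the work surface. World frame = base frame: x ahead of the robot, y to its left, z up, the work surface at z = 0. Lengths are in m, angles in degrees, forces in N, time in s.
With the tool pointing down it reaches from about 0.425 to 1.025 m from the base axis. Payload 3.6 kg.
Tool frame: the origin (TCP) lies on the centre line of the jaws, within the pads' length; the fingertips stand 14 mm ahead of it and the grasp point (between the pads) lies 5 mm behind it; z points along the fingers, x is the direction in which the jaws open and shut, and the axes are right-handed (so a half turn about z gives the same grasp; the last joint's range is limited). The gripper opens to 85 mm and grips with 20 to 120 N. Pads are 22 mm wide; open, the fingers measure 114 mm over their backs; the gripper's body (76 mm by 85 mm) begins 54 mm behind the grasp point. The pads swing forward as they close: fully open they stand 13 mm farther back than shut.
Start: joints at [64.486, 33.873, 2.773, 92.16, -1.908, 54.013, -1.931], TCP at [0.25, -0.681, 0.209] pointing down, gripper open.
Joint ranges: [-153.93, 153.93], [-27.13, 128.08], [-72.61, 78.16], [10.71, 143.7], [-87.88, 267.88], [4.46, 118.87], [-176.78, 176.78]. Speed limits (degrees/s): [147.25, 147.25, 180, 180, 180, 180, 180].

### API

Orientations are given as a 3x3 rotation matrix whose columns are the frame's x, y, z axes.
In Python, from plant import * gives the robot as it stands.
- The arm moves only by the shell command python3 -m inch 'ROWS'. ROWS is JSON, a list of rows, each an object of numbers: "jaw": the opening, from 0 (shut) to 1 (fully open); "x", "y", "z": the shift along the world's x, y, z in units of 25 mm (1.0 is 25 mm); "yaw": the turn about the world's z in units of 5 degrees (1.0 is 5 degrees). A call has 1 to 10 rows; each row shifts and turns the commanded pose from where the row before left it; what a row does not reach is not made up. A row lasts 1/12 s, in which the tool goes at most 41.7 mm and 7.16 degrees, less where a joint would pass 70% of its speed; a pose out of reach is approached as far as the arm can. A call is refused whole if a number of a shift passes 1 or a number of a turn 1, either way. A call with a gripper value outside its range is refused whole. The fingers move at their own pace and stop on an object; the grip force is fixed at half the most. Time passes only in rows, so rows that do not move let the fingers close. It gives the time, the measured TCP pose, the force and the opening at its end, in the units of the state.
- observe(): the state, without advancing time (a new reading comes with each control period).
- grab_frame(name): name is "side" or "top" or "wrist"; returns a dict with "color" (384x512x3 uint8, red, green, blue), "camera_matrix" (3x3 intrinsics, pixels), "R" (3x3) and "t" (3): a world point X has camera coordinates R X + t. Camera axes: x right, y down, z forward; pixel columns grow to the right and rows downward; lengths in m; the calibration is good to about 2 mm. A picture is of the moment at which its call begins. There is no depth.
- job_done(): hands the job in, once; it reports no verdict.
Trained networks look in the newest picture that a camera, given by its name, has taken for a name from the list of things; names that differ only in an ending like _2 or _b are one class to them, and where a whole thing is asked for, a point or a joint stands for the part that bears it (a point fixed in the world has none). Each returns a list of dicts, best first, with "confidence" (0 to 1); they miss things now and then, are a little off and sometimes report something else, mostly with a low value. They report only what shows in the picture. A call takes as long as a camera call. They do not tell look-alikes from the thing itself.
- boxes_of(camera, query): "rect" ([left, top, right, bottom] in pixels, round what is visible of it).
The state is a dict: "time": time; "joint_pos": joint angles; "qvel": joint speeds; "joint_torque": joint torques, N m; "tool_pos": TCP position; "eef_rot": TCP orientation; "contact_force": force on the tool from outside, world axes, zero at the start; "torque": the same for the moment, N m; "gripper_width": opening from 0.0 (shut) to 1.0 (fully open).
Only numpy, scipy, OpenCV 4.12 (cv2) and the standard library are available. Lean on these libraries where they do the work, as an engineer would, in place of code of your own. Each camera call takes 0.05 s, during which the arm holds its last target.

## Working session

There is one attempt and no reset: what is moved stays moved. The work goes in short steps, Python scripts to look and compute and a shell command to move; the robot and the scene stay as the last step left them, time stands still between calls to the robot, and variables do not carry over. Pictures are saved under pics/ and viewed, and the job is handed in when it is done.

```bash
ls; mkdir -p pics; python3 - <<'E'
from plant import *
import cv2
s=observe(); print({k:s[k] for k in ('time','tool_pos','eef_rot','contact_force','gripper_width')})
for n in ('side','top','wrist'):
    f=grab_frame(n); cv2.imwrite(f'pics/{n}0.png',f['color'][:,:,::-1]); print(n,f['camera_matrix'],f['R'],f['t'])
E
```

```text
pics
{'time': 0.0, 'tool_pos': array([ 0.24953895, -0.67974866,  0.20822828]), 'eef_rot': array([[ 3.44678853e-01, -9.38720266e-01, -8.66461249e-04],
       [-9.38717910e-01, -3.44679931e-01,  2.10493546e-03],
       [-2.27459738e-03,  8.78359506e-05, -9.99997409e-01]]), 'contact_force': array([-0.16170435, -0.41014086, -0.83880681]), 'gripper_width': 1.001757819288371}
side [[370.12419837   0.         255.21938151]
 [  0.         370.12419837 192.37006268]
 [  0.           0.           1.        ]] [[-0.71153028 -0.70264939  0.00291461]
 [-0.35431749  0.35520757 -0.86503566]
 [ 0.60678149 -0.61653176 -0.50170191]] [0.34914669 0.31202405 1.0145982 ]
top [[401.42986198   0.         258.86524542]
 [  0.         401.42986198 189.15422519]
 [  0.           0.           1.        ]] [[ 0.04333071 -0.9990523  -0.00411779]
 [-0.97602298 -0.04145114 -0.21368421]
 [ 0.21331101  0.01327814 -0.97689411]] [-0.06448044  0.54379978  1.15218713]
wrist [[271.42909463   0.         254.48169689]
 [  0.         271.42909463 194.37848309]
 [  0.           0.           1.        ]] [[ 0.34584133 -0.93829032 -0.00224812]
 [-0.8966805  -0.33120823  0.29370935]
 [-0.27632924 -0.09956099 -0.95589213]] [-0.72342874 -0.03803046  0.37977754]
```

View pics/top0.png

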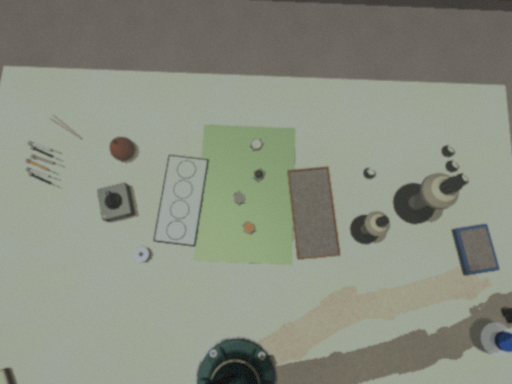

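View pics/side0.png

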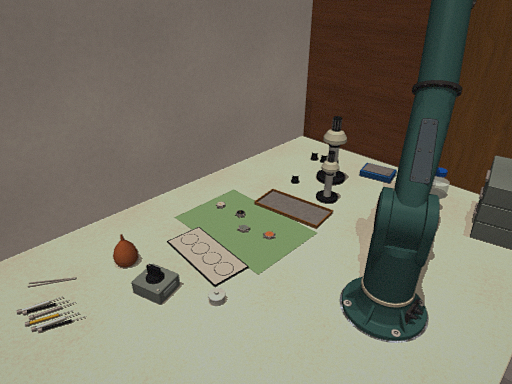

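View pics/wrist0.png

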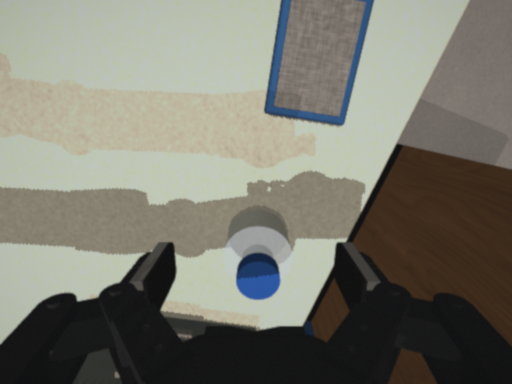

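```bash
cat > h.py <<'E'
from plant import *
import cv2, numpy as np
def bp(f,u,v,z):
    K,R,t=[np.array(f[k]) for k in('camera_matrix','R','t')]
    c=-R.T@t; d=R.T@np.linalg.solve(K,[u,v,1.]); s=(z-c[2])/d[2]; return (c+s*d)[:2]
def pj(f,X):
    K,R,t=[np.array(f[k]) for k in('camera_matrix','R','t')]
    p=K@(R@np.array(X)+t); return p[:2]/p[2]
def st():
    s=observe(); R=s['eef_rot']; print('t',round(s['time'],2),'tcp',np.round(s['tool_pos'],4),'yaw',round(np.degrees(np.arctan2(R[1,0],R[0,0])),2),'F',np.round(s['contact_force'],1),'w',round(s['gripper_width'],3)); return s
def crop(f,x0,y0,x1,y1,sc,name):
    cv2.imwrite(name,cv2.resize(f['color'][y0:y1,x0:x1,::-1],None,fx=sc,fy=sc,interpolation=cv2.INTER_CUBIC))
E
python3 - <<'E'
from h import *
f=grab_frame('top')
crop(f,90,110,350,270,3,'pics/t1.png'); crop(f,330,130,510,280,4,'pics/t2.png')
for q in ('lamp','pull_knob','watch_a','key_grip','console','pad','tray','blower','eye_loupe','parts_pot'):
    print(q,[(round(b['confidence'],2),np.round(b['rect'],1).tolist()) for b in boxes_of('top',q)][:6])
E
```

```text
lamp [(0.66, [155.1, 158.6, 206.7, 243.8]), (0.57, [393.3, 169.5, 462.6, 222.9])]
pull_knob [(0.9, [364.9, 208.6, 386.9, 235.4]), (0.86, [420.4, 172.5, 462.7, 208.8])]
watch_a [(0.68, [233.7, 191.9, 245.9, 205.0]), (0.68, [244.1, 224.0, 253.7, 233.8]), (0.4, [249.5, 139.1, 261.8, 150.4])]
key_grip [(0.74, [288.6, 168.6, 337.2, 257.6]), (0.7, [105.5, 191.9, 120.1, 208.4])]
console [(0.58, [95.5, 182.8, 132.4, 221.8])]
pad [(0.86, [155.7, 155.3, 208.9, 245.3])]
tray [(0.79, [288.5, 167.8, 338.2, 259.2]), (0.23, [155.6, 154.2, 212.1, 245.6])]
blower [(0.59, [106.3, 137.4, 136.1, 157.9])]
eye_loupe [(0.55, [361.4, 169.8, 370.5, 180.4])]
parts_pot [(0.56, [134.9, 247.8, 147.4, 263.8]), (0.15, [107.7, 136.2, 135.2, 159.3])]
```

View pics/t1.png

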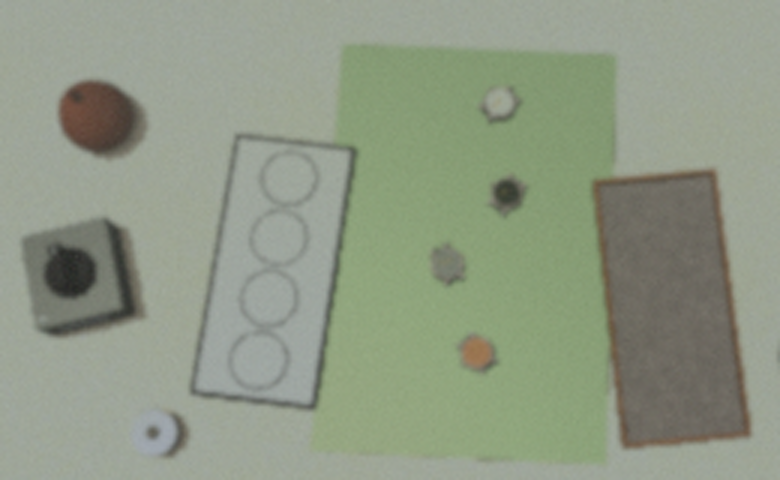

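View pics/t2.png

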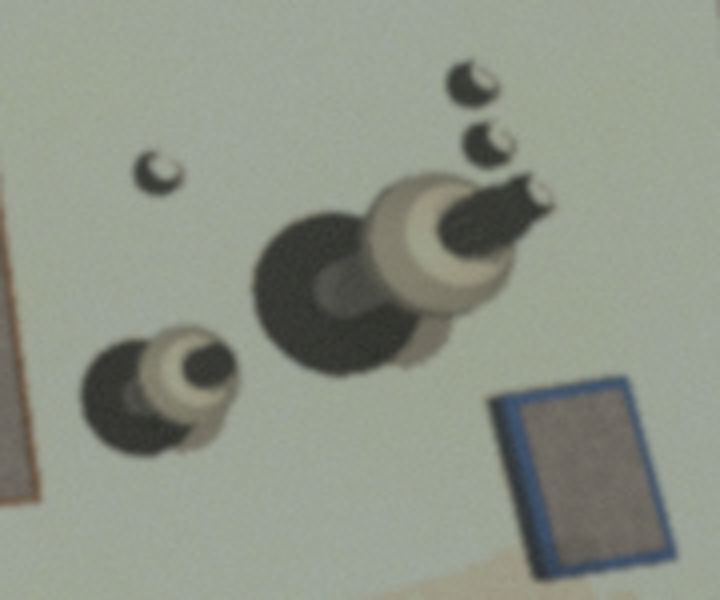

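```bash
python3 - <<'E'
from h import *
f=grab_frame('top')
P=lambda u,v,s,x0,y0,z:np.round(bp(f,u/s+x0-.0,v/s+y0,z),4)
print('foot',P(142,397,4,330,130,0.005),'knobtop',P(218,364,4,330,130,.201),'big foot',P(338,295,4,330,130,.005))
for n,u,v in (('b',499,104),('a',507,193),('c',447,264),('d',478,353)): print(n,P(u,v,3,90,110,.012))
for u,v in ((238,136),(355,149),(314,407),(193,392)): print('pad',P(u,v,3,90,110,.006))
for u,v in ((290,179),(279,238),(269,298),(259,360)): print('ring',P(u,v,3,90,110,.006))
for u,v in ((596,181),(715,171),(749,435),(623,446)): print('tray',P(u,v,3,90,110,.014))
print('key',P(70,270,3,90,110,.085),'loupe',P(157,172,4,330,130,.02),'pot',P(157,433,3,90,110,.034),'blower',P(100,118,3,90,110,.04))
E
```

```text
foot [ 0.4453 -0.3742] knobtop [ 0.444  -0.3737] big foot [ 0.5318 -0.528 ]
b [ 0.7021 -0.026 ]
a [ 0.6042 -0.0388]
c [0.5254 0.0203]
d [ 0.434  -0.0165]
pad [0.6565 0.2518]
pad [0.6473 0.1256]
pad [0.3725 0.1481]
pad [0.3823 0.273 ]
ring [0.6113 0.1922]
ring [0.5468 0.1986]
ring [0.4827 0.2036]
ring [0.4179 0.2084]
tray [ 0.6207 -0.132 ]
tray [ 0.6369 -0.2571]
tray [ 0.3629 -0.2931]
tray [ 0.3465 -0.1667]
key [0.4896 0.3841] loupe [ 0.6211 -0.3845] pot [0.3383 0.2972] blower [0.6598 0.3894]
```

```bash
python3 -m inch '[{"z":0.8,"jaw":1},{"z":0.8},{"z":0.9},{"x":0.6,"y":0.95},{"x":0.6,"y":0.95},{"x":0.6,"y":0.95},{"x":0.6,"y":0.95},{"x":0.6,"y":0.95},{"x":0.6,"y":0.95},{"x":0.6,"y":0.95}]'; python3 -m inch '[{"x":0.6,"y":0.95},{"x":0.6,"y":0.95},{"x":0.6,"y":0.95},{"x":0.6,"y":0.8},{}]'
python3 - <<'E'
from h import *
st()
f=grab_frame('wrist');cv2.imwrite('pics/w1.png',f['color'][:,:,::-1]);
for z in (.201,.16): print(pj(f,[.445,-.374,z]))
f=grab_frame('side');crop(f,290,100,400,220,5,'pics/s1.png')
E
```

```text
t 0.75 tcp [ 0.2498 -0.6806  0.2094] yaw -69.84 F [0.1 0.9 0.2] w 0.999
[-327.57687625 -478.81263587]
[-166.61956529 -315.72060348]invalid input at $[0]: expected keys jaw, x, y, z, yaw
invalid input at $[0]: expected keys jaw, x, y, z, yaw
```

View pics/w1.png

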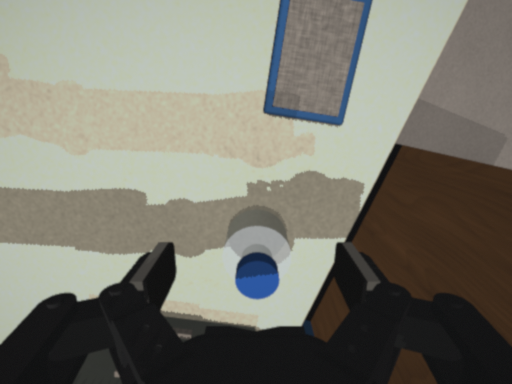

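View pics/s1.png

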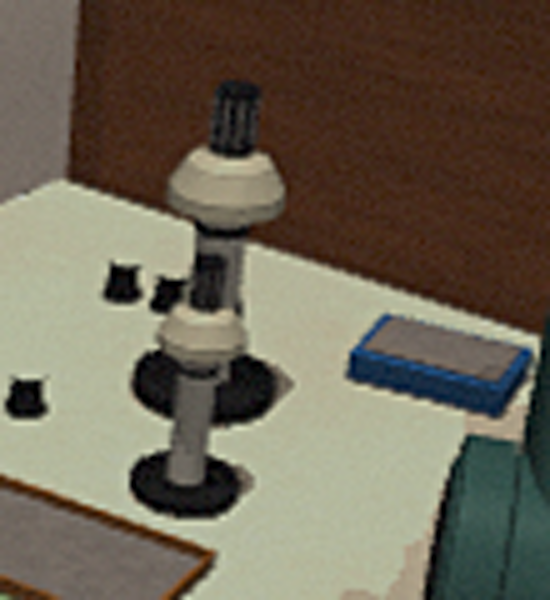

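```bash
python3 -m inch '[{"x":0,"y":0,"z":0.8,"yaw":0,"jaw":1},{"x":0,"y":0,"z":0.8,"yaw":0,"jaw":1},{"x":0,"y":0,"z":0.9,"yaw":0,"jaw":1},{"x":0.6,"y":0.95,"z":0,"yaw":0,"jaw":1},{"x":0.6,"y":0.95,"z":0,"yaw":0,"jaw":1},{"x":0.6,"y":0.95,"z":0,"yaw":0,"jaw":1},{"x":0.6,"y":0.95,"z":0,"yaw":0,"jaw":1},{"x":0.6,"y":0.95,"z":0,"yaw":0,"jaw":1},{"x":0.6,"y":0.95,"z":0,"yaw":0,"jaw":1},{"x":0.6,"y":0.95,"z":0,"yaw":0,"jaw":1}]'; python3 -m inch '[{"x":0.6,"y":0.95,"z":0,"yaw":0,"jaw":1},{"x":0.6,"y":0.95,"z":0,"yaw":0,"jaw":1},{"x":0.6,"y":0.95,"z":0,"yaw":0,"jaw":1},{"x":0.6,"y":0.8,"z":0,"yaw":0,"jaw":1},{"x":0,"y":0,"z":0,"yaw":0,"jaw":1}]'
python3 - <<'E'
from h import *
st()
f=grab_frame('wrist');cv2.imwrite('pics/w2.png',f['color'][:,:,::-1]);
for z in (.201,.16): print(pj(f,[.445,-.374,z]))
print(pj(f,[*observe()['tool_pos'][:2],.201]))
print([(b['confidence'],b['rect']) for b in boxes_of('wrist','pull_knob')])
E
```

```text
time: 1.68
tool_pos: [0.3554, -0.5132, 0.2721]
eef_rot: [[0.345, -0.939, 0.0], [-0.939, -0.345, -0.0], [0.0, -0.0, -1.0]]
contact_force: [0.3, 0.5, 0.0]
gripper_width: 1.003
time: 2.1
tool_pos: [0.4197, -0.417, 0.2721]
eef_rot: [[0.353, -0.935, 0.003], [-0.935, -0.353, 0.003], [-0.002, -0.004, -1.0]]
contact_force: [-0.3, 0.6, -0.2]
gripper_width: 0.997
t 2.1 tcp [ 0.4197 -0.417   0.2721] yaw -69.31 F [-0.3  0.6 -0.2] w 0.997
[219.15962264 156.09736982]
[224.28715242 149.83687595]
[257.09271522 201.77666847]
[(0.68, [359.8, 57.5, 512.0, 173.5]), (0.65, [192.2, 110.8, 255.0, 173.9])]
```

View pics/w2.png

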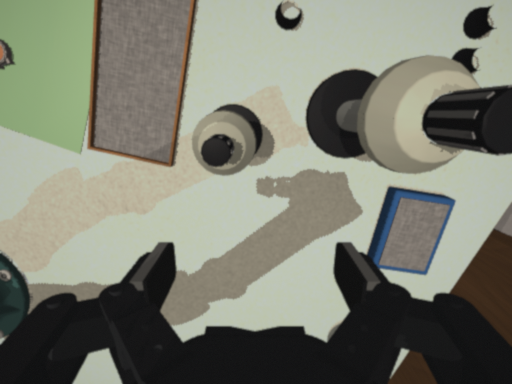

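```bash
python3 - <<'E'
from h import *
s=st()
f=grab_frame('wrist');print(bp(f,214,152,.201)); crop(f,180,90,280,190,5,'pics/w3.png')
E
```

```text
t 2.2 tcp [ 0.4158 -0.422   0.2721] yaw -69.66 F [-1.1  0.2 -0.6] w 0.996
[ 0.44308697 -0.37419662]
```

View pics/w3.png

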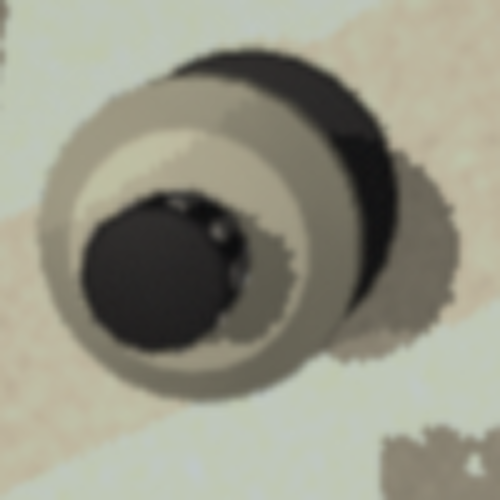

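```bash
python3 - <<'E'
from h import *
s=st()
f=grab_frame('wrist');p=bp(f,211,145,.201);print(p,(p-observe()['tool_pos'][:2])/.025)
E
```

```text
t 2.25 tcp [ 0.4147 -0.4234  0.2721] yaw -69.82 F [-1.8  0.1  0.8] w 1.001
[ 0.44685383 -0.37146717] [1.31551581 2.10842038]
```

```bash
python3 -m inch '[{"x":0.4,"y":0.66,"z":0,"yaw":0,"jaw":1},{"x":0.4,"y":0.66,"z":0,"yaw":0,"jaw":1},{"x":0.4,"y":0.66,"z":0,"yaw":0,"jaw":1},{"x":0,"y":0,"z":0,"yaw":0,"jaw":1},{"x":0,"y":0,"z":0,"yaw":0,"jaw":1}]'
python3 - <<'E'
from h import *
s=st()
f=grab_frame('wrist');crop(f,120,100,380,300,3,'pics/w4.png'); f=grab_frame('top');crop(f,330,170,450,270,5,'pics/t4.png')
s=st()
E
```

```text
time: 2.72
tool_pos: [0.4446, -0.3741, 0.2719]
eef_rot: [[0.345, -0.939, -0.0], [-0.939, -0.345, -0.0], [0.0, 0.0, -1.0]]
contact_force: [0.8, -0.4, 0.6]
gripper_width: 1.005
t 2.72 tcp [ 0.4446 -0.3741  0.2719] yaw -69.84 F [ 0.8 -0.4  0.6] w 1.005
t 2.82 tcp [ 0.4435 -0.3756  0.2719] yaw -70.0 F [ 0.3 -0.1  0.9] w 1.0
```

View pics/w4.png

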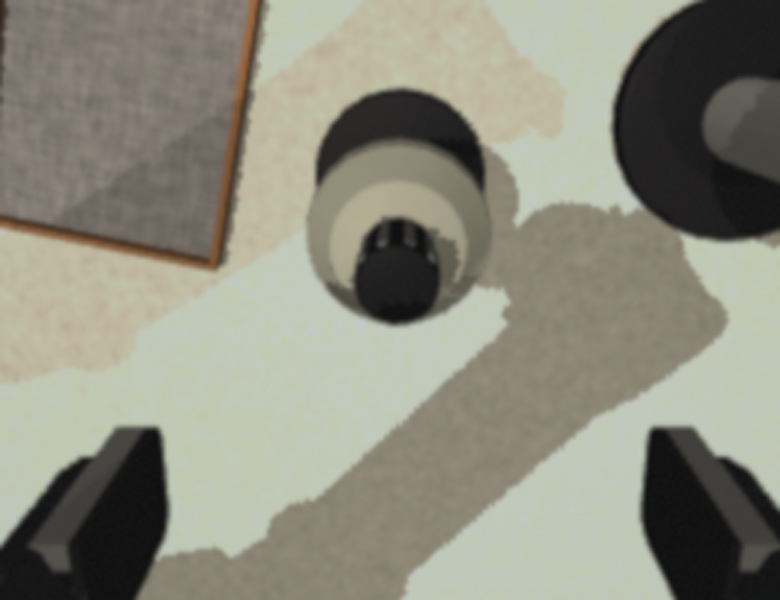

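```bash
python3 - <<'E'
from h import *
s=st()
f=grab_frame('wrist');p=bp(f,252.3,194.3,.201);print(p,(p-observe()['tool_pos'][:2])/.025, pj(f,[*s['tool_pos'][:2],.201]))
E
```

```text
t 2.82 tcp [ 0.4435 -0.3756  0.2719] yaw -70.0 F [ 0.3 -0.1  0.9] w 1.0
[ 0.44642609 -0.3721181 ] [0.11848447 0.1405871 ] [254.75605202 198.4099975 ]
```

```bash
python3 -m inch '[{"x":0.08,"y":0.1,"z":-0.7,"yaw":0,"jaw":1},{"x":0,"y":0,"z":-0.7,"yaw":0,"jaw":1},{"x":0,"y":0,"z":-0.7,"yaw":0,"jaw":1},{"x":0,"y":0,"z":-0.7,"yaw":0,"jaw":1},{"x":0,"y":0,"z":-0.7,"yaw":0,"jaw":1},{"x":0,"y":0,"z":0,"yaw":0,"jaw":0.2},{"x":0,"y":0,"z":0,"yaw":0,"jaw":0.1},{"x":0,"y":0,"z":0,"yaw":0,"jaw":0},{"x":0,"y":0,"z":0,"yaw":0,"jaw":0},{"x":0,"y":0,"z":0,"yaw":0,"jaw":0}]'
python3 -m inch '[{"x":0,"y":0,"z":0,"yaw":0,"jaw":0},{"x":0,"y":0,"z":0,"yaw":0,"jaw":0}]'
python3 - <<'E'
from h import *
s=st()
f=grab_frame('wrist');cv2.imwrite('pics/w5.png',f['color'][:,:,::-1])
E
```

```text
time: 3.7
tool_pos: [0.4474, -0.3719, 0.1857]
eef_rot: [[0.344, -0.939, 0.002], [-0.939, -0.344, -0.002], [0.002, -0.001, -1.0]]
contact_force: [-0.2, -0.1, -0.6]
gripper_width: 0.3
time: 3.87
tool_pos: [0.4472, -0.3713, 0.1851]
eef_rot: [[0.345, -0.939, 0.001], [-0.939, -0.345, -0.001], [0.001, -0.001, -1.0]]
contact_force: [-0.1, -0.1, -0.4]
gripper_width: 0.007
t 3.87 tcp [ 0.4472 -0.3713  0.1851] yaw -69.84 F [-0.1 -0.1 -0.4] w 0.007
```

View pics/w5.png

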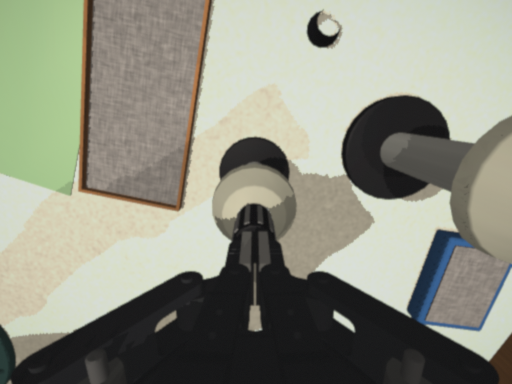

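```bash
python3 - <<'E'
from h import *
s=st()
f=grab_frame('side');crop(f,290,100,400,220,5,'pics/s6.png')
for z in (0,.118,.161,.201): print('side',(pj(f,[.4453,-.3735,z])-[290,100])*5)
print('tcp',(pj(f,s['tool_pos'])-[290,100])*5)
f=grab_frame('wrist');crop(f,180,120,330,240,5,'pics/w6.png')
print('tcp w',(pj(f,s['tool_pos'])-[180,120])*5)
for z in (0,.118,.161,.201): print('w',(pj(f,[.4453,-.3735,z])-[180,120])*5)
E
```

```text
t 3.92 tcp [ 0.4471 -0.3712  0.1849] yaw -69.84 F [ 0.4 -0.2  0.1] w 0.001
side [186.11619775 488.20537013]
side [201.1930142  359.52616017]
side [206.99651392 309.99383611]
side [212.55407731 262.56055543]
tcp [206.66491135 281.98347721]
tcp w [375.36053424 557.86515704]
w [379.49094172 267.87576251]
w [382.97632598 412.3432224 ]
w [385.21048629 504.94806621]
w [388.29103879 632.63544939]
```

View pics/s6.png

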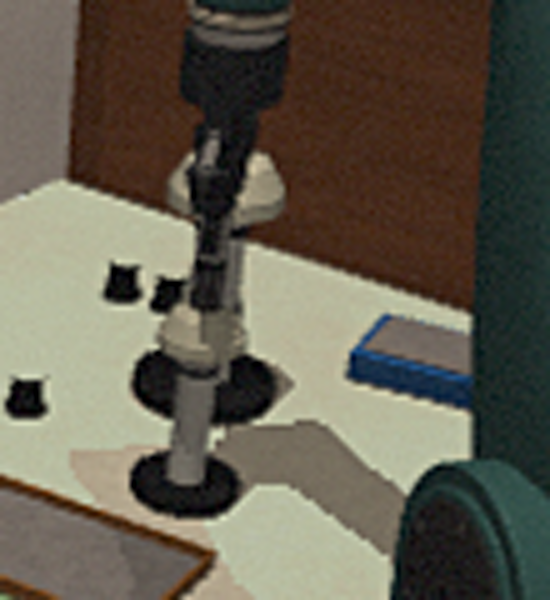

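View pics/w6.png

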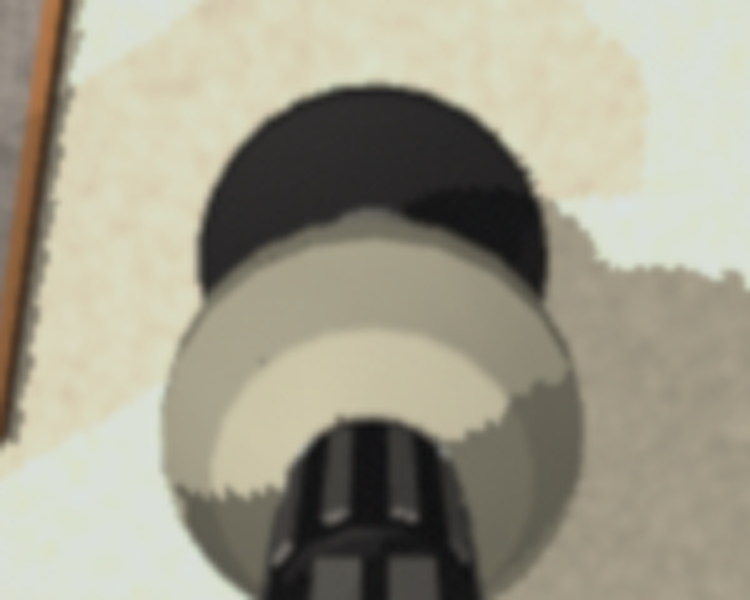

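```bash
python3 - <<'E'
from h import *
s=st()
f=grab_frame('wrist');crop(f,200,180,310,350,4.5,'pics/w7.png')
E
```

```text
t 4.02 tcp [ 0.4469 -0.3711  0.1847] yaw -69.83 F [-0.3  0.4 -0.1] w -0.002
```

View pics/w7.png

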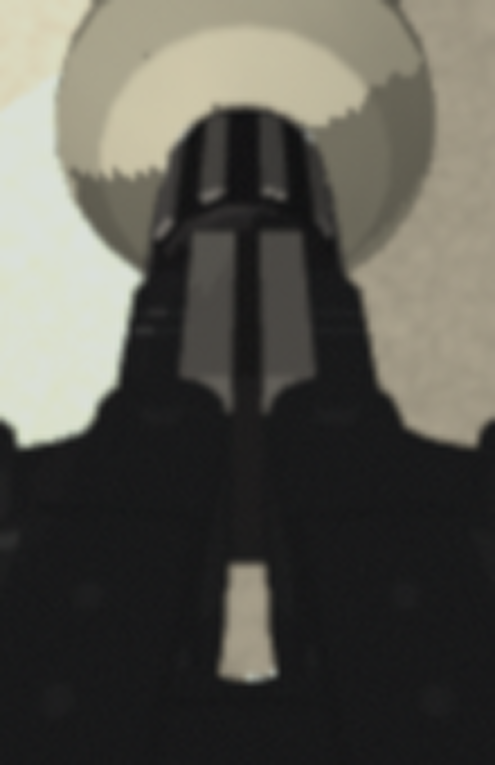

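```bash
python3 - <<'E'
from h import *
f=grab_frame('wrist')
a=bp(f,180+200/5,120+245/5,.005);b=bp(f,180+548/5,120+245/5,.005);print(a,b,np.linalg.norm(a-b),(a+b)/2)
for z in (.12,.14,.16):
  a=bp(f,180+163/5,120+425/5,z);b=bp(f,180+583/5,120+425/5,z);print('dome',z,np.linalg.norm(a-b),(a+b)/2)
# knob top far rim
for z in (.15,.16,.171,.18,.19,.201): print(z,bp(f,254.4,225.5,z), pj(f,[.4453+.0046,-.3735+.0122,z]), pj(f,[.4453,-.3735,z]))
f=grab_frame('top')
a=bp(f,330+82/4,130+397/4,.005);b=bp(f,330+205/4,130+397/4,.005);print(a,b)
E
```

```text
[ 0.43596817 -0.32755882] [ 0.46698902 -0.41171697] 0.08969329603424 [ 0.45147859 -0.36963789]
dome 0.12 0.0750300905592336 [ 0.44307158 -0.37239334]
dome 0.14 0.06847699936145867 [ 0.4496397  -0.36995882]
dome 0.16 0.06192390816368376 [ 0.45620781 -0.36752429]
0.15 [ 0.4366825  -0.37456074] [244.26187367 205.32069073] [256.92593729 215.57736387]
0.16 [ 0.44078274 -0.37305104] [243.77839213 209.79868499] [257.04273286 220.48162215]
0.171 [ 0.445293   -0.37139038] [243.1905692  215.24308652] [257.18455892 226.43691359]
0.18 [ 0.44898321 -0.37003165] [242.65911962 220.16535952] [257.31261818 231.81413511]
0.19 [ 0.45308345 -0.36852195] [242.00644857 226.21038289] [257.46967273 238.40887264]
0.201 [ 0.45759371 -0.36686129] [241.19954147 233.68393674] [257.66351555 246.54835308]
[ 0.44335509 -0.32809059] [ 0.44741225 -0.42268076]
```

```bash
python3 - <<'E'
from h import *
f=grab_frame('wrist'); s=st(); p=s['tool_pos']
R=np.array(f['R']);t=np.array(f['t']); print('cam',-R.T@t, 'opt axis',R[2])
d=s['eef_rot'][:,1]; print('tool y',d)
for z in (.171,.185,.19,.2,.21,.22):
  print(z,[np.round(pj(f,[p[0]+k*d[0],p[1]+k*d[1],z]),1) for k in (-.011,0,.011)])
E
```

```text
t 4.22 tcp [ 0.447  -0.3712  0.1847] yaw -69.84 F [0.3 0.9 2.5] w -0.003
cam [ 0.51828406 -0.34453268  0.34898253] opt axis [-0.27528947 -0.10155527 -0.95598234]
tool y [-9.38740139e-01 -3.44625762e-01 -1.90943485e-04]
0.171 [array([255. , 208.8]), array([254.9, 223.4]), array([254.9, 237.5])]
0.185 [array([255. , 216.2]), array([255. , 231.7]), array([255. , 246.7])]
0.19 [array([255. , 219.1]), array([255. , 235.1]), array([255. , 250.4])]
0.2 [array([255.1, 225.5]), array([255. , 242.2]), array([255. , 258.3])]
0.21 [array([255.1, 232.7]), array([255.1, 250.3]), array([255. , 267.2])]
0.22 [array([255.1, 240.9]), array([255.1, 259.5]), array([255.1, 277.2])]
```

```bash
python3 -m inch '[{"x":0,"y":0,"z":0.8,"yaw":0,"jaw":0},{"x":0,"y":0,"z":0.8,"yaw":0,"jaw":0},{"x":0,"y":0,"z":0,"yaw":0,"jaw":0}]'
python3 - <<'E'
from h import *
f=grab_frame('wrist'); s=st(); p=s['tool_pos']
crop(f,200,150,310,300,4,'pics/w8.png')
print('w tcp, tip',(pj(f,p)-[200,150])*4,(pj(f,p-[0,0,.014])-[200,150])*4)
f=grab_frame('side');crop(f,300,100,380,200,6,'pics/s8.png')
print('s tcp, tip',(pj(f,p)-[300,100])*6,(pj(f,p-[0,0,.014])-[300,100])*6)
print('knobtop',(pj(f,[.4453,-.3735,.201])-[300,100])*6)
f=grab_frame('top');crop(f,340,170,440,260,6,'pics/t8.png')
print('t tcp, tip',(pj(f,p)-[340,170])*6,(pj(f,p-[0,0,.014])-[340,170])*6)
print('knobtop',(pj(f,[.4453,-.3735,.201])-[340,170])*6)
E
```

```text
time: 4.47
tool_pos: [0.4489, -0.3727, 0.2277]
eef_rot: [[0.344, -0.939, 0.005], [-0.939, -0.345, -0.004], [0.005, -0.004, -1.0]]
contact_force: [0.1, -0.2, 0.1]
gripper_width: -0.001
t 4.52 tcp [ 0.4481 -0.3721  0.2262] yaw -69.85 F [-0.1 -0.4  0.1] w -0.005
w tcp, tip [214.71342668 325.15224932] [214.5186061  292.28945029]
s tcp, tip [194.29916833 277.81137568] [191.92770286 298.26986159]
knobtop [195.06489277 315.07266651]
t tcp, tip [280.92782988 288.17293923] [270.92273297 292.84280273]
knobtop [266.56798165 303.09664897]
```

View pics/s8.png

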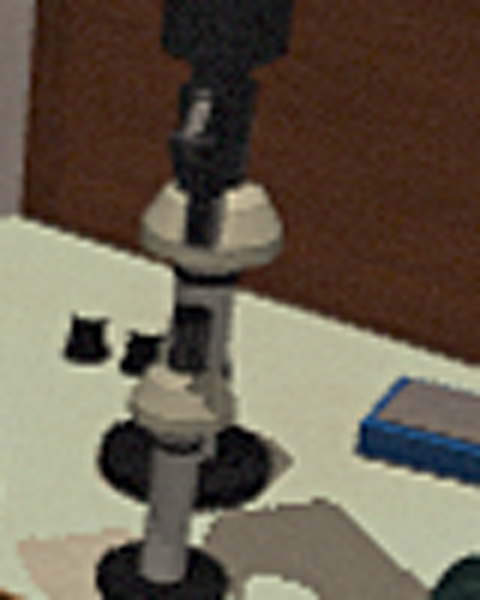

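View pics/w8.png

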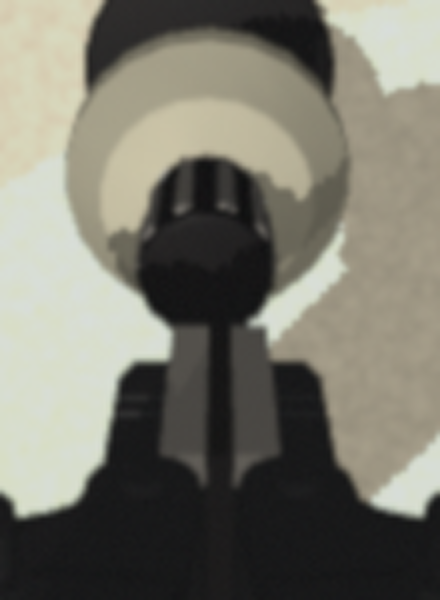

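View pics/t8.png

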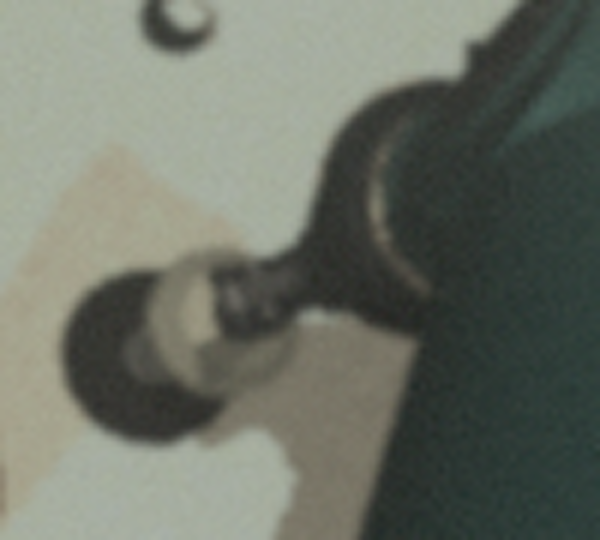

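```bash
python3 -m inch '[{"x":0,"y":0,"z":0,"yaw":0,"jaw":1},{"x":0,"y":0,"z":0,"yaw":0,"jaw":1},{"x":0,"y":0,"z":0,"yaw":0,"jaw":1},{"x":0,"y":0,"z":0,"yaw":0,"jaw":1},{"x":0,"y":0,"z":0,"yaw":0,"jaw":1},{"x":0,"y":0,"z":-0.5,"yaw":0,"jaw":1},{"x":0,"y":0,"z":-0.5,"yaw":0,"jaw":1},{"x":0,"y":0,"z":-0.5,"yaw":0,"jaw":1},{"x":0,"y":0,"z":-0.4,"yaw":0,"jaw":1},{"x":0,"y":0,"z":-0.4,"yaw":0,"jaw":1}]'
python3 - <<'E'
from h import *
f=grab_frame('wrist'); s=st(); p=s['tool_pos']
crop(f,100,130,410,350,2.5,'pics/w9.png')
f=grab_frame('side');crop(f,300,100,380,200,6,'pics/s9.png')
E
```

```text
time: 5.45
tool_pos: [0.4468, -0.3711, 0.1661]
eef_rot: [[0.345, -0.939, -0.0], [-0.939, -0.345, 0.0], [-0.0, 0.0, -1.0]]
contact_force: [0.2, 0.4, 0.1]
gripper_width: 1.0
t 5.5 tcp [ 0.4457 -0.3702  0.1643] yaw -69.84 F [-0.8  0.1 -2.5] w 0.998
```

View pics/s9.png

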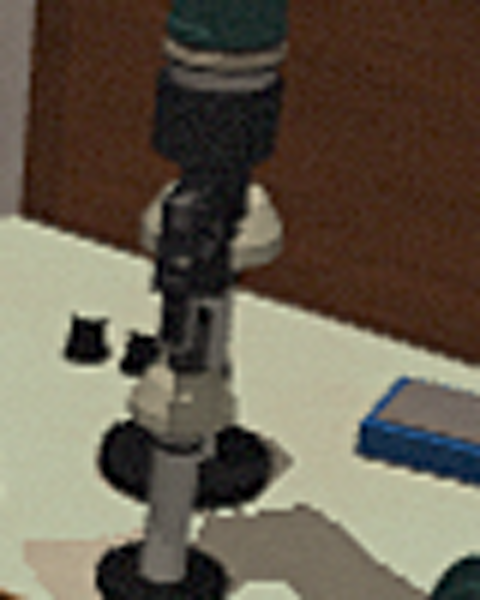

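View pics/w9.png

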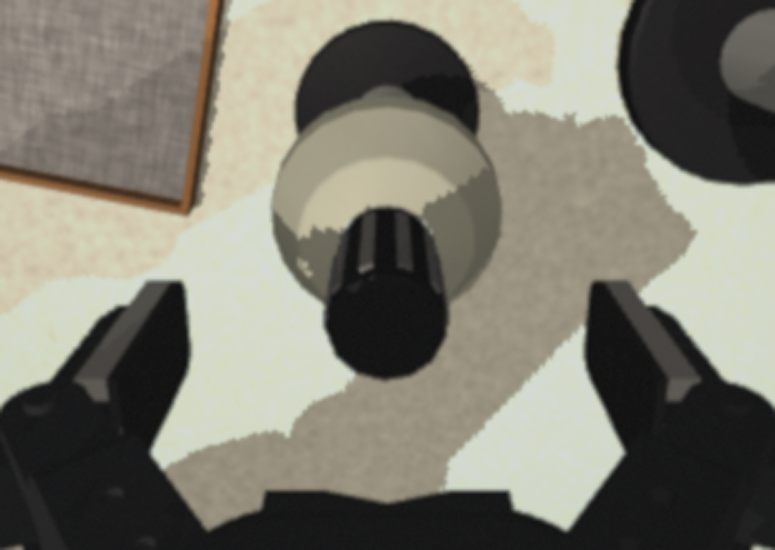

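```bash
python3 - <<'E'
from h import *
f=grab_frame('wrist'); s=st(); p=s['tool_pos']
print(bp(f,254.8,258.5,.201)-p[:2])
E
python3 -m inch '[{"x":-0.05,"y":-0.05,"z":-0.4,"yaw":0,"jaw":1},{"x":0,"y":0,"z":-0.32,"yaw":0,"jaw":1},{"x":0,"y":0,"z":0,"yaw":0,"jaw":0},{"x":0,"y":0,"z":0,"yaw":0,"jaw":0},{"x":0,"y":0,"z":0,"yaw":0,"jaw":0},{"x":0,"y":0,"z":0,"yaw":0,"jaw":0},{"x":0,"y":0,"z":0,"yaw":0,"jaw":0},{"x":0,"y":0,"z":0,"yaw":0,"jaw":0},{"x":0,"y":0,"z":0,"yaw":0,"jaw":0}]'
python3 - <<'E'
from h import *
f=grab_frame('wrist'); s=st(); p=s['tool_pos']
crop(f,100,130,410,350,2.5,'pics/w10.png')
E
```

```text
t 5.6 tcp [ 0.4464 -0.3708  0.1661] yaw -69.84 F [0.7 0.2 0.2] w 0.999
[0.0003289  0.00082729]
time: 6.35
tool_pos: [0.4454, -0.3714, 0.1491]
eef_rot: [[0.345, -0.939, -0.001], [-0.939, -0.345, 0.001], [-0.001, 0.0, -1.0]]
contact_force: [-1.0, 2.5, 2.4]
gripper_width: 0.287
t 6.4 tcp [ 0.4454 -0.3714  0.149 ] yaw -69.84 F [-0.5  3.8  1.8] w 0.292
```

View pics/w10.png

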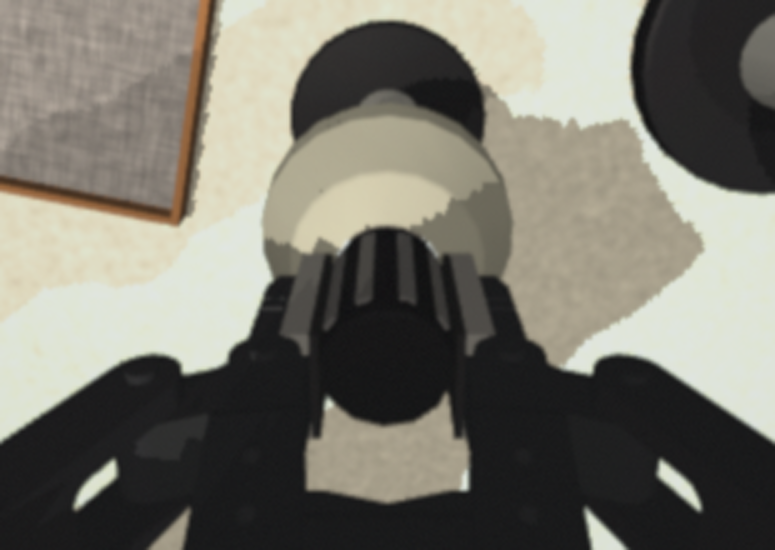

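The jaws hold the knob (opening 0.29 ≈ 25 mm), pinched at image (387,330). Now I lift.

```bash
python3 -m inch '[{"x":0,"y":0,"z":0.2,"yaw":0,"jaw":0},{"x":0,"y":0,"z":0.4,"yaw":0,"jaw":0},{"x":0,"y":0,"z":0.4,"yaw":0,"jaw":0},{"x":0,"y":0,"z":0.4,"yaw":0,"jaw":0},{"x":0,"y":0,"z":0.4,"yaw":0,"jaw":0},{"x":0,"y":0,"z":0.4,"yaw":0,"jaw":0},{"x":0,"y":0,"z":0.4,"yaw":0,"jaw":0},{"x":0,"y":0,"z":0.4,"yaw":0,"jaw":0},{"x":0,"y":0,"z":0.4,"yaw":0,"jaw":0},{"x":0,"y":0,"z":0.4,"yaw":0,"jaw":0}]'
python3 -m inch '[{"x":0,"y":0,"z":0.15,"yaw":0,"jaw":0},{"x":0,"y":0,"z":0,"yaw":0,"jaw":0},{"x":0,"y":0,"z":0,"yaw":0,"jaw":0}]'
python3 - <<'E'
from h import *
s=st(); f=grab_frame('side');crop(f,290,60,390,200,5,'pics/s11.png')
f=grab_frame('wrist'); crop(f,100,130,410,350,2.5,'pics/w11.png')
E
```

```text
time: 7.23
tool_pos: [0.4454, -0.3714, 0.2451]
eef_rot: [[0.345, -0.939, -0.001], [-0.939, -0.345, 0.001], [-0.001, 0.0, -1.0]]
contact_force: [2.6, 3.6, -9.1]
gripper_width: 0.288
time: 7.48
tool_pos: [0.4454, -0.3714, 0.2473]
eef_rot: [[0.345, -0.939, -0.001], [-0.939, -0.345, 0.001], [-0.002, 0.0, -1.0]]
contact_force: [3.6, 2.5, -14.9]
gripper_width: 0.286
t 7.48 tcp [ 0.4454 -0.3714  0.2473] yaw -69.82 F [  3.6   2.5 -14.9] w 0.286
```

View pics/s11.png

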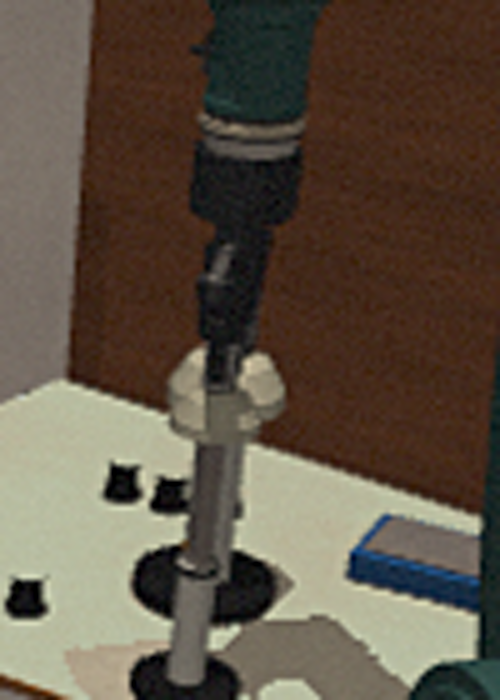

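View pics/w11.png

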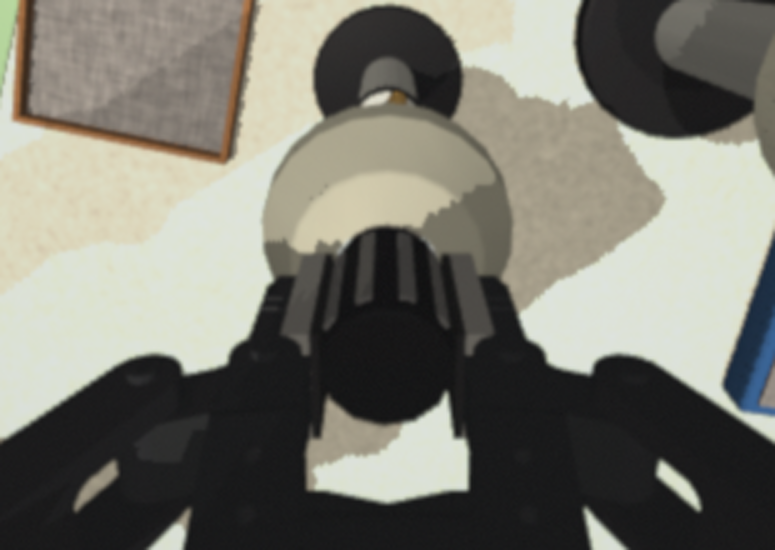

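```bash
python3 -m inch '[{"x":0,"y":0,"z":0.1,"yaw":0,"jaw":0},{"x":0,"y":0,"z":0,"yaw":0,"jaw":0},{"x":0,"y":0,"z":0,"yaw":0,"jaw":0},{"x":0,"y":0,"z":0,"yaw":0,"jaw":1},{"x":0,"y":0,"z":0,"yaw":0,"jaw":1},{"x":0,"y":0,"z":0,"yaw":0,"jaw":1},{"x":0,"y":0,"z":0,"yaw":0,"jaw":1},{"x":0,"y":0,"z":0.7,"yaw":0,"jaw":1},{"x":0,"y":0,"z":0.7,"yaw":0,"jaw":1},{"x":0,"y":0,"z":0.7,"yaw":0,"jaw":1}]'
python3 - <<'E'
from h import *
s=st(); f=grab_frame('side');crop(f,290,60,390,200,5,'pics/s12.png')
f=grab_frame('wrist'); crop(f,100,50,410,270,2.5,'pics/w12.png')
E
```

```text
time: 8.42
tool_pos: [0.4455, -0.3734, 0.3049]
eef_rot: [[0.344, -0.939, 0.001], [-0.939, -0.344, -0.002], [0.002, -0.0, -1.0]]
contact_force: [0.0, 0.2, 0.3]
gripper_width: 0.999
t 8.42 tcp [ 0.4455 -0.3734  0.3049] yaw -69.89 F [0.  0.2 0.3] w 0.999
```

View pics/s12.png

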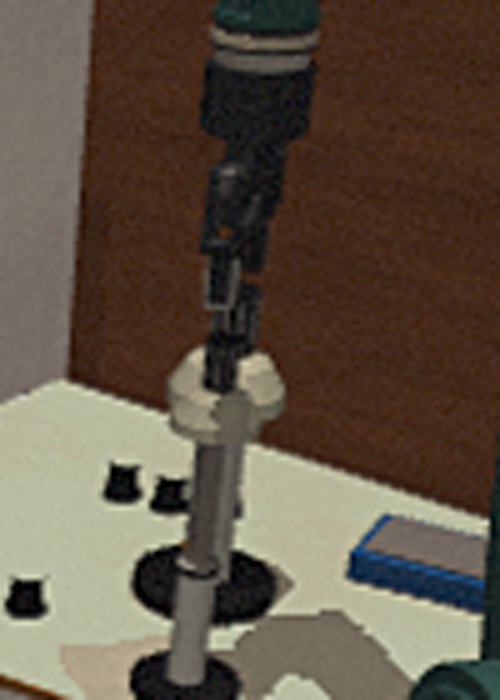

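View pics/w12.png

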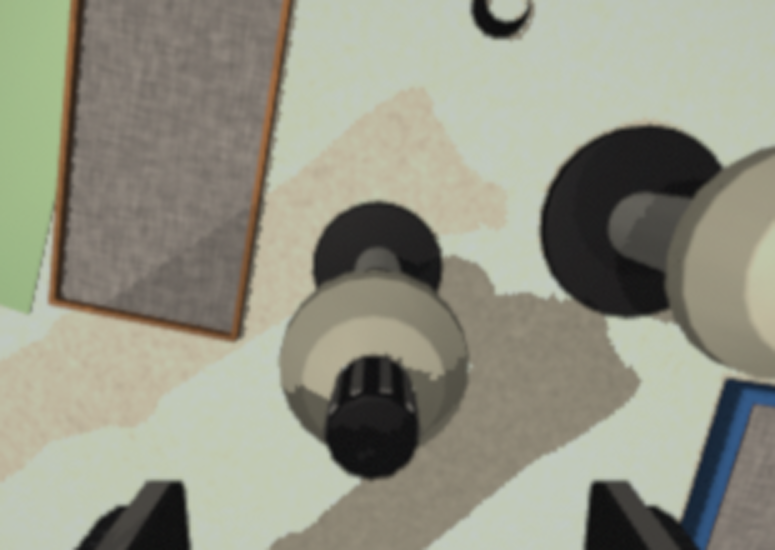

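```bash
python3 -m inch '[{"x":0,"y":0,"z":0.7,"yaw":0,"jaw":1},{"x":0,"y":0,"z":0.5,"yaw":0,"jaw":1},{"x":0,"y":0.9,"z":0,"yaw":0,"jaw":1},{"x":0,"y":0.9,"z":0,"yaw":0,"jaw":1},{"x":0,"y":0.9,"z":0,"yaw":0,"jaw":1},{"x":0,"y":0.9,"z":0,"yaw":0,"jaw":1},{"x":0,"y":0.9,"z":0,"yaw":0,"jaw":1},{"x":0,"y":0.9,"z":0,"yaw":0,"jaw":1},{"x":0,"y":0.9,"z":0,"yaw":0,"jaw":1},{"x":0,"y":0.9,"z":0,"yaw":0,"jaw":1}]'
python3 -m inch '[{"x":0,"y":0.9,"z":0,"yaw":0,"jaw":1},{"x":0,"y":0.9,"z":0,"yaw":0,"jaw":1},{"x":0,"y":0.9,"z":0,"yaw":0,"jaw":1},{"x":0.5,"y":0.9,"z":0,"yaw":0,"jaw":1},{"x":0.5,"y":0.9,"z":0,"yaw":0,"jaw":1},{"x":0.5,"y":0.9,"z":0,"yaw":0,"jaw":1},{"x":0.5,"y":0.9,"z":0,"yaw":0,"jaw":1},{"x":0,"y":0,"z":0,"yaw":0,"jaw":1}]'
python3 - <<'E'
from h import *
s=st(); f=grab_frame('wrist'); cv2.imwrite('pics/w13.png',f['color'][:,:,::-1])
f=grab_frame('side');crop(f,120,60,400,270,2.5,'pics/s13.png')
E
```

```text
time: 9.35
tool_pos: [0.4453, -0.1918, 0.3329]
eef_rot: [[0.344, -0.939, 0.001], [-0.939, -0.344, -0.001], [0.001, -0.0, -1.0]]
contact_force: [0.8, 0.2, -0.2]
gripper_width: 1.003
time: 10.02
tool_pos: [0.4981, -0.0295, 0.3332]
eef_rot: [[0.352, -0.936, 0.003], [-0.936, -0.352, 0.003], [-0.001, -0.004, -1.0]]
contact_force: [-0.0, 0.6, 0.8]
gripper_width: 1.001
t 10.02 tcp [ 0.4981 -0.0295  0.3332] yaw -69.41 F [-0.   0.6  0.8] w 1.001
```

View pics/w13.png

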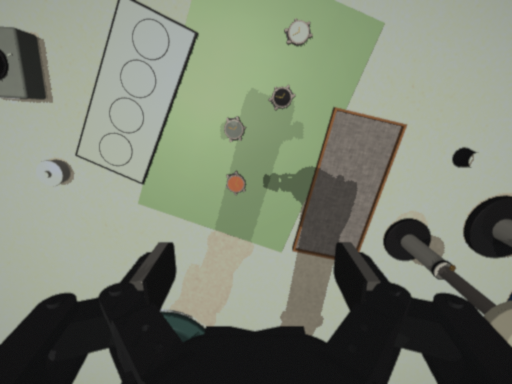

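View pics/s13.png

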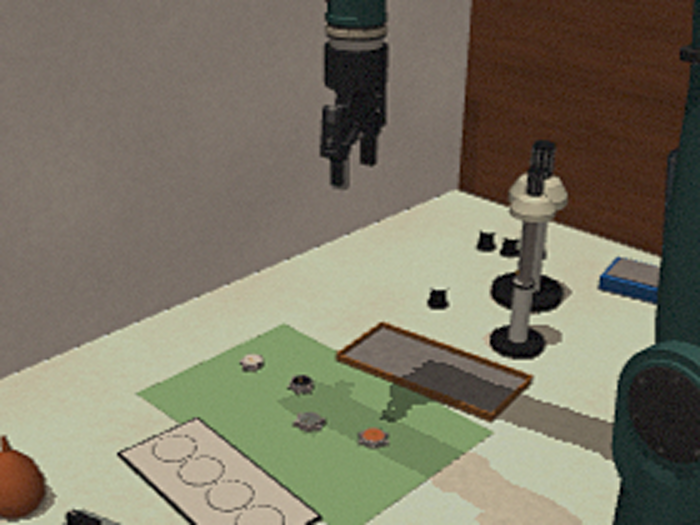

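```bash
python3 - <<'E'
from h import *
s=st(); f=grab_frame('wrist'); s=st()
# rectified ground-plane (z=.009) tiles for each watch: 70mm square, x up, y left
K=f['camera_matrix']
tiles=[]
for c in ((.7021,-.026),(.6042,-.0388),(.5254,.0203),(.434,-.0165)):
    n=280;h=.035
    gx,gy=np.meshgrid(np.linspace(c[1]+h,c[1]-h,n),np.linspace(c[0]+h,c[0]-h,n))
    uv=np.array([pj(f,[y,x,.010]) for x,y in zip(gx.ravel(),gy.ravel())]).reshape(n,n,2).astype(np.float32)
    t=cv2.remap(f['color'][:,:,::-1].copy(),uv[...,0],uv[...,1],cv2.INTER_CUBIC)
    cv2.line(t,(140,0),(140,279),(0,0,255),1);cv2.line(t,(0,140),(279,140),(0,0,255),1)
    tiles.append(t)
cv2.imwrite('pics/r1.png',np.vstack([np.hstack(tiles[:2]),np.hstack(tiles[2:])]))
E
```

```text
t 10.12 tcp [ 0.4958 -0.0343  0.3327] yaw -69.72 F [-1.  -0.   1.1] w 1.0
t 10.17 tcp [ 0.4953 -0.0355  0.3326] yaw -69.84 F [-0.3 -0.4 -0.3] w 1.002
```

View pics/r1.png

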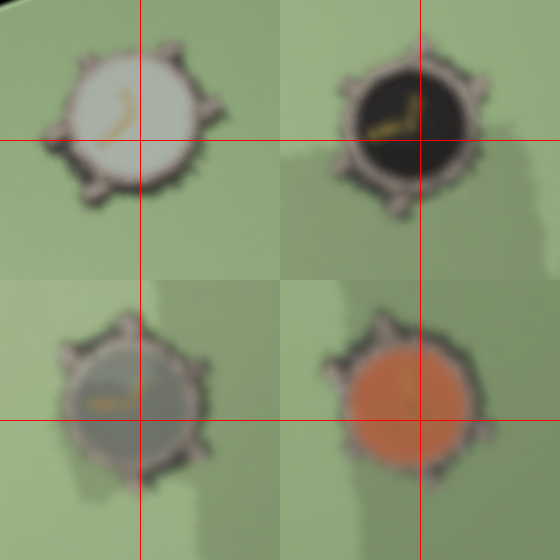

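```bash
python3 -m inch '[{"x":-0.3,"y":0.12,"z":-0.8,"yaw":-0.95,"jaw":0.7},{"x":-0.3,"y":0.12,"z":-0.8,"yaw":-0.95,"jaw":0.7},{"x":-0.3,"y":0.12,"z":-0.8,"yaw":-0.95,"jaw":0.7},{"x":-0.3,"y":0.12,"z":-0.8,"yaw":-0.95,"jaw":0.7},{"x":-0.3,"y":0.12,"z":-0.8,"yaw":-0.95,"jaw":0.7},{"x":-0.3,"y":0.12,"z":-0.8,"yaw":-0.95,"jaw":0.7},{"x":-0.3,"y":0.12,"z":-0.8,"yaw":-0.95,"jaw":0.7},{"x":-0.2,"y":0.06,"z":-0.8,"yaw":-0.95,"jaw":0.7},{"x":0,"y":0,"z":-0.8,"yaw":-0.95,"jaw":0.7},{"x":0,"y":0,"z":-0.8,"yaw":-0.95,"jaw":0.7}]'
python3 -m inch '[{"x":0,"y":0,"z":-0.6,"yaw":-0.95,"jaw":0.7},{"x":0,"y":0,"z":-0.6,"yaw":-0.95,"jaw":0.7},{"x":0,"y":0,"z":0,"yaw":-0.95,"jaw":0.7},{"x":0,"y":0,"z":0,"yaw":-0.95,"jaw":0.7},{"x":0,"y":0,"z":0,"yaw":0,"jaw":0.7}]'
cat >> h.py <<'E'
def rect(f,c,h=.035,n=280,z=.010):
    gx,gy=np.meshgrid(np.linspace(c[1]+h,c[1]-h,n),np.linspace(c[0]+h,c[0]-h,n))
    uv=np.array([pj(f,[y,x,z]) for x,y in zip(gx.ravel(),gy.ravel())]).reshape(n,n,2).astype(np.float32)
    t=cv2.remap(f['color'][:,:,::-1].copy(),uv[...,0],uv[...,1],cv2.INTER_CUBIC)
    return t
def tip(f,s,zoff=.026):
    "draw tcp"; 
E
python3 - <<'E'
from h import *
s=st(); print(np.round(s['joint_pos'],1)); f=grab_frame('wrist'); s=st(); cv2.imwrite('pics/w14.png',f['color'][:,:,::-1])
p=s['tool_pos']; print(pj(f,[p[0],p[1],.01]))
t=rect(f,p[:2]); cv2.line(t,(140,0),(140,279),(0,0,255),1);cv2.line(t,(0,140),(279,140),(0,0,255),1); cv2.imwrite('pics/r14.png',t)
E
```

```text
time: 11.0
tool_pos: [0.4374, -0.0141, 0.1322]
eef_rot: [[-0.465, -0.885, 0.0], [-0.885, 0.465, -0.001], [0.001, -0.001, -1.0]]
contact_force: [0.1, 0.7, -0.3]
gripper_width: 0.703
time: 11.42
tool_pos: [0.4377, -0.014, 0.1025]
eef_rot: [[-0.726, -0.688, -0.001], [-0.688, 0.726, -0.001], [0.001, -0.001, -1.0]]
contact_force: [-0.2, -0.1, -0.5]
gripper_width: 0.699
t 11.42 tcp [ 0.4377 -0.014   0.1025] yaw -136.57 F [-0.2 -0.1 -0.5] w 0.699
[  -5.    24.5    1.1  133.1   -1.    22.5 -139.7]
t 11.47 tcp [ 0.4379 -0.0138  0.1027] yaw -136.37 F [ 0.4  0.  -0.5] w 0.699
[255.26361392 190.69279724]
```

View pics/w14.png

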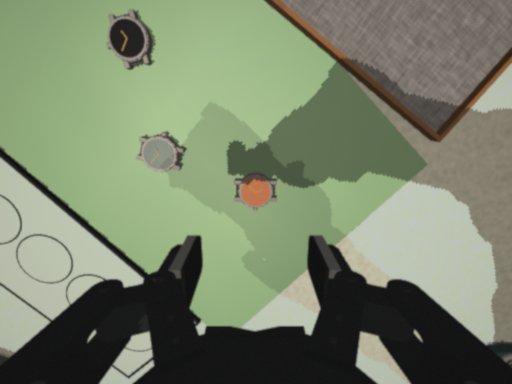

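View pics/r14.png

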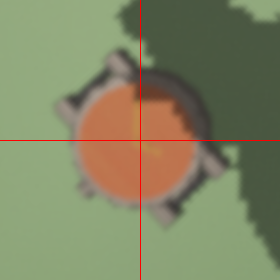

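```bash
python3 -m inch '[{"x":0,"y":0,"z":-0.8,"yaw":0,"jaw":0.7},{"x":0,"y":0,"z":-0.8,"yaw":0,"jaw":0.7},{"x":0,"y":0,"z":-0.8,"yaw":0,"jaw":0.7},{"x":0,"y":0,"z":-0.8,"yaw":0,"jaw":0.7},{"x":0,"y":0,"z":-0.6,"yaw":0,"jaw":0.7},{"x":0,"y":0,"z":-0.4,"yaw":0,"jaw":0.7},{"x":0,"y":0,"z":0,"yaw":0,"jaw":0.7}]'
python3 - <<'E'
from h import *
s=st();  f=grab_frame('wrist'); s=st(); crop(f,130,150,380,340,3,'pics/w15.png')
p=s['tool_pos']; print((pj(f,[p[0],p[1],.01])-[130,150])*3)
f=grab_frame('side'); q=pj(f,[p[0],p[1],0]).astype(int); print(q); crop(f,q[0]-60,q[1]-60,q[0]+60,q[1]+40,6,'pics/s15.png')
E
```

```text
time: 12.05
tool_pos: [0.4375, -0.0129, -0.0036]
eef_rot: [[-0.723, -0.691, -0.002], [-0.691, 0.723, -0.0], [0.002, 0.001, -1.0]]
contact_force: [-0.2, -0.2, -0.8]
gripper_width: 0.701
t 12.05 tcp [ 0.4375 -0.0129 -0.0036] yaw -136.32 F [-0.2 -0.2 -0.8] w 0.701
t 12.1 tcp [ 0.4378 -0.0129 -0.0027] yaw -136.33 F [-0.4 -0.1 -1. ] w 0.696
[377.838496   267.21585939]
[268 236]
```

View pics/w15.png

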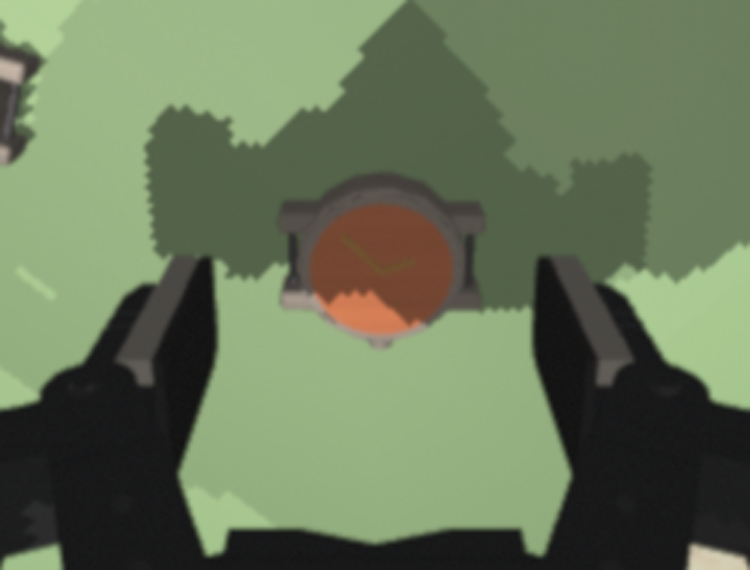

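View pics/s15.png

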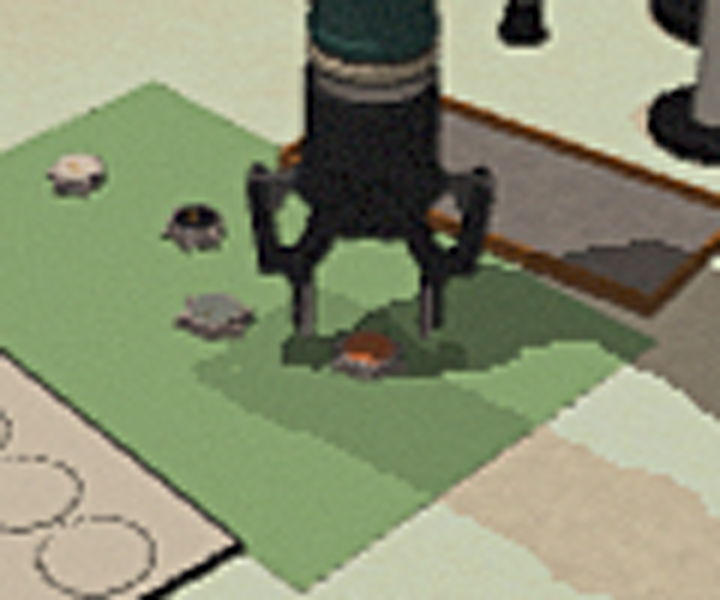

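```bash
python3 -m inch '[{"x":0,"y":0,"z":-0.4,"yaw":0,"jaw":0.7},{"x":0,"y":0,"z":-0.4,"yaw":0,"jaw":0.7},{"x":0,"y":0,"z":0,"yaw":0,"jaw":0.7},{"x":0,"y":0,"z":0,"yaw":0,"jaw":0.5},{"x":0,"y":0,"z":0,"yaw":0,"jaw":0.4},{"x":0,"y":0,"z":0,"yaw":0,"jaw":0.2},{"x":0,"y":0,"z":0,"yaw":0,"jaw":0.2},{"x":0,"y":0,"z":0,"yaw":0,"jaw":0.2},{"x":0,"y":0,"z":0,"yaw":0,"jaw":0.2}]'
python3 - <<'E'
from h import *
s=st();  f=grab_frame('wrist'); s=st(); crop(f,130,150,380,340,3,'pics/w16.png')
E
```

```text
time: 12.9
tool_pos: [0.439, -0.0124, -0.0209]
eef_rot: [[-0.723, -0.69, -0.0], [-0.69, 0.723, 0.0], [0.0, 0.0, -1.0]]
contact_force: [-1.0, 0.4, 5.9]
gripper_width: 0.466
t 12.9 tcp [ 0.439  -0.0124 -0.0209] yaw -136.34 F [-1.   0.4  5.9] w 0.466
t 12.95 tcp [ 0.4389 -0.0124 -0.0209] yaw -136.34 F [-0.9 -0.2  6. ] w 0.465
```

View pics/w16.png

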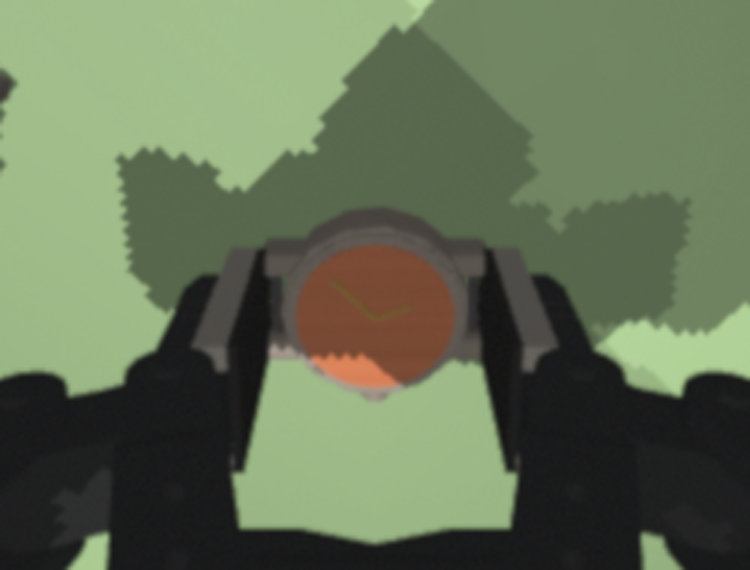

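```bash
python3 -m inch '[{"x":0,"y":0,"z":0.3,"yaw":0,"jaw":0.2},{"x":0,"y":0,"z":0.8,"yaw":0,"jaw":0.2},{"x":0,"y":0,"z":0.8,"yaw":0,"jaw":0.2},{"x":0,"y":0,"z":0.8,"yaw":0,"jaw":0.2},{"x":0,"y":0.9,"z":0.6,"yaw":0.8,"jaw":0.2},{"x":0,"y":0.9,"z":0,"yaw":0.9,"jaw":0.2},{"x":0,"y":0.9,"z":0,"yaw":0.9,"jaw":0.2},{"x":-0.1,"y":0.9,"z":0,"yaw":0.9,"jaw":0.2},{"x":-0.1,"y":0.9,"z":0,"yaw":0.9,"jaw":0.2},{"x":-0.1,"y":0.9,"z":0,"yaw":0.9,"jaw":0.2}]'
python3 -m inch '[{"x":-0.1,"y":0.9,"z":0,"yaw":0.9,"jaw":0.2},{"x":-0.1,"y":0.9,"z":0,"yaw":0.9,"jaw":0.2},{"x":-0.1,"y":0.9,"z":0,"yaw":0.9,"jaw":0.2},{"x":-0.1,"y":0.8,"z":0,"yaw":0.3,"jaw":0.2},{"x":0,"y":0,"z":0,"yaw":0,"jaw":0.2},{"x":0,"y":0,"z":0,"yaw":0,"jaw":0.2}]'
python3 - <<'E'
from h import *
s=st();  f=grab_frame('wrist'); s=st(); cv2.imwrite('pics/w17.png',f['color'][:,:,::-1])
p=s['tool_pos']; print(pj(f,[p[0],p[1],.006]))
t=rect(f,(.48,.2),.17,600,.006);cv2.imwrite('pics/r17.png',t)
E
```

```text
time: 13.78
tool_pos: [0.431, 0.1236, 0.0616]
eef_rot: [[-0.336, -0.942, -0.0], [-0.942, 0.336, -0.0], [0.001, 0.0, -1.0]]
contact_force: [0.4, 0.4, -1.0]
gripper_width: 0.468
time: 14.28
tool_pos: [0.421, 0.2114, 0.0614]
eef_rot: [[-0.082, -0.997, -0.001], [-0.997, 0.082, -0.0], [0.0, 0.0, -1.0]]
contact_force: [0.7, 0.5, -0.2]
gripper_width: 0.465
t 14.28 tcp [0.421  0.2114 0.0614] yaw -94.7 F [ 0.7  0.5 -0.2] w 0.465
t 14.33 tcp [0.4209 0.2098 0.0612] yaw -94.83 F [ 0.2 -0.1 -0.6] w 0.466
[257.2230619  203.70795805]
```

View pics/w17.png

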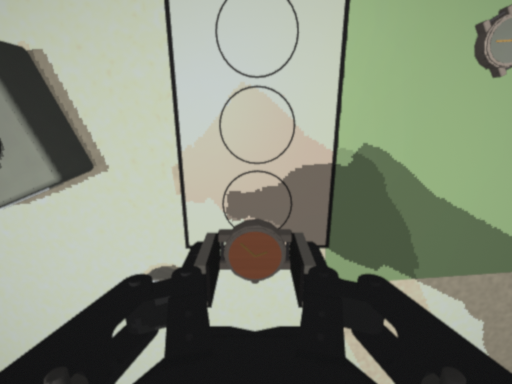

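View pics/r17.png

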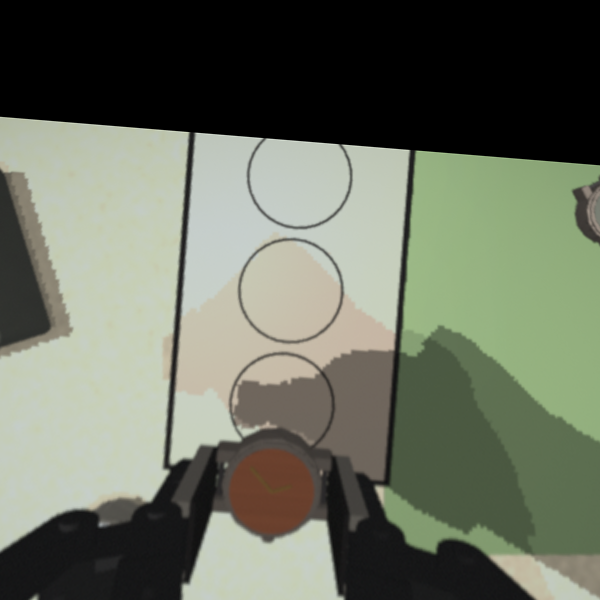

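```bash
python3 -m inch '[{"x":0,"y":0,"z":-0.8,"yaw":0,"jaw":0.2},{"x":0,"y":0,"z":-0.8,"yaw":0,"jaw":0.2},{"x":0,"y":0,"z":-0.8,"yaw":0,"jaw":0.2},{"x":0,"y":0,"z":-0.4,"yaw":0,"jaw":0.2},{"x":0,"y":0,"z":-0.2,"yaw":0,"jaw":0.2},{"x":0,"y":0,"z":0,"yaw":0,"jaw":0.2},{"x":0,"y":0,"z":0,"yaw":0,"jaw":0.2}]'
```

```text
time: 14.92
tool_pos: [0.4213, 0.2093, -0.0138]
eef_rot: [[-0.086, -0.996, -0.001], [-0.996, 0.086, -0.001], [0.002, 0.001, -1.0]]
contact_force: [0.0, 0.3, -0.2]
gripper_width: 0.467
```

```bash
python3 -m inch '[{"x":0,"y":0,"z":0,"yaw":0,"jaw":0.65},{"x":0,"y":0,"z":0,"yaw":0,"jaw":0.65},{"x":0,"y":0,"z":0,"yaw":0,"jaw":0.65},{"x":0,"y":0,"z":0.4,"yaw":0,"jaw":0.65},{"x":0,"y":0,"z":0.8,"yaw":0,"jaw":0.65},{"x":0,"y":0,"z":0.8,"yaw":0,"jaw":0.65},{"x":0,"y":0,"z":0.8,"yaw":0,"jaw":0.65},{"x":0,"y":0,"z":0.8,"yaw":0,"jaw":0.65},{"x":0.4,"y":-0.7,"z":0.8,"yaw":-0.9,"jaw":0.7},{"x":0.4,"y":-0.7,"z":0,"yaw":-0.95,"jaw":0.7}]'
python3 -m inch '[{"x":0.4,"y":-0.7,"z":0,"yaw":-0.95,"jaw":0.7},{"x":0.4,"y":-0.7,"z":0,"yaw":-0.95,"jaw":0.7},{"x":0.4,"y":-0.7,"z":0,"yaw":-0.95,"jaw":0.7},{"x":0.4,"y":-0.7,"z":0,"yaw":-0.95,"jaw":0.7},{"x":0.4,"y":-0.7,"z":0,"yaw":-0.95,"jaw":0.7},{"x":0.4,"y":-0.7,"z":0,"yaw":-0.95,"jaw":0.7},{"x":0.4,"y":-0.7,"z":0,"yaw":-0.95,"jaw":0.7},{"x":0.4,"y":-0.7,"z":0,"yaw":-0.95,"jaw":0.7},{"x":0.3,"y":-0.5,"z":0,"yaw":-0.95,"jaw":0.7},{"x":0,"y":0,"z":0,"yaw":-0.95,"jaw":0.7}]'
python3 -m inch '[{"x":0,"y":0,"z":0,"yaw":0,"jaw":0.7}]'
python3 - <<'E'
from h import *
s=st(); print(s['joint_pos'][6]); f=grab_frame('wrist'); s=st(); cv2.imwrite('pics/w18.png',f['color'][:,:,::-1])
p=s['tool_pos']
t=rect(f,p[:2]); cv2.line(t,(140,0),(140,279),(0,0,255),1);cv2.line(t,(0,140),(279,140),(0,0,255),1); cv2.imwrite('pics/r18.png',t)
E
```

```text
time: 15.75
tool_pos: [0.4429, 0.1769, 0.0999]
eef_rot: [[-0.244, -0.97, 0.005], [-0.97, 0.244, 0.003], [-0.004, -0.004, -1.0]]
contact_force: [0.2, 0.2, -0.1]
gripper_width: 0.699
time: 16.58
tool_pos: [0.5314, 0.018, 0.0962]
eef_rot: [[-0.886, -0.464, 0.001], [-0.464, 0.886, -0.001], [-0.001, -0.002, -1.0]]
contact_force: [-0.1, -0.6, -0.2]
gripper_width: 0.699
time: 16.67
tool_pos: [0.5297, 0.0207, 0.0959]
eef_rot: [[-0.883, -0.47, -0.001], [-0.47, 0.883, -0.0], [0.001, 0.0, -1.0]]
contact_force: [-0.0, 0.9, -0.1]
gripper_width: 0.698
t 16.67 tcp [0.5297 0.0207 0.0959] yaw -151.98 F [-0.   0.9 -0.1] w 0.698
-153.50352844320295
t 16.72 tcp [0.529  0.0217 0.0958] yaw -151.69 F [ 0.  -0.9  0.1] w 0.7
```

View pics/w18.png

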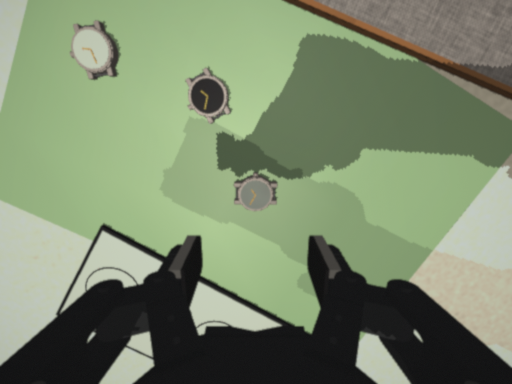

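View pics/r18.png

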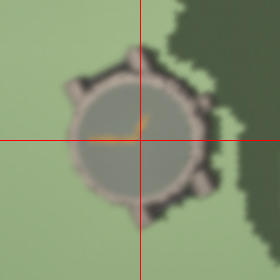

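```bash
python3 -m inch '[{"x":0,"y":0,"z":-0.8,"yaw":0,"jaw":0.7},{"x":0,"y":0,"z":-0.8,"yaw":0,"jaw":0.7},{"x":0,"y":0,"z":-0.8,"yaw":0,"jaw":0.7},{"x":0,"y":0,"z":-0.8,"yaw":0,"jaw":0.7},{"x":0,"y":0,"z":-0.8,"yaw":0,"jaw":0.7},{"x":0,"y":0,"z":-0.4,"yaw":0,"jaw":0.7},{"x":0,"y":0,"z":-0.22,"yaw":0,"jaw":0.7},{"x":0,"y":0,"z":0,"yaw":0,"jaw":0.4},{"x":0,"y":0,"z":0,"yaw":0,"jaw":0.2},{"x":0,"y":0,"z":0,"yaw":0,"jaw":0.2}]'
python3 -m inch '[{"x":0,"y":0,"z":0,"yaw":0,"jaw":0.2},{"x":0,"y":0,"z":0,"yaw":0,"jaw":0.2}]'
python3 - <<'E'
from h import *
f=grab_frame('wrist'); s=st(); crop(f,130,150,380,340,3,'pics/w19.png')
E
```

```text
time: 17.55
tool_pos: [0.5293, 0.0227, -0.0187]
eef_rot: [[-0.879, -0.476, 0.0], [-0.476, 0.879, 0.001], [-0.0, 0.001, -1.0]]
contact_force: [-0.5, -1.4, -0.6]
gripper_width: 0.461
time: 17.72
tool_pos: [0.5293, 0.0227, -0.0188]
eef_rot: [[-0.88, -0.476, 0.0], [-0.476, 0.88, 0.001], [-0.001, 0.0, -1.0]]
contact_force: [0.3, 0.3, -0.2]
gripper_width: 0.459
t 17.77 tcp [ 0.5292  0.0227 -0.019 ] yaw -151.59 F [ 0.1 -0.3 -0.2] w 0.464
```

View pics/w19.png

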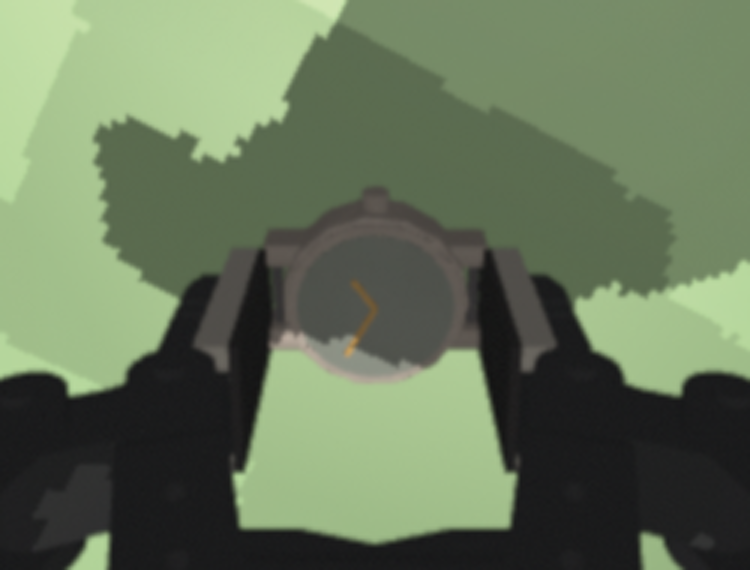

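```bash
python3 -m inch '[{"x":0,"y":0,"z":0.3,"yaw":0,"jaw":0.2},{"x":0,"y":0,"z":0.8,"yaw":0,"jaw":0.2},{"x":0,"y":0,"z":0.8,"yaw":0,"jaw":0.2},{"x":0,"y":0,"z":0.8,"yaw":0.6,"jaw":0.2},{"x":-0.2,"y":0.7,"z":0.5,"yaw":0.9,"jaw":0.2},{"x":-0.2,"y":0.7,"z":0,"yaw":0.9,"jaw":0.2},{"x":-0.2,"y":0.7,"z":0,"yaw":0.9,"jaw":0.2},{"x":-0.2,"y":0.7,"z":0,"yaw":0.9,"jaw":0.2},{"x":-0.2,"y":0.7,"z":0,"yaw":0.9,"jaw":0.2},{"x":-0.2,"y":0.7,"z":0,"yaw":0.9,"jaw":0.2}]'
python3 -m inch '[{"x":-0.2,"y":0.7,"z":0,"yaw":0.9,"jaw":0.2},{"x":-0.2,"y":0.7,"z":0,"yaw":0.9,"jaw":0.2},{"x":-0.15,"y":0.7,"z":0,"yaw":0.9,"jaw":0.2},{"x":0,"y":0.7,"z":0,"yaw":0.9,"jaw":0.2},{"x":0,"y":0.35,"z":0,"yaw":0.9,"jaw":0.2},{"x":0,"y":0,"z":0,"yaw":0.9,"jaw":0.2},{"x":0,"y":0,"z":0,"yaw":0,"jaw":0.2},{"x":0,"y":0,"z":0,"yaw":0,"jaw":0.2}]'
python3 - <<'E'
from h import *
f=grab_frame('wrist'); s=st(); cv2.imwrite('pics/w20.png',f['color'][:,:,::-1])
t=rect(f,(.54,.2),.17,600,.006);cv2.imwrite('pics/r20.png',t)
E
```

```text
time: 18.6
tool_pos: [0.4971, 0.1298, 0.0595]
eef_rot: [[-0.516, -0.856, -0.003], [-0.856, 0.516, -0.001], [0.002, 0.003, -1.0]]
contact_force: [-0.2, -0.4, -1.0]
gripper_width: 0.467
time: 19.27
tool_pos: [0.4846, 0.2069, 0.0602]
eef_rot: [[-0.08, -0.997, -0.002], [-0.997, 0.08, -0.001], [0.001, 0.001, -1.0]]
contact_force: [0.6, -0.1, 0.3]
gripper_width: 0.471
t 19.32 tcp [0.4847 0.2064 0.0602] yaw -94.62 F [ 0.1  0.  -0.4] w 0.473
```

View pics/r20.png

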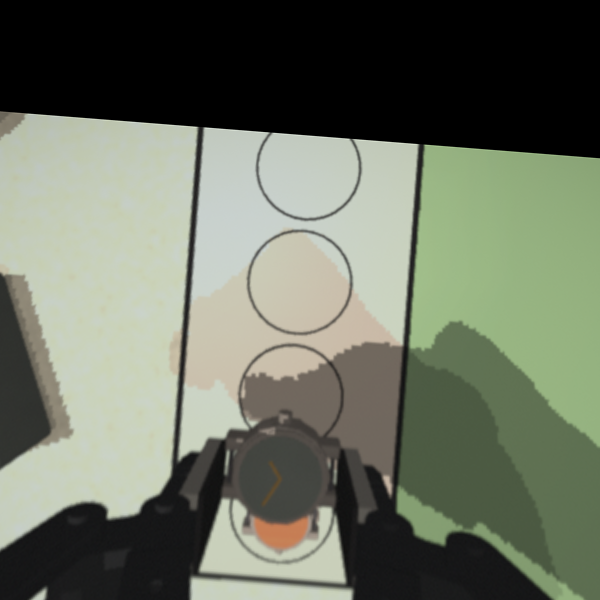

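```bash
python3 -m inch '[{"x":0.04,"y":-0.05,"z":-0.8,"yaw":0,"jaw":0.2},{"x":0,"y":0,"z":-0.8,"yaw":0,"jaw":0.2},{"x":0,"y":0,"z":-0.6,"yaw":0,"jaw":0.2},{"x":0,"y":0,"z":-0.4,"yaw":0,"jaw":0.2},{"x":0,"y":0,"z":-0.28,"yaw":0,"jaw":0.2},{"x":0,"y":0,"z":0,"yaw":0,"jaw":0.2},{"x":0,"y":0,"z":0,"yaw":0,"jaw":0.2}]'; python3 -m inch '[{"x":0,"y":0,"z":0,"yaw":0,"jaw":0.65},{"x":0,"y":0,"z":0,"yaw":0,"jaw":0.65},{"x":0,"y":0,"z":0,"yaw":0,"jaw":0.65},{"x":0,"y":0,"z":0.4,"yaw":0,"jaw":0.65},{"x":0,"y":0,"z":0.8,"yaw":0,"jaw":0.65},{"x":0,"y":0,"z":0.8,"yaw":0,"jaw":0.65},{"x":0,"y":0,"z":0.8,"yaw":0,"jaw":0.65},{"x":0,"y":0,"z":0.8,"yaw":0,"jaw":0.65},{"x":0,"y":0,"z":0.8,"yaw":0,"jaw":0.7}]'
python3 - <<'E'
from h import *
f=grab_frame('wrist'); s=st(); cv2.imwrite('pics/w21.png',f['color'][:,:,::-1])
E
```

```text
time: 19.9
tool_pos: [0.4861, 0.2051, -0.0116]
eef_rot: [[-0.08, -0.997, -0.001], [-0.997, 0.08, -0.001], [0.001, 0.001, -1.0]]
contact_force: [-0.5, 0.1, -0.5]
gripper_width: 0.463
time: 20.65
tool_pos: [0.4858, 0.205, 0.1003]
eef_rot: [[-0.08, -0.997, -0.0], [-0.997, 0.08, -0.001], [0.001, 0.0, -1.0]]
contact_force: [-0.1, 0.3, -0.7]
gripper_width: 0.697
t 20.7 tcp [0.488  0.2061 0.1037] yaw -94.61 F [0.5 0.4 1.6] w 0.702
```

View pics/w21.png

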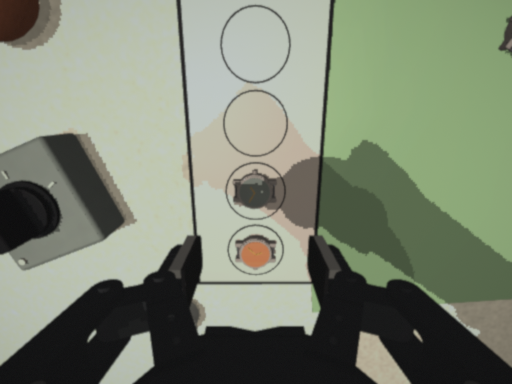

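```bash
python3 -m inch '[{"x":0.4,"y":-0.8,"z":0,"yaw":0.92,"jaw":0.7},{"x":0.4,"y":-0.8,"z":0,"yaw":0.92,"jaw":0.7},{"x":0.4,"y":-0.8,"z":0,"yaw":0.92,"jaw":0.7},{"x":0.4,"y":-0.8,"z":0,"yaw":0.92,"jaw":0.7},{"x":0.4,"y":-0.8,"z":0,"yaw":0.92,"jaw":0.7},{"x":0.4,"y":-0.8,"z":0,"yaw":0.92,"jaw":0.7},{"x":0.4,"y":-0.8,"z":0,"yaw":0.92,"jaw":0.7},{"x":0.4,"y":-0.8,"z":0,"yaw":0.92,"jaw":0.7},{"x":0.4,"y":-0.8,"z":0,"yaw":0.92,"jaw":0.7},{"x":0.4,"y":-0.8,"z":0,"yaw":0.92,"jaw":0.7}]'
python3 -m inch '[{"x":0.4,"y":-0.8,"z":0,"yaw":0.92,"jaw":0.7},{"x":0.4,"y":-0.8,"z":0,"yaw":0.92,"jaw":0.7},{"x":0,"y":-0.1,"z":0,"yaw":0.92,"jaw":0.7},{"x":0,"y":0,"z":0,"yaw":0,"jaw":0.7},{"x":0,"y":0,"z":0,"yaw":0,"jaw":0.7}]'
python3 - <<'E'
from h import *
f=grab_frame('wrist'); s=st(); cv2.imwrite('pics/w22.png',f['color'][:,:,::-1])
p=s['tool_pos']
t=rect(f,p[:2]); cv2.line(t,(140,0),(140,279),(0,0,255),1);cv2.line(t,(0,140),(279,140),(0,0,255),1); cv2.imwrite('pics/r22.png',t)
E
```

```text
time: 21.53
tool_pos: [0.5862, 0.0038, 0.0992]
eef_rot: [[0.664, -0.748, 0.001], [-0.748, -0.664, -0.002], [0.002, 0.001, -1.0]]
contact_force: [-0.0, 0.1, 0.3]
gripper_width: 0.704
time: 21.95
tool_pos: [0.6055, -0.0376, 0.0988]
eef_rot: [[0.82, -0.573, 0.0], [-0.573, -0.82, -0.001], [0.001, 0.001, -1.0]]
contact_force: [0.6, 0.0, -0.3]
gripper_width: 0.701
t 22.0 tcp [ 0.6055 -0.0366  0.0988] yaw -34.86 F [-0.2  0.6 -0.8] w 0.699
```

View pics/w22.png

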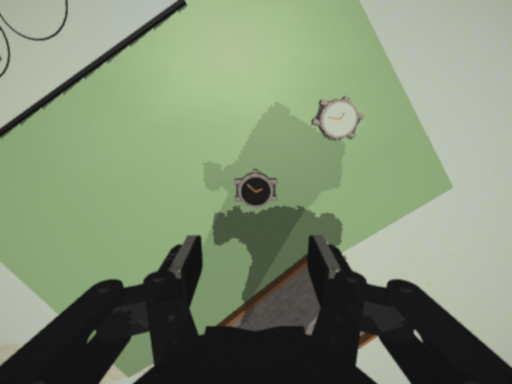

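View pics/r22.png

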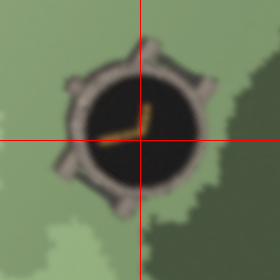

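```bash
python3 -m inch '[{"x":0.11,"y":0.02,"z":-0.8,"yaw":0,"jaw":0.7},{"x":0,"y":0,"z":-0.8,"yaw":0,"jaw":0.7},{"x":0,"y":0,"z":-0.8,"yaw":0,"jaw":0.7},{"x":0,"y":0,"z":-0.8,"yaw":0,"jaw":0.7},{"x":0,"y":0,"z":-0.8,"yaw":0,"jaw":0.7},{"x":0,"y":0,"z":-0.4,"yaw":0,"jaw":0.7},{"x":0,"y":0,"z":-0.32,"yaw":0,"jaw":0.7},{"x":0,"y":0,"z":0,"yaw":0,"jaw":0.4},{"x":0,"y":0,"z":0,"yaw":0,"jaw":0.2},{"x":0,"y":0,"z":0,"yaw":0,"jaw":0.2}]'
python3 -m inch '[{"x":0,"y":0,"z":0,"yaw":0,"jaw":0.2},{"x":0,"y":0,"z":0,"yaw":0,"jaw":0.2}]'
python3 - <<'E'
from h import *
f=grab_frame('wrist'); s=st(); crop(f,130,150,380,340,3,'pics/w23.png')
E
```

```text
time: 22.83
tool_pos: [0.6094, -0.0364, -0.0185]
eef_rot: [[0.821, -0.57, 0.002], [-0.57, -0.821, -0.001], [0.002, -0.0, -1.0]]
contact_force: [-0.1, 0.7, -0.9]
gripper_width: 0.466
time: 23.0
tool_pos: [0.6093, -0.037, -0.0187]
eef_rot: [[0.821, -0.571, 0.002], [-0.571, -0.821, -0.001], [0.002, 0.0, -1.0]]
contact_force: [-0.2, 0.2, -1.0]
gripper_width: 0.463
t 23.05 tcp [ 0.6092 -0.0371 -0.0189] yaw -34.82 F [ 0.1 -0.3 -0.7] w 0.461
```

View pics/w23.png

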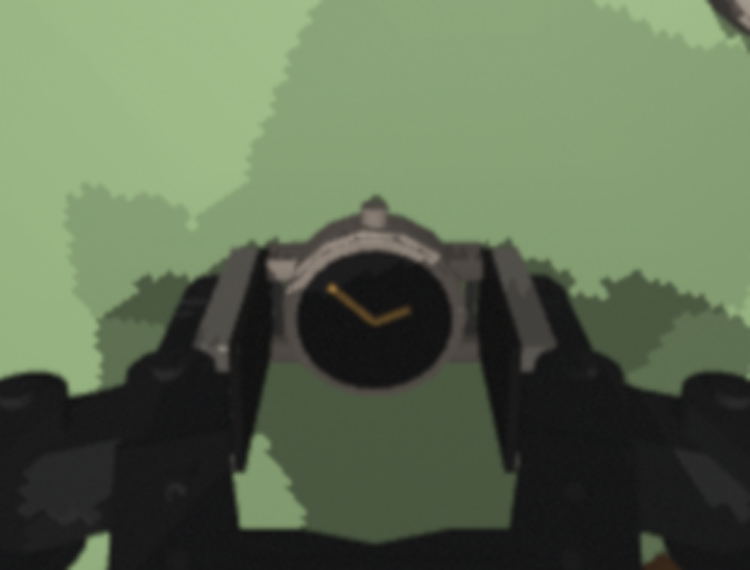

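```bash
python3 -m inch '[{"x":0,"y":0,"z":0.3,"yaw":0,"jaw":0.2},{"x":0,"y":0,"z":0.8,"yaw":0,"jaw":0.2},{"x":0,"y":0,"z":0.8,"yaw":0,"jaw":0.2},{"x":0,"y":0,"z":0.8,"yaw":-0.6,"jaw":0.2},{"x":-0.2,"y":0.8,"z":0.5,"yaw":-0.9,"jaw":0.2},{"x":-0.2,"y":0.8,"z":0,"yaw":-0.9,"jaw":0.2},{"x":-0.2,"y":0.8,"z":0,"yaw":-0.9,"jaw":0.2},{"x":-0.2,"y":0.8,"z":0,"yaw":-0.9,"jaw":0.2},{"x":-0.2,"y":0.8,"z":0,"yaw":-0.9,"jaw":0.2},{"x":-0.2,"y":0.8,"z":0,"yaw":-0.9,"jaw":0.2}]'
python3 -m inch '[{"x":-0.2,"y":0.8,"z":0,"yaw":-0.9,"jaw":0.2},{"x":-0.2,"y":0.8,"z":0,"yaw":-0.9,"jaw":0.2},{"x":-0.2,"y":0.8,"z":0,"yaw":-0.9,"jaw":0.2},{"x":-0.2,"y":0.8,"z":0,"yaw":-0.9,"jaw":0.2},{"x":-0.2,"y":0.8,"z":0,"yaw":-0.9,"jaw":0.2},{"x":-0.18,"y":0.68,"z":0,"yaw":-0.9,"jaw":0.2},{"x":0,"y":0,"z":0,"yaw":-0.6,"jaw":0.2},{"x":0,"y":0,"z":0,"yaw":0,"jaw":0.2},{"x":0,"y":0,"z":0,"yaw":0,"jaw":0.2}]'
python3 - <<'E'
from h import *
f=grab_frame('wrist'); s=st(); cv2.imwrite('pics/w24.png',f['color'][:,:,::-1])
t=rect(f,(.60,.2),.17,600,.006);cv2.imwrite('pics/r24.png',t)
E
```

```text
time: 23.88
tool_pos: [0.5785, 0.084, 0.0612]
eef_rot: [[0.422, -0.907, 0.0], [-0.907, -0.422, -0.001], [0.001, 0.0, -1.0]]
contact_force: [0.1, 1.1, -1.2]
gripper_width: 0.462
time: 24.63
tool_pos: [0.5492, 0.2001, 0.0609]
eef_rot: [[-0.082, -0.997, -0.001], [-0.997, 0.082, -0.001], [0.001, 0.001, -1.0]]
contact_force: [0.4, 0.6, 0.4]
gripper_width: 0.465
t 24.68 tcp [0.5493 0.1994 0.0608] yaw -94.76 F [ 0.4 -0.5 -0.7] w 0.461
```

View pics/r24.png

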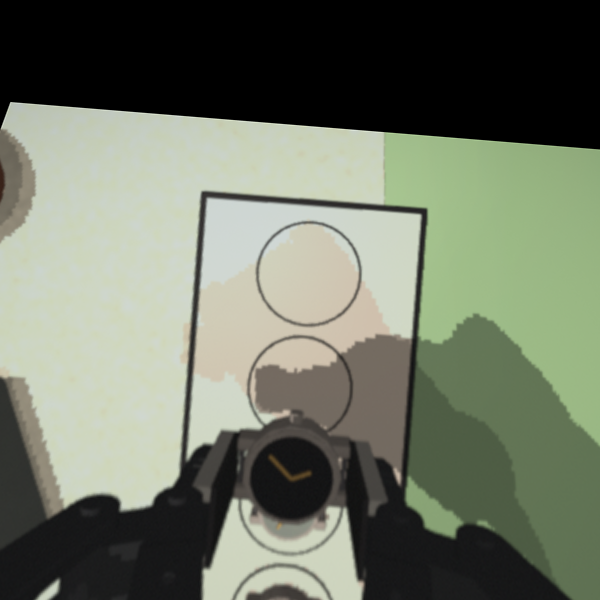

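```bash
python3 -m inch '[{"x":0.05,"y":0.02,"z":-0.8,"yaw":0,"jaw":0.2},{"x":0,"y":0,"z":-0.8,"yaw":0,"jaw":0.2},{"x":0,"y":0,"z":-0.6,"yaw":0,"jaw":0.2},{"x":0,"y":0,"z":-0.4,"yaw":0,"jaw":0.2},{"x":0,"y":0,"z":-0.3,"yaw":0,"jaw":0.2},{"x":0,"y":0,"z":0,"yaw":0,"jaw":0.2},{"x":0,"y":0,"z":0,"yaw":0,"jaw":0.2}]'; python3 -m inch '[{"x":0,"y":0,"z":0,"yaw":0,"jaw":0.65},{"x":0,"y":0,"z":0,"yaw":0,"jaw":0.65},{"x":0,"y":0,"z":0,"yaw":0,"jaw":0.65},{"x":0,"y":0,"z":0.4,"yaw":0,"jaw":0.65},{"x":0,"y":0,"z":0.8,"yaw":0,"jaw":0.65},{"x":0,"y":0,"z":0.8,"yaw":0,"jaw":0.65},{"x":0,"y":0,"z":0.8,"yaw":0,"jaw":0.65},{"x":0,"y":0,"z":0.8,"yaw":0,"jaw":0.65},{"x":0,"y":0,"z":0.8,"yaw":0,"jaw":0.7}]'
python3 - <<'E'
from h import *
f=grab_frame('wrist'); s=st(); cv2.imwrite('pics/w25.png',f['color'][:,:,::-1])
f=grab_frame('top'); crop(f,150,110,350,270,4,'pics/t25.png')
E
```

```text
time: 25.27
tool_pos: [0.5509, 0.2002, -0.012]
eef_rot: [[-0.084, -0.996, -0.001], [-0.996, 0.084, -0.001], [0.001, 0.001, -1.0]]
contact_force: [-1.1, -0.3, -1.1]
gripper_width: 0.461
time: 26.02
tool_pos: [0.5504, 0.2006, 0.0998]
eef_rot: [[-0.083, -0.997, -0.0], [-0.997, 0.083, -0.001], [0.001, 0.0, -1.0]]
contact_force: [0.4, -0.1, 0.2]
gripper_width: 0.699
t 26.07 tcp [0.5529 0.2017 0.1035] yaw -94.8 F [0.3 0.8 1.8] w 0.705
```

View pics/w25.png

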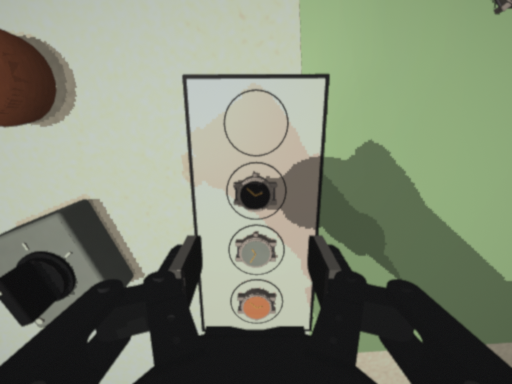

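View pics/t25.png

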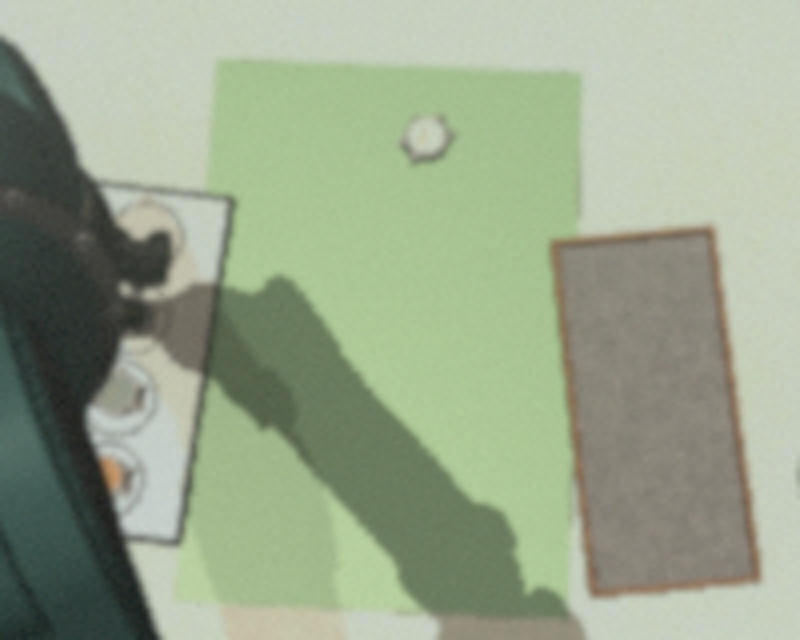

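```bash
python3 -m inch '[{"x":0.5,"y":-0.8,"z":0,"yaw":0.7,"jaw":0.7},{"x":0.5,"y":-0.8,"z":0,"yaw":0.7,"jaw":0.7},{"x":0.5,"y":-0.8,"z":0,"yaw":0.7,"jaw":0.7},{"x":0.5,"y":-0.8,"z":0,"yaw":0.7,"jaw":0.7},{"x":0.5,"y":-0.8,"z":0,"yaw":0.7,"jaw":0.7},{"x":0.5,"y":-0.8,"z":0,"yaw":0.7,"jaw":0.7},{"x":0.6,"y":-0.8,"z":0,"yaw":0.7,"jaw":0.7},{"x":0.6,"y":-0.8,"z":0,"yaw":0.7,"jaw":0.7},{"x":0.6,"y":-0.8,"z":0,"yaw":0.7,"jaw":0.7},{"x":0.6,"y":-0.8,"z":0,"yaw":0.7,"jaw":0.7}]'
python3 -m inch '[{"x":0.6,"y":-0.8,"z":0,"yaw":0.7,"jaw":0.7},{"x":0.2,"y":-0.2,"z":0,"yaw":0.7,"jaw":0.7},{"x":0,"y":0,"z":0,"yaw":0,"jaw":0.7},{"x":0,"y":0,"z":0,"yaw":0,"jaw":0.7}]'
python3 - <<'E'
from h import *
f=grab_frame('wrist'); s=st(); cv2.imwrite('pics/w26.png',f['color'][:,:,::-1])
p=s['tool_pos']
t=rect(f,p[:2]); cv2.line(t,(140,0),(140,279),(0,0,255),1);cv2.line(t,(0,140),(279,140),(0,0,255),1); cv2.imwrite('pics/r26.png',t)
E
```

```text
time: 26.95
tool_pos: [0.6854, -0.0006, 0.0975]
eef_rot: [[0.506, -0.863, -0.001], [-0.863, -0.506, -0.002], [0.001, 0.002, -1.0]]
contact_force: [0.4, 0.1, 0.2]
gripper_width: 0.701
time: 27.28
tool_pos: [0.7047, -0.0246, 0.0973]
eef_rot: [[0.603, -0.798, -0.002], [-0.798, -0.603, -0.001], [-0.0, 0.002, -1.0]]
contact_force: [-0.7, 0.1, 0.3]
gripper_width: 0.701
t 27.33 tcp [ 0.7043 -0.0232  0.0975] yaw -52.82 F [-0.3  0.7  0. ] w 0.702
```

View pics/r26.png

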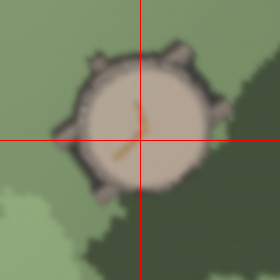

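```bash
python3 -m inch '[{"x":0.17,"y":-0.02,"z":-0.8,"yaw":-0.3,"jaw":0.7},{"x":0,"y":0,"z":-0.8,"yaw":0,"jaw":0.7},{"x":0,"y":0,"z":-0.8,"yaw":0,"jaw":0.7},{"x":0,"y":0,"z":-0.8,"yaw":0,"jaw":0.7},{"x":0,"y":0,"z":-0.8,"yaw":0,"jaw":0.7},{"x":0,"y":0,"z":-0.4,"yaw":0,"jaw":0.7},{"x":0,"y":0,"z":-0.26,"yaw":0,"jaw":0.7},{"x":0,"y":0,"z":0,"yaw":0,"jaw":0.4},{"x":0,"y":0,"z":0,"yaw":0,"jaw":0.2},{"x":0,"y":0,"z":0,"yaw":0,"jaw":0.2}]'
python3 -m inch '[{"x":0,"y":0,"z":0,"yaw":0,"jaw":0.2},{"x":0,"y":0,"z":0,"yaw":0,"jaw":0.2}]'
python3 - <<'E'
from h import *
f=grab_frame('wrist'); s=st(); crop(f,130,150,380,340,3,'pics/w27.png')
E
```

```text
time: 28.17
tool_pos: [0.7105, -0.0243, -0.0173]
eef_rot: [[0.584, -0.812, 0.002], [-0.812, -0.584, -0.001], [0.002, -0.001, -1.0]]
contact_force: [-0.1, -0.4, 0.0]
gripper_width: 0.456
time: 28.33
tool_pos: [0.7104, -0.025, -0.0176]
eef_rot: [[0.583, -0.812, 0.002], [-0.812, -0.583, -0.001], [0.002, -0.0, -1.0]]
contact_force: [-0.2, 0.1, 0.1]
gripper_width: 0.455
t 28.38 tcp [ 0.7103 -0.025  -0.0177] yaw -54.31 F [-0.5  0.1  0.1] w 0.455
```

View pics/w27.png

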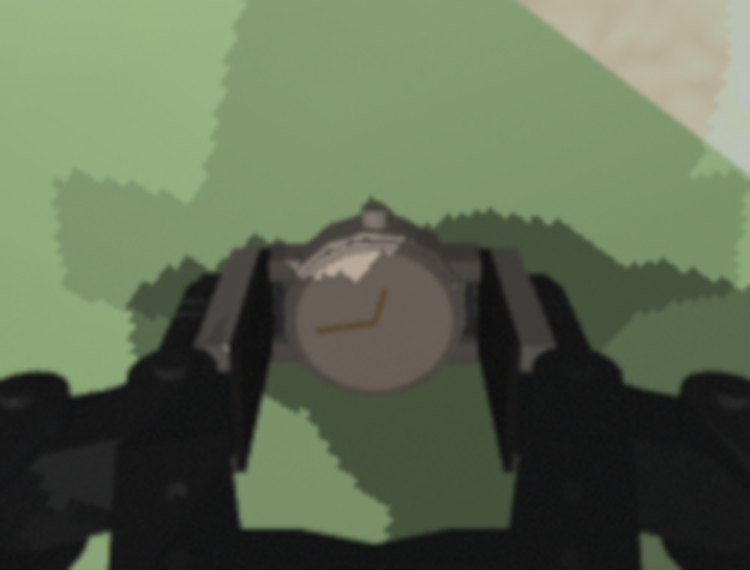

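```bash
python3 -m inch '[{"x":0,"y":0,"z":0.3,"yaw":0,"jaw":0.2},{"x":0,"y":0,"z":0.8,"yaw":0,"jaw":0.2},{"x":0,"y":0,"z":0.8,"yaw":0,"jaw":0.2},{"x":0,"y":0,"z":0.8,"yaw":0,"jaw":0.2},{"x":-0.3,"y":0.7,"z":0.5,"yaw":-0.7,"jaw":0.2},{"x":-0.3,"y":0.7,"z":0,"yaw":-0.7,"jaw":0.2},{"x":-0.3,"y":0.7,"z":0,"yaw":-0.7,"jaw":0.2},{"x":-0.3,"y":0.7,"z":0,"yaw":-0.7,"jaw":0.2},{"x":-0.3,"y":0.7,"z":0,"yaw":-0.7,"jaw":0.2},{"x":-0.3,"y":0.7,"z":0,"yaw":-0.7,"jaw":0.2}]'
python3 -m inch '[{"x":-0.3,"y":0.7,"z":0,"yaw":-0.7,"jaw":0.2},{"x":-0.3,"y":0.7,"z":0,"yaw":-0.7,"jaw":0.2},{"x":-0.3,"y":0.7,"z":0,"yaw":-0.7,"jaw":0.2},{"x":-0.3,"y":0.7,"z":0,"yaw":-0.7,"jaw":0.2},{"x":-0.3,"y":0.7,"z":0,"yaw":-0.7,"jaw":0.2},{"x":-0.3,"y":0.7,"z":0,"yaw":-0.4,"jaw":0.2},{"x":-0.2,"y":0.4,"z":0,"yaw":0,"jaw":0.2},{"x":0,"y":0,"z":0,"yaw":0,"jaw":0.2},{"x":0,"y":0,"z":0,"yaw":0,"jaw":0.2}]'
python3 - <<'E'
from h import *
f=grab_frame('wrist'); s=st(); cv2.imwrite('pics/w28.png',f['color'][:,:,::-1])
t=rect(f,(.64,.2),.17,600,.006);cv2.imwrite('pics/r28.png',t)
E
```

```text
time: 29.22
tool_pos: [0.6645, 0.081, 0.0623]
eef_rot: [[0.251, -0.968, 0.0], [-0.968, -0.251, -0.001], [0.001, 0.0, -1.0]]
contact_force: [-0.5, 0.4, 0.1]
gripper_width: 0.459
time: 29.97
tool_pos: [0.6147, 0.1954, 0.0619]
eef_rot: [[-0.081, -0.997, -0.001], [-0.997, 0.081, -0.001], [0.001, 0.001, -1.0]]
contact_force: [0.3, -0.3, -1.8]
gripper_width: 0.457
t 30.02 tcp [0.6152 0.1939 0.0617] yaw -94.8 F [-1.1 -0.4 -0.9] w 0.461
```

View pics/r28.png

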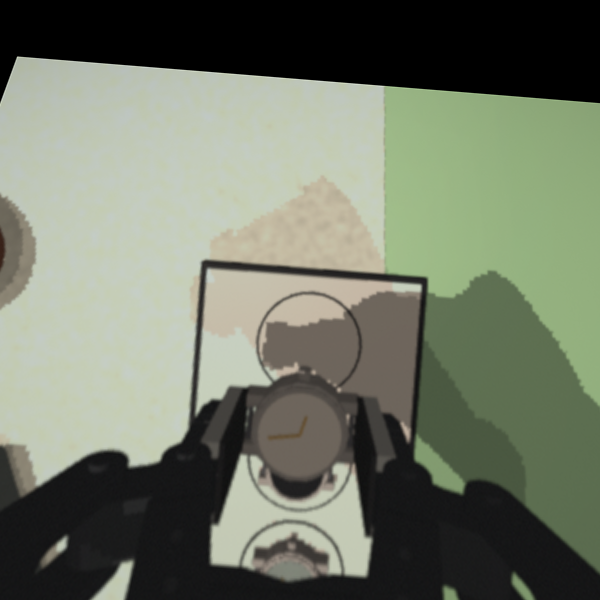

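```bash
python3 -m inch '[{"x":0.02,"y":0.04,"z":-0.8,"yaw":0,"jaw":0.2},{"x":0,"y":0,"z":-0.8,"yaw":0,"jaw":0.2},{"x":0,"y":0,"z":-0.6,"yaw":0,"jaw":0.2},{"x":0,"y":0,"z":-0.4,"yaw":0,"jaw":0.2},{"x":0,"y":0,"z":-0.28,"yaw":0,"jaw":0.2},{"x":0,"y":0,"z":0,"yaw":0,"jaw":0.2},{"x":0,"y":0,"z":0,"yaw":0,"jaw":0.2}]'; python3 -m inch '[{"x":0,"y":0,"z":0,"yaw":0,"jaw":0.65},{"x":0,"y":0,"z":0,"yaw":0,"jaw":0.65},{"x":0,"y":0,"z":0,"yaw":0,"jaw":0.65},{"x":0,"y":0,"z":0.4,"yaw":0,"jaw":0.65},{"x":0,"y":0,"z":0.8,"yaw":0,"jaw":0.65},{"x":0,"y":0,"z":0.8,"yaw":0,"jaw":0.65},{"x":0,"y":0,"z":0.8,"yaw":0,"jaw":0.65},{"x":0,"y":0,"z":0.8,"yaw":0,"jaw":0.65},{"x":0,"y":0,"z":0.8,"yaw":0,"jaw":0.7},{"x":0,"y":0,"z":0.8,"yaw":0,"jaw":0.7}]'
python3 -m inch '[{"x":0,"y":0,"z":0.8,"yaw":0,"jaw":0.7},{"x":0,"y":0,"z":0.8,"yaw":0,"jaw":0.7},{"x":-0.5,"y":0.7,"z":0,"yaw":0,"jaw":0.7},{"x":-0.5,"y":0.7,"z":0,"yaw":0,"jaw":0.7},{"x":-0.5,"y":0.7,"z":0,"yaw":0,"jaw":0.7},{"x":-0.5,"y":0.7,"z":0,"yaw":0,"jaw":0.7},{"x":-0.5,"y":0.7,"z":0,"yaw":0,"jaw":0.7},{"x":0,"y":0,"z":0,"yaw":0,"jaw":0.7}]'
python3 - <<'E'
from h import *
f=grab_frame('wrist'); s=st(); cv2.imwrite('pics/w29.png',f['color'][:,:,::-1])
E
```

```text
time: 30.6
tool_pos: [0.6159, 0.1952, -0.0105]
eef_rot: [[-0.085, -0.996, -0.0], [-0.996, 0.085, -0.001], [0.001, 0.0, -1.0]]
contact_force: [-0.5, -0.1, -0.7]
gripper_width: 0.462
time: 31.43
tool_pos: [0.6151, 0.1962, 0.1215]
eef_rot: [[-0.083, -0.997, -0.0], [-0.997, 0.083, -0.001], [0.001, 0.0, -1.0]]
contact_force: [-0.6, 0.1, -0.2]
gripper_width: 0.695
time: 32.1
tool_pos: [0.5488, 0.2894, 0.1606]
eef_rot: [[-0.076, -0.997, -0.002], [-0.997, 0.076, 0.003], [-0.003, 0.003, -1.0]]
contact_force: [-0.4, 0.1, 0.0]
gripper_width: 0.699
t 32.15 tcp [0.5506 0.2869 0.1605] yaw -94.46 F [ 0.7 -0.3  0.8] w 0.699
```

View pics/w29.png

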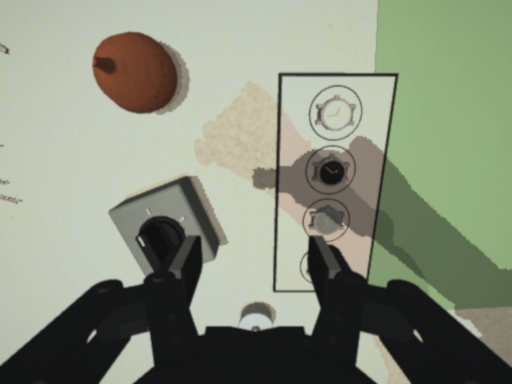

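```bash
python3 -m inch '[{"x":-0.4,"y":0.7,"z":0,"yaw":0,"jaw":0.7},{"x":-0.4,"y":0.7,"z":0,"yaw":0,"jaw":0.7},{"x":-0.4,"y":0.7,"z":0,"yaw":0,"jaw":0.7},{"x":-0.4,"y":0.7,"z":0,"yaw":0,"jaw":0.7},{"x":-0.4,"y":0.7,"z":0,"yaw":0,"jaw":0.7},{"x":-0.3,"y":0.5,"z":0,"yaw":0,"jaw":0.7},{"x":0,"y":0,"z":0,"yaw":0,"jaw":0.7},{"x":0,"y":0,"z":0,"yaw":0,"jaw":0.7}]'
python3 - <<'E'
from h import *
f=grab_frame('wrist'); s=st(); cv2.imwrite('pics/w30.png',f['color'][:,:,::-1])
t=rect(f,(.4936,.386),.06,600,.085);cv2.imwrite('pics/r30.png',t)
E
```

```text
time: 32.82
tool_pos: [0.4954, 0.3834, 0.1597]
eef_rot: [[-0.083, -0.997, -0.001], [-0.997, 0.083, -0.001], [0.001, 0.0, -1.0]]
contact_force: [-0.4, -0.5, -0.0]
gripper_width: 0.702
t 32.87 tcp [0.4962 0.3821 0.1595] yaw -94.86 F [-0.5  0.4  0.5] w 0.699
```

View pics/w30.png

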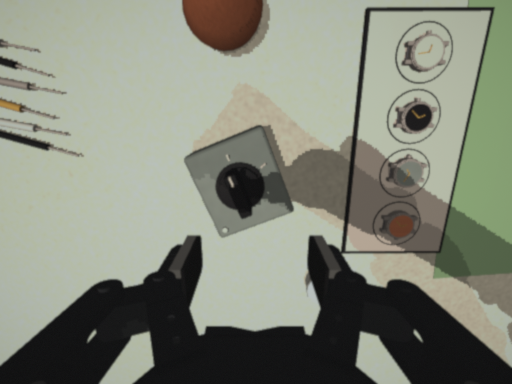

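View pics/r30.png

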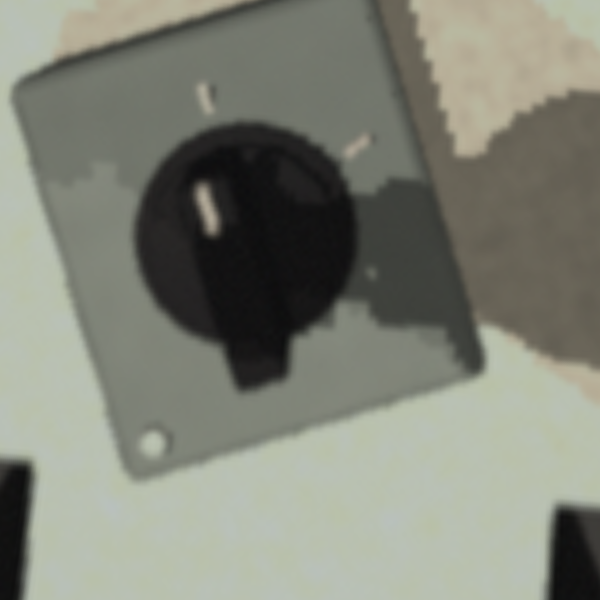

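```bash
python3 - <<'E'
from h import *
f=grab_frame('wrist'); s=st()
t=rect(f,(.4936,.386),.04,600,.085); t=np.clip((t.astype(float)/255)**0.45*255,0,255).astype(np.uint8); cv2.imwrite('pics/r31.png',t)
E
```

```text
t 32.92 tcp [0.4965 0.3815 0.1594] yaw -94.93 F [ 0.8 -0.3  0.1] w 0.698
```

View pics/r31.png

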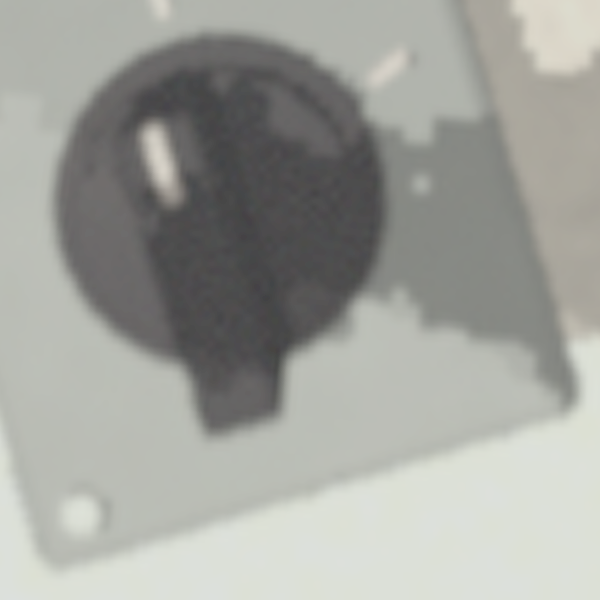

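```bash
python3 -m inch '[{"x":0.08,"y":0.36,"z":-0.8,"yaw":0.95,"jaw":0.6},{"x":0,"y":0.36,"z":-0.8,"yaw":0.95,"jaw":0.6},{"x":0,"y":0,"z":-0.8,"yaw":0.95,"jaw":0.6},{"x":0,"y":0,"z":-0.6,"yaw":0.95,"jaw":0.6},{"x":0,"y":0,"z":0,"yaw":0,"jaw":0.6},{"x":0,"y":0,"z":0,"yaw":0,"jaw":0.6}]'
python3 - <<'E'
from h import *
f=grab_frame('wrist'); s=st(); print(np.round(s['joint_pos'],1)); g=f['color'].copy();f['color']=np.clip((g/255.)**0.6*255,0,255).astype(np.uint8); crop(f,130,130,380,320,3,'pics/w31.png')
p=s['tool_pos'];print((pj(f,[p[0],p[1],.085])-[130,130])*3)
E
```

```text
time: 33.42
tool_pos: [0.4979, 0.3993, 0.0836]
eef_rot: [[0.241, -0.971, -0.002], [-0.971, -0.241, -0.004], [0.003, 0.003, -1.0]]
contact_force: [0.2, -0.4, 1.0]
gripper_width: 0.6
t 33.47 tcp [0.4984 0.4003 0.0847] yaw -76.03 F [-0.1  1.   1. ] w 0.596
[ -34.4   37.   -12.3  108.    12.6   36.4 -130.5]
[371.50416582 304.09399078]
```

View pics/w31.png

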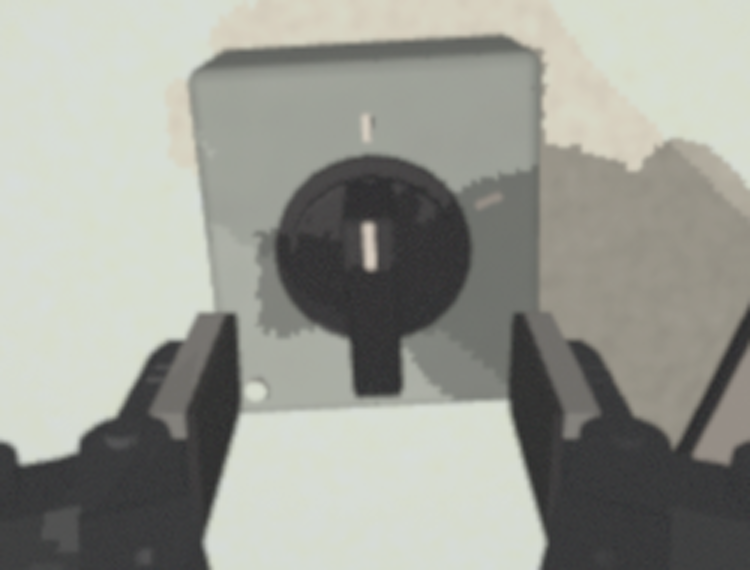

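```bash
R='' ; python3 -m inch '[{"x":0,"y":0,"z":0.3,"yaw":1,"jaw":0.6},{"x":0,"y":0,"z":0,"yaw":1,"jaw":0.6},{"x":0,"y":0,"z":0,"yaw":1,"jaw":0.6},{"x":0,"y":0,"z":0,"yaw":1,"jaw":0.6},{"x":0,"y":0,"z":0,"yaw":1,"jaw":0.6},{"x":0,"y":0,"z":0,"yaw":1,"jaw":0.6},{"x":0,"y":0,"z":0,"yaw":1,"jaw":0.6},{"x":0,"y":0,"z":0,"yaw":1,"jaw":0.6},{"x":0,"y":0,"z":0,"yaw":1,"jaw":0.6},{"x":0,"y":0,"z":0,"yaw":1,"jaw":0.6}]'
python3 -m inch '[{"x":0,"y":0,"z":0,"yaw":1,"jaw":0.6},{"x":0,"y":0,"z":0,"yaw":1,"jaw":0.6},{"x":0,"y":0,"z":0,"yaw":1,"jaw":0.6},{"x":0,"y":0,"z":0,"yaw":1,"jaw":0.6},{"x":0,"y":0,"z":0,"yaw":1,"jaw":0.6},{"x":0,"y":0,"z":0,"yaw":1,"jaw":0.6},{"x":0,"y":0,"z":0,"yaw":1,"jaw":0.6},{"x":0,"y":0,"z":0,"yaw":1,"jaw":0.6},{"x":0,"y":0,"z":0,"yaw":1,"jaw":0.6},{"x":0,"y":0,"z":0,"yaw":1,"jaw":0.6}]'
python3 -m inch '[{"x":0,"y":0,"z":0,"yaw":1,"jaw":0.6},{"x":0,"y":0,"z":0,"yaw":1,"jaw":0.6},{"x":0,"y":0,"z":0,"yaw":1,"jaw":0.6},{"x":0,"y":0,"z":0,"yaw":1,"jaw":0.6},{"x":0,"y":0,"z":0,"yaw":1,"jaw":0.6},{"x":0,"y":0,"z":0,"yaw":1,"jaw":0.6},{"x":0,"y":0,"z":0,"yaw":1,"jaw":0.6},{"x":0,"y":0,"z":0,"yaw":1,"jaw":0.6},{"x":0,"y":0,"z":0,"yaw":1,"jaw":0.6},{"x":0,"y":0,"z":0,"yaw":1,"jaw":0.6}]'
python3 -m inch '[{"x":0,"y":0,"z":0,"yaw":1,"jaw":0.6},{"x":0,"y":0,"z":0,"yaw":1,"jaw":0.6},{"x":0,"y":0,"z":0,"yaw":1,"jaw":0.6},{"x":0,"y":0,"z":0,"yaw":1,"jaw":0.6},{"x":0,"y":0,"z":0,"yaw":1,"jaw":0.6},{"x":0,"y":0,"z":0,"yaw":0.9,"jaw":0.6},{"x":0,"y":0,"z":0,"yaw":0,"jaw":0.6},{"x":0,"y":0,"z":0,"yaw":0,"jaw":0.6}]'
python3 - <<'E'
from h import *
f=grab_frame('wrist'); s=st(); print(np.round(s['joint_pos'],1)); g=f['color'].copy();f['color']=np.clip((g/255.)**0.6*255,0,255).astype(np.uint8); crop(f,130,130,380,320,3,'pics/w32.png')
p=s['tool_pos'];print((pj(f,[p[0],p[1],.085])-[130,130])*3)
E
```

```text
time: 34.3
tool_pos: [0.4987, 0.4016, 0.0937]
eef_rot: [[0.901, -0.434, 0.004], [-0.434, -0.901, -0.0], [0.003, -0.001, -1.0]]
contact_force: [-0.0, 0.1, -0.8]
gripper_width: 0.598
time: 35.13
tool_pos: [0.4988, 0.4013, 0.0935]
eef_rot: [[0.912, 0.411, 0.004], [0.411, -0.912, -0.0], [0.004, 0.002, -1.0]]
contact_force: [-0.6, -0.7, -0.5]
gripper_width: 0.601
time: 35.97
tool_pos: [0.4989, 0.4011, 0.0933]
eef_rot: [[0.271, 0.962, 0.004], [0.962, -0.271, 0.0], [0.001, 0.004, -1.0]]
contact_force: [-0.1, -0.0, 0.2]
gripper_width: 0.599
time: 36.63
tool_pos: [0.4984, 0.4012, 0.0927]
eef_rot: [[-0.233, 0.973, 0.002], [0.973, 0.233, 0.001], [0.0, 0.003, -1.0]]
contact_force: [-0.1, 0.3, 0.6]
gripper_width: 0.6
t 36.68 tcp [0.4981 0.4013 0.0926] yaw 103.49 F [ 0.3 -0.7 -0. ] w 0.599
[ -6.5  48.8 -57.6 106.7  51.1  54.8  15.5]
[371.40295269 279.86791265]
```

View pics/w32.png

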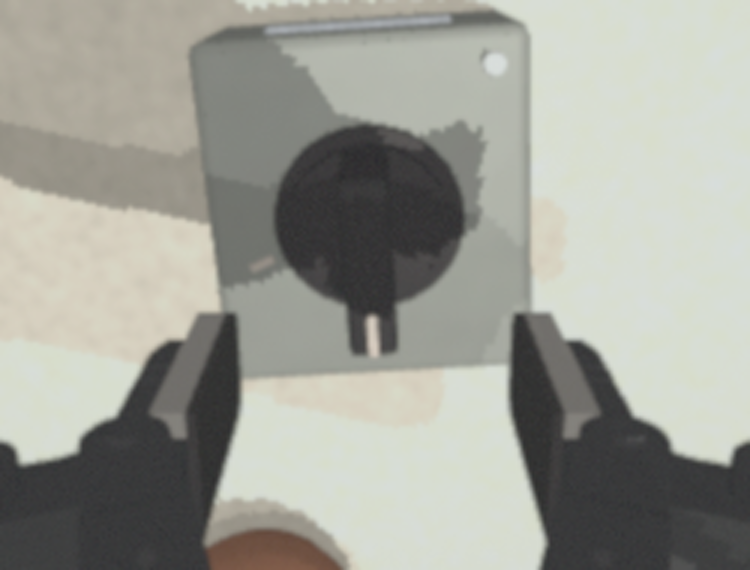

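```bash
python3 -m inch '[{"x":-0.05,"y":-0.03,"z":-0.6,"yaw":0,"jaw":0.6},{"x":0,"y":0,"z":-0.6,"yaw":0,"jaw":0.6},{"x":0,"y":0,"z":-0.5,"yaw":0,"jaw":0.6},{"x":0,"y":0,"z":-0.36,"yaw":0,"jaw":0.6},{"x":0,"y":0,"z":0,"yaw":0,"jaw":0.6},{"x":0,"y":0,"z":0,"yaw":0,"jaw":0},{"x":0,"y":0,"z":0,"yaw":0,"jaw":0},{"x":0,"y":0,"z":0,"yaw":0,"jaw":0},{"x":0,"y":0,"z":0,"yaw":0,"jaw":0},{"x":0,"y":0,"z":0,"yaw":0,"jaw":0}]'
python3 -m inch '[{"x":0,"y":0,"z":0,"yaw":0,"jaw":0},{"x":0,"y":0,"z":0,"yaw":0,"jaw":0},{"x":0,"y":0,"z":0,"yaw":0,"jaw":0}]'
python3 - <<'E'
from h import *
f=grab_frame('wrist'); s=st(); print(np.round(s['joint_pos'],1),s['torque']); g=f['color'].copy();f['color']=np.clip((g/255.)**0.6*255,0,255).astype(np.uint8); crop(f,130,130,380,320,3,'pics/w33.png')
E
```

```text
time: 37.52
tool_pos: [0.4963, 0.3993, 0.041]
eef_rot: [[-0.236, 0.972, 0.002], [0.972, 0.236, -0.002], [-0.002, 0.001, -1.0]]
contact_force: [-0.6, -4.3, 5.2]
gripper_width: 0.125
time: 37.77
tool_pos: [0.4963, 0.3993, 0.041]
eef_rot: [[-0.236, 0.972, 0.002], [0.972, 0.236, -0.002], [-0.002, 0.001, -1.0]]
contact_force: [-1.1, -4.4, 6.2]
gripper_width: 0.123
t 37.82 tcp [0.4963 0.3993 0.041 ] yaw 103.66 F [-0.8 -3.8  5.7] w 0.126
[ -8.3  52.  -54.4 108.1  55.5  51.2  12.4] [-1.07225376  0.14063106  0.0524074 ]
```

View pics/w33.png

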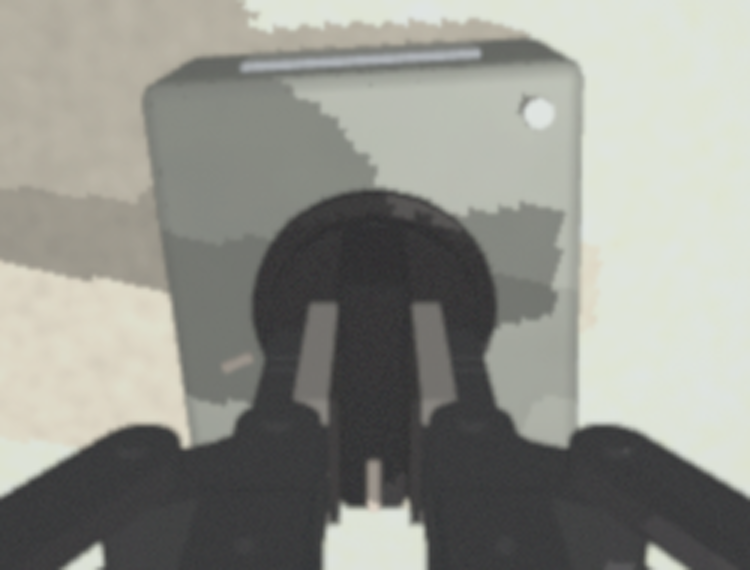

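```bash
python3 -m inch '[{"x":0,"y":0,"z":0,"yaw":-0.8,"jaw":0},{"x":0,"y":0,"z":0,"yaw":-0.8,"jaw":0},{"x":0,"y":0,"z":0,"yaw":-0.8,"jaw":0},{"x":0,"y":0,"z":0,"yaw":-0.8,"jaw":0},{"x":0,"y":0,"z":0,"yaw":-0.8,"jaw":0},{"x":0,"y":0,"z":0,"yaw":-0.8,"jaw":0},{"x":0,"y":0,"z":0,"yaw":-0.8,"jaw":0},{"x":0,"y":0,"z":0,"yaw":-0.8,"jaw":0},{"x":0,"y":0,"z":0,"yaw":-0.8,"jaw":0},{"x":0,"y":0,"z":0,"yaw":-0.8,"jaw":0}]'
python3 - <<'E'
from h import *
s=st(); print(np.round(s['joint_pos'],1),np.round(s['torque'],2))
f=grab_frame('wrist');crop(f,130,130,380,320,3,'pics/w34.png')
E
```

```text
time: 38.65
tool_pos: [0.4963, 0.3987, 0.041]
eef_rot: [[0.446, 0.895, 0.002], [0.895, -0.446, -0.004], [-0.002, 0.004, -1.0]]
contact_force: [-0.8, -6.5, 6.2]
gripper_width: 0.128
t 38.65 tcp [0.4963 0.3987 0.041 ] yaw 63.48 F [-0.8 -6.5  6.2] w 0.128
[-12.8  48.2 -46.1 108.3  49.   45.7 -22.9] [-1.27  0.18  0.08]
```

View pics/w34.png

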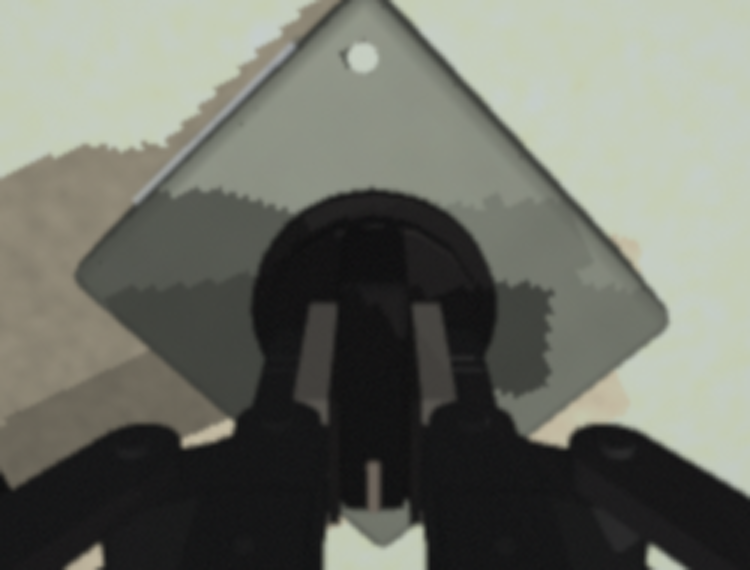

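```bash
python3 -m inch '[{"x":0,"y":0,"z":0,"yaw":-0.8,"jaw":0},{"x":0,"y":0,"z":0,"yaw":-0.8,"jaw":0},{"x":0,"y":0,"z":0,"yaw":-0.8,"jaw":0},{"x":0,"y":0,"z":0,"yaw":-0.8,"jaw":0},{"x":0,"y":0,"z":0,"yaw":-0.8,"jaw":0},{"x":0,"y":0,"z":0,"yaw":-0.8,"jaw":0},{"x":0,"y":0,"z":0,"yaw":-0.6,"jaw":0},{"x":0,"y":0,"z":0,"yaw":-0.3,"jaw":0},{"x":0,"y":0,"z":0,"yaw":0,"jaw":0},{"x":0,"y":0,"z":0,"yaw":0,"jaw":0}]'
python3 - <<'E'
from h import *
s=st(); print(np.round(s['joint_pos'],1),np.round(s['torque'],2))
f=grab_frame('wrist');crop(f,130,130,380,320,3,'pics/w35.png')
E
```

```text
time: 39.53
tool_pos: [0.4961, 0.3984, 0.041]
eef_rot: [[0.813, 0.582, 0.004], [0.582, -0.813, -0.006], [-0.0, 0.007, -1.0]]
contact_force: [-0.8, -6.4, 7.3]
gripper_width: 0.121
t 39.53 tcp [0.4961 0.3984 0.041 ] yaw 35.62 F [-0.8 -6.4  7.3] w 0.121
[-16.7  45.9 -39.6 108.5  43.7  42.1 -46.4] [-1.4   0.12  1.24]
```

View pics/w35.png

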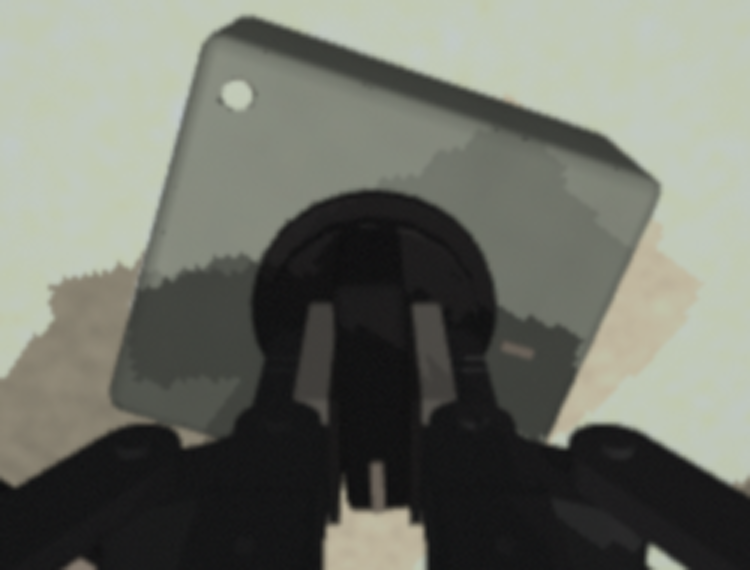

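```bash
python3 - <<'E'
from h import *
f=grab_frame('top');crop(f,90,110,350,270,3,'pics/t36.png')
f=grab_frame('side');crop(f,120,150,360,320,3,'pics/s36.png');st()
E
```

```text
t 39.68 tcp [0.4961 0.3984 0.041 ] yaw 35.62 F [ 0.1 -7.4  7. ] w 0.127
```

View pics/t36.png

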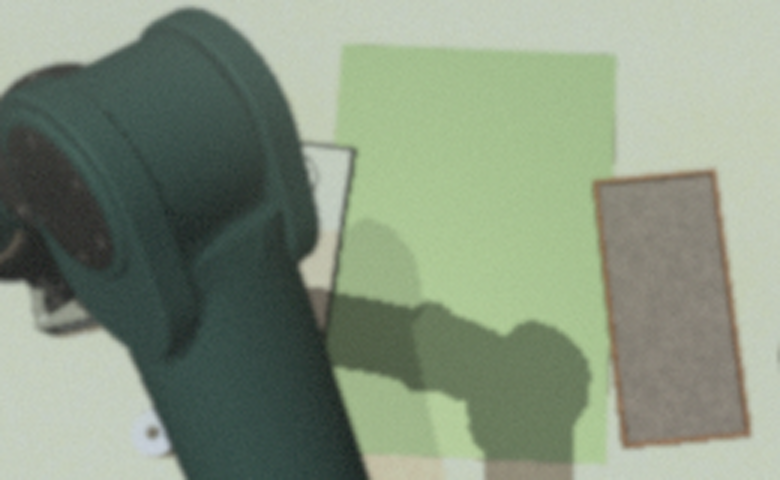

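View pics/s36.png

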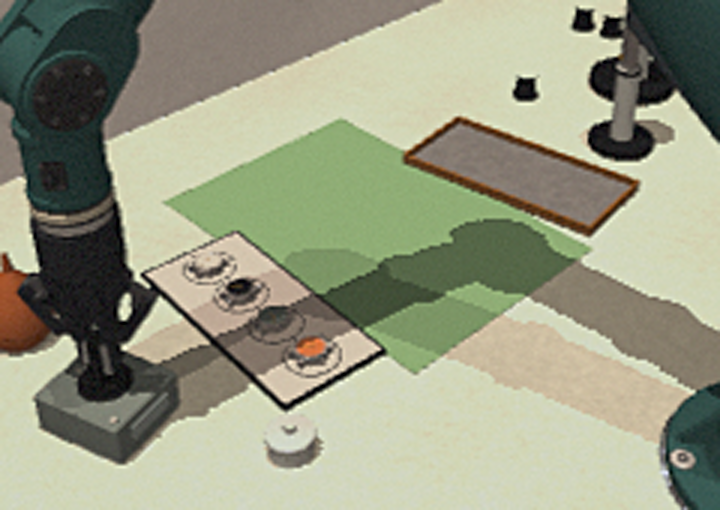

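```bash
python3 -m inch '[{"x":0,"y":0,"z":0,"yaw":0.3,"jaw":0.9},{"x":0,"y":0,"z":0,"yaw":0,"jaw":0.9},{"x":0,"y":0,"z":0,"yaw":0,"jaw":0.9},{"x":0,"y":0,"z":0,"yaw":0,"jaw":0.9},{"x":0,"y":0,"z":0,"yaw":0,"jaw":0.9},{"x":0,"y":0,"z":0.4,"yaw":0,"jaw":0.9},{"x":0,"y":0,"z":0.8,"yaw":0,"jaw":0.9},{"x":0,"y":0,"z":0.8,"yaw":0,"jaw":0.8},{"x":0,"y":0,"z":0.8,"yaw":0,"jaw":0.8},{"x":0,"y":0,"z":0,"yaw":0,"jaw":0.7}]'
python3 - <<'E'
from h import *
s=st(); print(np.round(s['joint_pos'],1))
f=grab_frame('wrist');g=f['color'].copy();f['color']=np.clip((g/255.)**0.6*255,0,255).astype(np.uint8);crop(f,130,100,380,320,3,'pics/w37.png')
E
```

```text
time: 40.52
tool_pos: [0.4974, 0.4046, 0.1154]
eef_rot: [[0.801, 0.598, 0.007], [0.598, -0.801, 0.007], [0.009, -0.002, -1.0]]
contact_force: [0.3, 0.8, 0.3]
gripper_width: 0.703
t 40.52 tcp [0.4974 0.4046 0.1154] yaw 36.73 F [0.3 0.8 0.3] w 0.703
[-13.6  41.1 -44.6 106.4  38.4  48.1 -41.1]
```

View pics/w37.png

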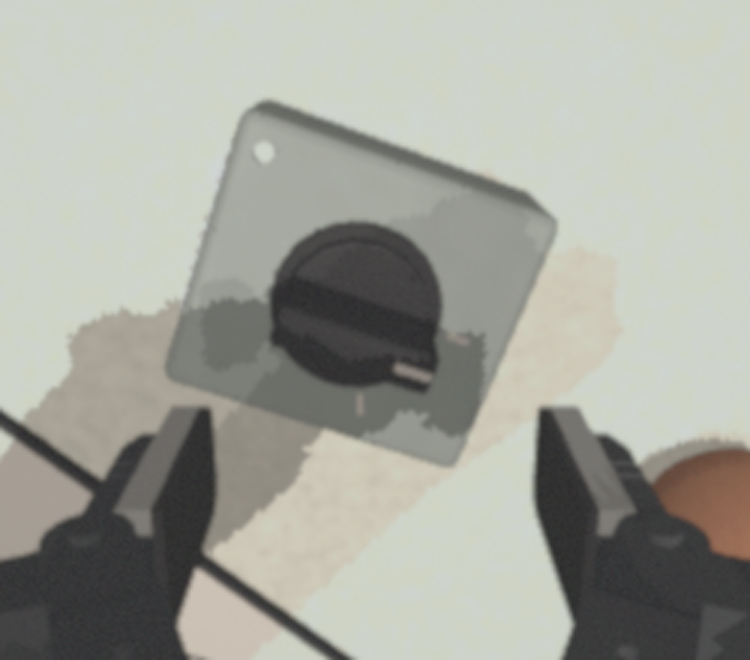

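```bash
python3 -m inch '[{"x":0,"y":0,"z":0.7,"yaw":-1,"jaw":0.7},{"x":0,"y":0,"z":0.7,"yaw":-1,"jaw":0.7},{"x":0,"y":-0.5,"z":0,"yaw":-1,"jaw":0.7},{"x":0,"y":-0.5,"z":0,"yaw":-1,"jaw":0.7},{"x":0,"y":-0.5,"z":0,"yaw":-1,"jaw":0.7},{"x":0,"y":-0.5,"z":0,"yaw":-1,"jaw":0.7},{"x":0.3,"y":-0.5,"z":0,"yaw":-1,"jaw":0.7},{"x":0.3,"y":-0.5,"z":0,"yaw":-1,"jaw":0.7},{"x":0.3,"y":-0.5,"z":0,"yaw":-1,"jaw":0.7},{"x":0.3,"y":-0.5,"z":0,"yaw":-1,"jaw":0.7}]'
python3 -m inch '[{"x":0.3,"y":-0.5,"z":0,"yaw":-1,"jaw":0.7},{"x":0.3,"y":-0.5,"z":0,"yaw":-1,"jaw":0.7},{"x":0.3,"y":-0.5,"z":0,"yaw":-1,"jaw":0.7},{"x":0.3,"y":-0.5,"z":0,"yaw":-1,"jaw":0.7},{"x":0.3,"y":-0.5,"z":0,"yaw":-1,"jaw":0.7},{"x":0.3,"y":-0.5,"z":0,"yaw":-1,"jaw":0.7},{"x":0.3,"y":-0.4,"z":0,"yaw":-1,"jaw":0.7},{"x":0.3,"y":-0.2,"z":0,"yaw":-1,"jaw":0.7},{"x":0.3,"y":0,"z":0,"yaw":-1,"jaw":0.7},{"x":0.3,"y":0,"z":0,"yaw":-1,"jaw":0.7}]'
python3 -m inch '[{"x":0,"y":0,"z":-0.6,"yaw":-1,"jaw":0.7},{"x":0,"y":0,"z":-0.6,"yaw":-1,"jaw":0.7},{"x":0,"y":0,"z":-0.6,"yaw":-1,"jaw":0.7},{"x":0,"y":0,"z":0,"yaw":-1,"jaw":0.7},{"x":0,"y":0,"z":0,"yaw":-1,"jaw":0.7},{"x":0,"y":0,"z":0,"yaw":-1,"jaw":0.7},{"x":0,"y":0,"z":0,"yaw":-0.3,"jaw":0.7},{"x":0,"y":0,"z":0,"yaw":0,"jaw":0.7}]'
python3 - <<'E'
from h import *
s=st(); print(np.round(s['joint_pos'],1))
f=grab_frame('wrist');s=st();cv2.imwrite('pics/w38.png',f['color'][:,:,::-1])
p=s['tool_pos']
t=rect(f,p[:2],z=.015); cv2.line(t,(140,0),(140,279),(0,0,255),1);cv2.line(t,(0,140),(279,140),(0,0,255),1); cv2.imwrite('pics/r38.png',t)
E
```

```text
time: 41.4
tool_pos: [0.5256, 0.3002, 0.1448]
eef_rot: [[0.972, -0.234, -0.0], [-0.234, -0.972, -0.001], [0.0, 0.001, -1.0]]
contact_force: [-0.0, 0.1, -0.2]
gripper_width: 0.702
time: 42.23
tool_pos: [0.6008, 0.2101, 0.1447]
eef_rot: [[0.445, -0.896, -0.002], [-0.896, -0.445, -0.002], [0.001, 0.002, -1.0]]
contact_force: [-0.1, -0.4, 0.1]
gripper_width: 0.7
time: 42.9
tool_pos: [0.6004, 0.2111, 0.0999]
eef_rot: [[-0.082, -0.997, -0.002], [-0.997, 0.082, -0.001], [0.001, 0.002, -1.0]]
contact_force: [0.7, 0.1, -0.4]
gripper_width: 0.701
t 42.9 tcp [0.6004 0.2111 0.0999] yaw -94.72 F [ 0.7  0.1 -0.4] w 0.701
[ -16.1   35.5  -10.6  108.    10.2   37.5 -127.6]
t 42.95 tcp [0.6005 0.2111 0.1   ] yaw -94.67 F [-0.6 -0.1  1. ] w 0.701
```

View pics/w38.png

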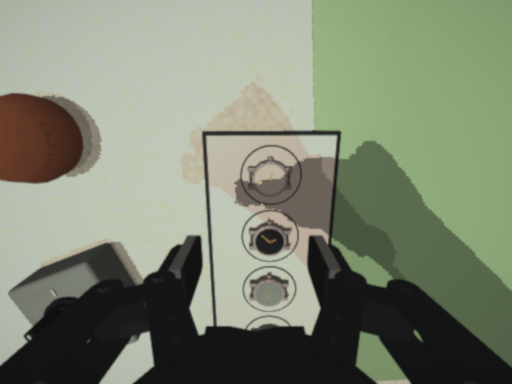

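View pics/r38.png

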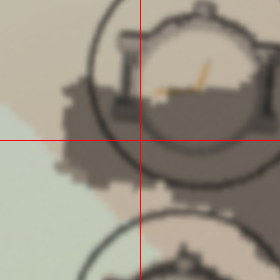

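```bash
python3 -m inch '[{"x":0.6,"y":-0.64,"z":0,"yaw":0,"jaw":0.7},{"x":0,"y":0,"z":-0.8,"yaw":0,"jaw":0.7},{"x":0,"y":0,"z":-0.8,"yaw":0,"jaw":0.7},{"x":0,"y":0,"z":-0.8,"yaw":0,"jaw":0.7},{"x":0,"y":0,"z":-0.6,"yaw":0,"jaw":0.7},{"x":0,"y":0,"z":0,"yaw":0,"jaw":0.7},{"x":0,"y":0,"z":0,"yaw":0,"jaw":0.7}]'
python3 - <<'E'
from h import *
f=grab_frame('wrist');s=st();crop(f,130,150,380,340,3,'pics/w39.png')
E
```

```text
time: 43.53
tool_pos: [0.6152, 0.1947, 0.0247]
eef_rot: [[-0.083, -0.997, -0.003], [-0.997, 0.083, -0.001], [0.002, 0.003, -1.0]]
contact_force: [0.7, 0.7, 0.7]
gripper_width: 0.697
t 43.58 tcp [0.6161 0.1951 0.0257] yaw -94.75 F [0.1 0.1 0. ] w 0.702
```

View pics/w39.png

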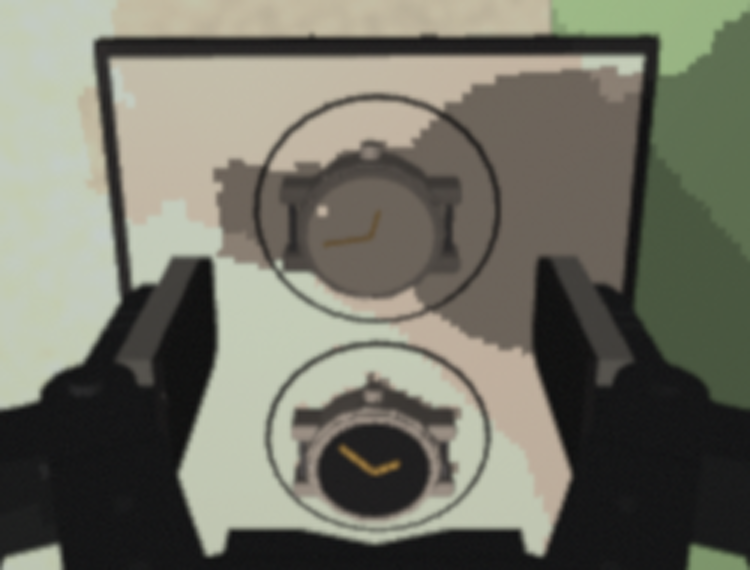

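Watch b lies at (370,235), centred between the jaws. Descend (-37 mm), grip, and lift.

```bash
python3 -m inch '[{"x":0,"y":0,"z":-0.8,"yaw":0,"jaw":0.7},{"x":0,"y":0,"z":-0.4,"yaw":0,"jaw":0.7},{"x":0,"y":0,"z":-0.28,"yaw":0,"jaw":0.7},{"x":0,"y":0,"z":0,"yaw":0,"jaw":0.4},{"x":0,"y":0,"z":0,"yaw":0,"jaw":0.2},{"x":0,"y":0,"z":0,"yaw":0,"jaw":0.2},{"x":0,"y":0,"z":0,"yaw":0,"jaw":0.2},{"x":0,"y":0,"z":0,"yaw":0,"jaw":0.2}]'
python3 -m inch '[{"x":0,"y":0,"z":0.3,"yaw":0,"jaw":0.2},{"x":0,"y":0,"z":0.8,"yaw":0,"jaw":0.2},{"x":0,"y":0,"z":0.8,"yaw":0,"jaw":0.2},{"x":0,"y":0,"z":0.8,"yaw":0,"jaw":0.2},{"x":0,"y":0,"z":0.8,"yaw":0,"jaw":0.2},{"x":0,"y":0,"z":0.4,"yaw":0,"jaw":0.2}]'
python3 - <<'E'
from h import *
f=grab_frame('wrist');s=st();cv2.imwrite('pics/w40.png',f['color'][:,:,::-1])
E
```

```text
time: 44.25
tool_pos: [0.6163, 0.195, -0.011]
eef_rot: [[-0.084, -0.997, -0.0], [-0.997, 0.084, -0.001], [0.001, 0.0, -1.0]]
contact_force: [-0.6, 0.2, -0.8]
gripper_width: 0.456
time: 44.75
tool_pos: [0.6174, 0.1954, 0.0891]
eef_rot: [[-0.084, -0.996, 0.003], [-0.996, 0.084, 0.001], [-0.001, -0.003, -1.0]]
contact_force: [0.7, -0.5, -0.3]
gripper_width: 0.459
t 44.8 tcp [0.6182 0.1957 0.0901] yaw -94.8 F [ 0.1 -0.1  0.5] w 0.457
```

View pics/w40.png

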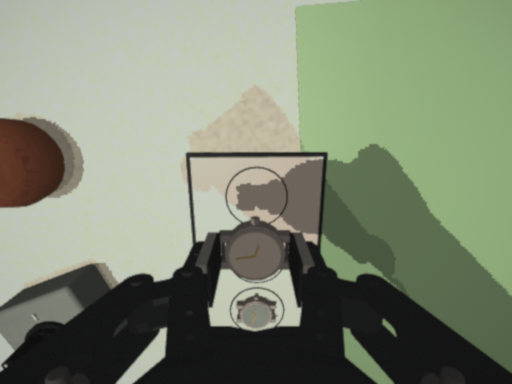

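```bash
python3 -m inch '[{"x":0,"y":-0.8,"z":0,"yaw":0.2,"jaw":0.2},{"x":0,"y":-0.8,"z":0,"yaw":0.2,"jaw":0.2},{"x":0,"y":-0.8,"z":0,"yaw":0.2,"jaw":0.2},{"x":-0.1,"y":-0.8,"z":0,"yaw":0.2,"jaw":0.2},{"x":-0.1,"y":-0.8,"z":0,"yaw":0.2,"jaw":0.2},{"x":-0.1,"y":-0.8,"z":0,"yaw":0.2,"jaw":0.2},{"x":-0.1,"y":-0.8,"z":0,"yaw":0.2,"jaw":0.2},{"x":-0.1,"y":-0.8,"z":0,"yaw":0.2,"jaw":0.2},{"x":-0.1,"y":-0.8,"z":0,"yaw":0.2,"jaw":0.2},{"x":-0.1,"y":-0.8,"z":0,"yaw":0.2,"jaw":0.2}]'
python3 -m inch '[{"x":-0.1,"y":-0.8,"z":0,"yaw":0.2,"jaw":0.2},{"x":-0.1,"y":-0.8,"z":0,"yaw":0.2,"jaw":0.2},{"x":-0.1,"y":-0.8,"z":0,"yaw":0,"jaw":0.2},{"x":-0.1,"y":-0.8,"z":0,"yaw":0,"jaw":0.2},{"x":0,"y":-0.8,"z":0,"yaw":0,"jaw":0.2},{"x":0,"y":-0.8,"z":0,"yaw":0,"jaw":0.2},{"x":0,"y":-0.8,"z":0,"yaw":0,"jaw":0.2},{"x":0,"y":-0.8,"z":0,"yaw":0,"jaw":0.2},{"x":0,"y":-0.8,"z":0,"yaw":0,"jaw":0.2},{"x":0,"y":-0.5,"z":0,"yaw":0,"jaw":0.2}]'
python3 - <<'E'
from h import *
f=grab_frame('wrist');s=st();cv2.imwrite('pics/w41.png',f['color'][:,:,::-1])
t=rect(f,(.53,-.2),.17,600,.014);cv2.imwrite('pics/r41.png',t)
E
```

```text
time: 45.63
tool_pos: [0.5976, -0.0062, 0.0852]
eef_rot: [[0.092, -0.996, -0.002], [-0.996, -0.092, -0.001], [0.001, 0.002, -1.0]]
contact_force: [-0.4, -0.7, -0.1]
gripper_width: 0.458
time: 46.47
tool_pos: [0.5875, -0.2006, 0.0852]
eef_rot: [[0.123, -0.992, -0.002], [-0.992, -0.123, -0.002], [0.002, 0.002, -1.0]]
contact_force: [0.2, 0.9, -0.4]
gripper_width: 0.459
t 46.52 tcp [ 0.5873 -0.2035  0.0852] yaw -83.13 F [-0.3 -1.7  0. ] w 0.459
```

View pics/r41.png

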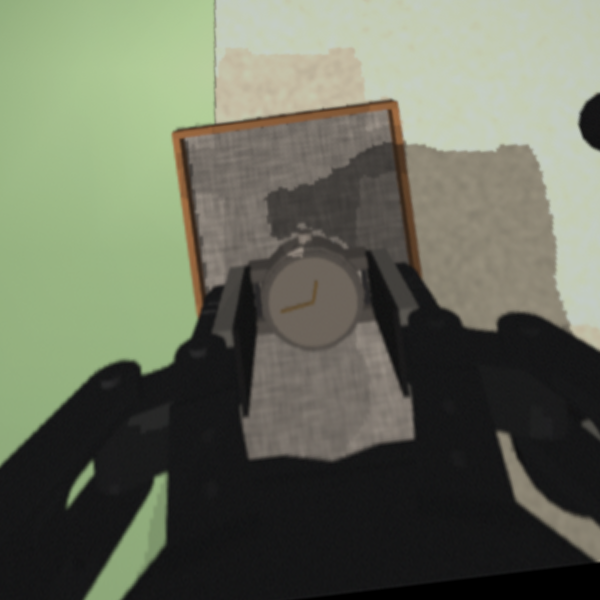

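```bash
python3 -m inch '[{"x":0.05,"y":0.2,"z":-0.8,"yaw":0,"jaw":0.2},{"x":0,"y":0,"z":-0.8,"yaw":0,"jaw":0.2},{"x":0,"y":0,"z":-0.8,"yaw":0,"jaw":0.2},{"x":0,"y":0,"z":-0.8,"yaw":0,"jaw":0.2},{"x":0,"y":0,"z":-0.4,"yaw":0,"jaw":0.2},{"x":0,"y":0,"z":-0.3,"yaw":0,"jaw":0.2},{"x":0,"y":0,"z":0,"yaw":0,"jaw":0.2},{"x":0,"y":0,"z":0,"yaw":0,"jaw":0.2}]'
python3 - <<'E'
from h import *
f=grab_frame('wrist');s=st();crop(f,100,120,410,340,2.5,'pics/w42.png')
E
```

```text
time: 47.18
tool_pos: [0.5901, -0.1921, -0.0114]
eef_rot: [[0.126, -0.992, -0.0], [-0.992, -0.126, -0.001], [0.001, 0.0, -1.0]]
contact_force: [0.4, 0.9, -1.4]
gripper_width: 0.455
t 47.23 tcp [ 0.5903 -0.1923 -0.0111] yaw -82.77 F [-0.4  0.4 -0.7] w 0.452
```

View pics/w42.png

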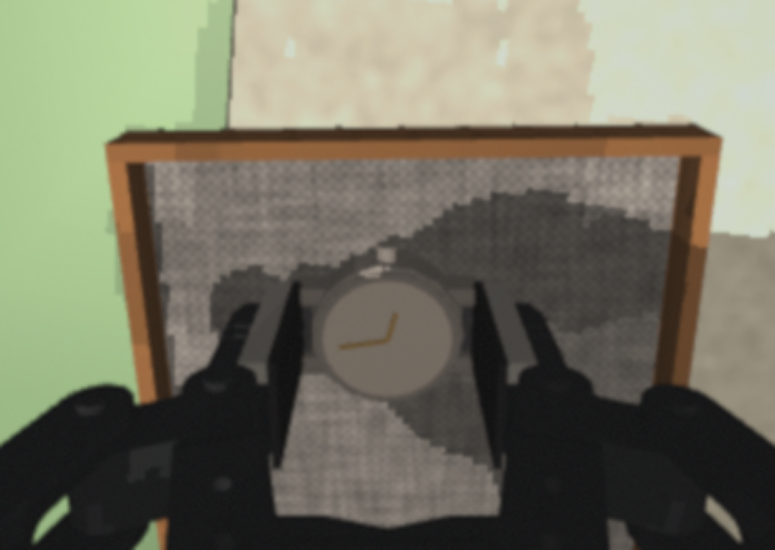

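```bash
python3 -m inch '[{"x":0,"y":0,"z":-0.06,"yaw":0,"jaw":0.2},{"x":0,"y":0,"z":0,"yaw":0,"jaw":0.6},{"x":0,"y":0,"z":0,"yaw":0,"jaw":0.65},{"x":0,"y":0,"z":0,"yaw":0,"jaw":0.65},{"x":0,"y":0,"z":0.4,"yaw":0,"jaw":0.65},{"x":0,"y":0,"z":0.8,"yaw":0,"jaw":0.65},{"x":0,"y":0,"z":0.8,"yaw":0,"jaw":0.65},{"x":0,"y":0,"z":0.8,"yaw":0,"jaw":0.65},{"x":0,"y":0,"z":0.8,"yaw":0,"jaw":0.65},{"x":0,"y":0,"z":0.6,"yaw":0,"jaw":0.7}]'
python3 - <<'E'
from h import *
f=grab_frame('wrist');s=st();cv2.imwrite('pics/w43.png',f['color'][:,:,::-1])
E
```

```text
time: 48.07
tool_pos: [0.5904, -0.1928, 0.0945]
eef_rot: [[0.125, -0.992, 0.001], [-0.992, -0.125, -0.002], [0.002, -0.001, -1.0]]
contact_force: [0.9, -0.6, -0.3]
gripper_width: 0.702
t 48.12 tcp [ 0.5922 -0.1932  0.097 ] yaw -82.81 F [0.6 0.  1.9] w 0.698
```

View pics/w43.png

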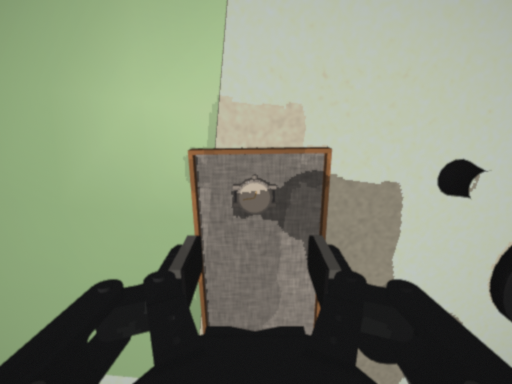

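Watch b lies flat in the tray. Now over to watch a.

```bash
python3 -m inch '[{"x":-0.1,"y":0.8,"z":0,"yaw":-0.2,"jaw":0.7},{"x":-0.1,"y":0.8,"z":0,"yaw":-0.2,"jaw":0.7},{"x":-0.1,"y":0.8,"z":0,"yaw":-0.2,"jaw":0.7},{"x":-0.1,"y":0.8,"z":0,"yaw":-0.2,"jaw":0.7},{"x":-0.1,"y":0.8,"z":0,"yaw":-0.2,"jaw":0.7},{"x":-0.1,"y":0.8,"z":0,"yaw":-0.2,"jaw":0.7},{"x":-0.1,"y":0.8,"z":0,"yaw":-0.2,"jaw":0.7},{"x":-0.1,"y":0.8,"z":0,"yaw":-0.2,"jaw":0.7},{"x":-0.1,"y":0.8,"z":0,"yaw":-0.2,"jaw":0.7},{"x":-0.1,"y":0.8,"z":0,"yaw":-0.2,"jaw":0.7}]'
python3 -m inch '[{"x":-0.1,"y":0.8,"z":0,"yaw":-0.2,"jaw":0.7},{"x":-0.1,"y":0.8,"z":0,"yaw":-0.2,"jaw":0.7},{"x":-0.1,"y":0.8,"z":0,"yaw":0,"jaw":0.7},{"x":-0.1,"y":0.8,"z":0,"yaw":0,"jaw":0.7},{"x":-0.1,"y":0.8,"z":0,"yaw":0,"jaw":0.7},{"x":-0.1,"y":0.8,"z":0,"yaw":0,"jaw":0.7},{"x":0,"y":0.8,"z":0,"yaw":0,"jaw":0.7},{"x":0,"y":0.8,"z":0,"yaw":0,"jaw":0.7},{"x":0,"y":0.8,"z":0,"yaw":0,"jaw":0.7},{"x":0,"y":0.6,"z":0,"yaw":0,"jaw":0.7}]'
python3 -m inch '[{"x":0,"y":0,"z":0,"yaw":0,"jaw":0.7}]'
python3 - <<'E'
from h import *
f=grab_frame('wrist');s=st();cv2.imwrite('pics/w44.png',f['color'][:,:,::-1])
E
```

```text
time: 48.95
tool_pos: [0.5643, 0.0083, 0.0922]
eef_rot: [[-0.05, -0.999, -0.001], [-0.999, 0.05, -0.001], [0.001, 0.001, -1.0]]
contact_force: [0.3, -0.5, 0.4]
gripper_width: 0.703
time: 49.78
tool_pos: [0.5494, 0.2047, 0.0922]
eef_rot: [[-0.082, -0.997, -0.001], [-0.997, 0.082, 0.0], [-0.0, 0.001, -1.0]]
contact_force: [1.5, 0.0, 0.1]
gripper_width: 0.7
time: 49.87
tool_pos: [0.5494, 0.2075, 0.0925]
eef_rot: [[-0.078, -0.997, 0.0], [-0.997, 0.078, 0.003], [-0.003, -0.0, -1.0]]
contact_force: [0.2, 1.2, 0.6]
gripper_width: 0.699
t 49.92 tcp [0.5494 0.2046 0.0922] yaw -94.58 F [-0.  -0.8  0.7] w 0.698
```

View pics/w44.png

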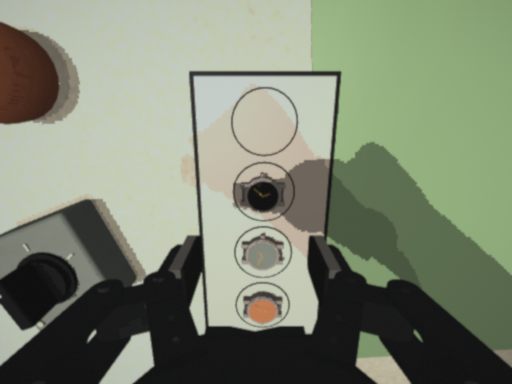

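```bash
python3 -m inch '[{"x":0.04,"y":-0.1,"z":-0.8,"yaw":0,"jaw":0.7},{"x":0,"y":0,"z":-0.8,"yaw":0,"jaw":0.7},{"x":0,"y":0,"z":-0.8,"yaw":0,"jaw":0.7},{"x":0,"y":0,"z":0,"yaw":0,"jaw":0.7},{"x":0,"y":0,"z":0,"yaw":0,"jaw":0.7}]'
python3 - <<'E'
from h import *
f=grab_frame('wrist');s=st();crop(f,130,150,380,340,3,'pics/w45.png')
E
```

```text
time: 50.33
tool_pos: [0.5499, 0.1977, 0.0312]
eef_rot: [[-0.085, -0.996, -0.004], [-0.996, 0.085, -0.003], [0.003, 0.003, -1.0]]
contact_force: [0.2, -0.4, 0.0]
gripper_width: 0.697
t 50.38 tcp [0.5507 0.1985 0.0321] yaw -94.88 F [ 1.1 -0.5 -0.3] w 0.698
```

View pics/w45.png

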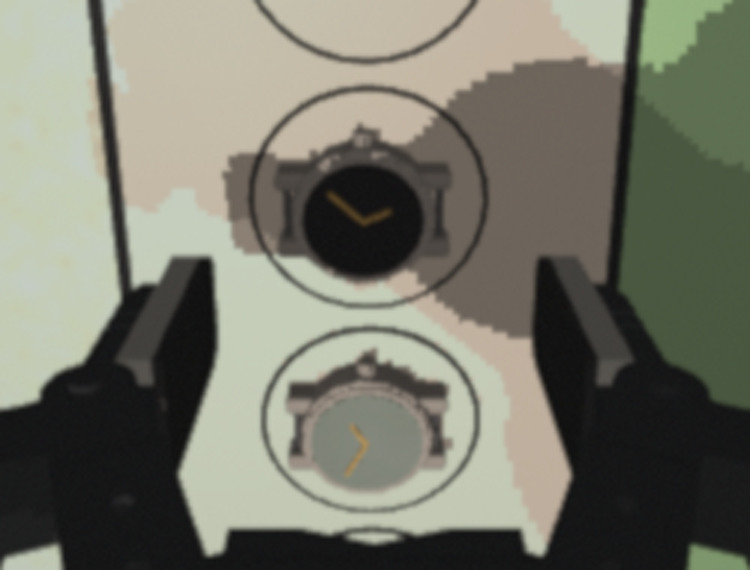

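```bash
python3 -m inch '[{"x":0,"y":0.07,"z":-0.8,"yaw":0,"jaw":0.7},{"x":0,"y":0,"z":-0.6,"yaw":0,"jaw":0.7},{"x":0,"y":0,"z":-0.34,"yaw":0,"jaw":0.7},{"x":0,"y":0,"z":0,"yaw":0,"jaw":0.4},{"x":0,"y":0,"z":0,"yaw":0,"jaw":0.2},{"x":0,"y":0,"z":0,"yaw":0,"jaw":0.2},{"x":0,"y":0,"z":0,"yaw":0,"jaw":0.2},{"x":0,"y":0,"z":0,"yaw":0,"jaw":0.2}]'
python3 -m inch '[{"x":0,"y":0,"z":0.3,"yaw":0,"jaw":0.2},{"x":0,"y":0,"z":0.8,"yaw":0,"jaw":0.2},{"x":0,"y":0,"z":0.8,"yaw":0,"jaw":0.2},{"x":0,"y":0,"z":0.8,"yaw":0,"jaw":0.2},{"x":0,"y":0,"z":0.8,"yaw":0,"jaw":0.2},{"x":0,"y":0,"z":0.3,"yaw":0,"jaw":0.2},{"x":0,"y":0,"z":0,"yaw":0,"jaw":0.2}]'
python3 - <<'E'
from h import *
f=grab_frame('wrist');s=st();cv2.imwrite('pics/w46.png',f['color'][:,:,::-1])
E
```

```text
time: 51.05
tool_pos: [0.5514, 0.2018, -0.0107]
eef_rot: [[-0.084, -0.996, 0.001], [-0.996, 0.084, -0.0], [0.0, -0.001, -1.0]]
contact_force: [0.3, -0.3, 1.8]
gripper_width: 0.457
time: 51.63
tool_pos: [0.5523, 0.2023, 0.0858]
eef_rot: [[-0.084, -0.996, 0.003], [-0.996, 0.084, 0.001], [-0.001, -0.003, -1.0]]
contact_force: [0.2, 0.5, -0.2]
gripper_width: 0.453
t 51.68 tcp [0.5512 0.2018 0.0844] yaw -94.8 F [-0.4 -0.2 -1. ] w 0.457
```

View pics/w46.png

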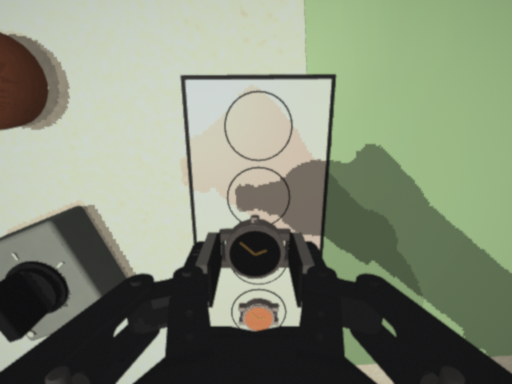

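```bash
python3 -m inch '[{"x":0,"y":-0.8,"z":0,"yaw":0.2,"jaw":0.2},{"x":0,"y":-0.8,"z":0,"yaw":0.2,"jaw":0.2},{"x":0,"y":-0.8,"z":0,"yaw":0.2,"jaw":0.2},{"x":-0.1,"y":-0.8,"z":0,"yaw":0.2,"jaw":0.2},{"x":-0.1,"y":-0.8,"z":0,"yaw":0.2,"jaw":0.2},{"x":-0.1,"y":-0.8,"z":0,"yaw":0.2,"jaw":0.2},{"x":-0.1,"y":-0.8,"z":0,"yaw":0.2,"jaw":0.2},{"x":-0.1,"y":-0.8,"z":0,"yaw":0.2,"jaw":0.2},{"x":-0.1,"y":-0.8,"z":0,"yaw":0.2,"jaw":0.2},{"x":-0.1,"y":-0.8,"z":0,"yaw":0.2,"jaw":0.2}]'
python3 -m inch '[{"x":-0.1,"y":-0.8,"z":0,"yaw":0.2,"jaw":0.2},{"x":-0.1,"y":-0.8,"z":0,"yaw":0.2,"jaw":0.2},{"x":-0.1,"y":-0.8,"z":0,"yaw":0,"jaw":0.2},{"x":0,"y":-0.8,"z":0,"yaw":0,"jaw":0.2},{"x":0,"y":-0.8,"z":0,"yaw":0,"jaw":0.2},{"x":0,"y":-0.8,"z":0,"yaw":0,"jaw":0.2},{"x":0,"y":-0.8,"z":0,"yaw":0,"jaw":0.2},{"x":0,"y":-0.8,"z":0,"yaw":0,"jaw":0.2},{"x":0,"y":-0.8,"z":0,"yaw":0,"jaw":0.2},{"x":0,"y":-0.8,"z":0,"yaw":0,"jaw":0.2}]'
python3 -m inch '[{"x":0,"y":-0.3,"z":0,"yaw":0,"jaw":0.2},{"x":0,"y":0,"z":0,"yaw":0,"jaw":0.2},{"x":0,"y":0,"z":0,"yaw":0,"jaw":0.2}]'
python3 - <<'E'
from h import *
f=grab_frame('wrist');s=st();cv2.imwrite('pics/w47.png',f['color'][:,:,::-1])
E
```

```text
time: 52.52
tool_pos: [0.5317, 0.0006, 0.0819]
eef_rot: [[0.092, -0.996, -0.004], [-0.996, -0.092, -0.001], [0.001, 0.004, -1.0]]
contact_force: [0.2, -0.2, -0.5]
gripper_width: 0.457
time: 53.35
tool_pos: [0.5244, -0.199, 0.0818]
eef_rot: [[0.126, -0.992, -0.004], [-0.992, -0.126, -0.0], [-0.0, 0.004, -1.0]]
contact_force: [0.4, -0.1, -1.0]
gripper_width: 0.454
time: 53.6
tool_pos: [0.525, -0.2051, 0.0826]
eef_rot: [[0.125, -0.992, -0.002], [-0.992, -0.125, 0.0], [-0.0, 0.002, -1.0]]
contact_force: [-0.1, 0.9, -1.5]
gripper_width: 0.451
t 53.65 tcp [ 0.5253 -0.2041  0.0828] yaw -82.71 F [ 0.2  1.  -0.8] w 0.454
```

View pics/w47.png

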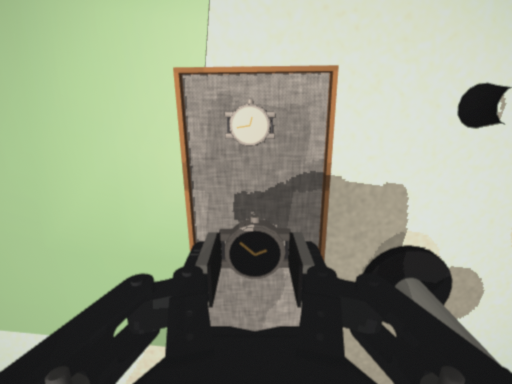

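```bash
python3 -m inch '[{"x":0.03,"y":0,"z":-0.8,"yaw":0,"jaw":0.2},{"x":0,"y":0,"z":-0.8,"yaw":0,"jaw":0.2},{"x":0,"y":0,"z":-0.8,"yaw":0,"jaw":0.2},{"x":0,"y":0,"z":-0.8,"yaw":0,"jaw":0.2},{"x":0,"y":0,"z":-0.4,"yaw":0,"jaw":0.2},{"x":0,"y":0,"z":-0.22,"yaw":0,"jaw":0.2},{"x":0,"y":0,"z":0,"yaw":0,"jaw":0.2},{"x":0,"y":0,"z":0,"yaw":0,"jaw":0.2}]'
```

```text
time: 54.32
tool_pos: [0.527, -0.2047, -0.0117]
eef_rot: [[0.127, -0.992, -0.0], [-0.992, -0.127, -0.001], [0.001, 0.0, -1.0]]
contact_force: [-0.3, -0.1, -0.5]
gripper_width: 0.456
```

```bash
python3 -m inch '[{"x":0,"y":0,"z":-0.03,"yaw":0,"jaw":0.2},{"x":0,"y":0,"z":0,"yaw":0,"jaw":0.6},{"x":0,"y":0,"z":0,"yaw":0,"jaw":0.65},{"x":0,"y":0,"z":0,"yaw":0,"jaw":0.65},{"x":0,"y":0,"z":0.4,"yaw":0,"jaw":0.65},{"x":0,"y":0,"z":0.8,"yaw":0,"jaw":0.65},{"x":0,"y":0,"z":0.8,"yaw":0,"jaw":0.65},{"x":0,"y":0,"z":0.8,"yaw":0,"jaw":0.65},{"x":0,"y":0,"z":0.8,"yaw":0,"jaw":0.65},{"x":0,"y":0,"z":0.6,"yaw":0,"jaw":0.7}]'
python3 - <<'E'
from h import *
f=grab_frame('wrist');s=st();cv2.imwrite('pics/w48.png',f['color'][:,:,::-1])
E
```

```text
time: 55.15
tool_pos: [0.5269, -0.2061, 0.0946]
eef_rot: [[0.125, -0.992, 0.001], [-0.992, -0.125, -0.002], [0.002, -0.001, -1.0]]
contact_force: [0.3, -0.7, -0.2]
gripper_width: 0.7
t 55.2 tcp [ 0.5286 -0.2067  0.0969] yaw -82.81 F [ 0.5 -1.1  0.7] w 0.697
```

View pics/w48.png

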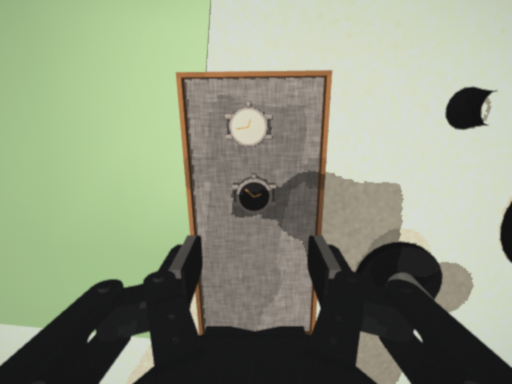

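```bash
python3 -m inch '[{"x":-0.1,"y":0.8,"z":0,"yaw":-0.2,"jaw":0.7},{"x":-0.1,"y":0.8,"z":0,"yaw":-0.2,"jaw":0.7},{"x":-0.1,"y":0.8,"z":0,"yaw":-0.2,"jaw":0.7},{"x":-0.1,"y":0.8,"z":0,"yaw":-0.2,"jaw":0.7},{"x":-0.1,"y":0.8,"z":0,"yaw":-0.2,"jaw":0.7},{"x":-0.1,"y":0.8,"z":0,"yaw":-0.2,"jaw":0.7},{"x":-0.1,"y":0.8,"z":0,"yaw":-0.2,"jaw":0.7},{"x":-0.1,"y":0.8,"z":0,"yaw":-0.2,"jaw":0.7},{"x":-0.1,"y":0.8,"z":0,"yaw":-0.2,"jaw":0.7},{"x":-0.1,"y":0.8,"z":0,"yaw":-0.2,"jaw":0.7}]'
python3 -m inch '[{"x":-0.1,"y":0.8,"z":0,"yaw":-0.2,"jaw":0.7},{"x":-0.1,"y":0.8,"z":0,"yaw":-0.2,"jaw":0.7},{"x":-0.1,"y":0.8,"z":0,"yaw":0,"jaw":0.7},{"x":-0.1,"y":0.8,"z":0,"yaw":0,"jaw":0.7},{"x":-0.1,"y":0.8,"z":0,"yaw":0,"jaw":0.7},{"x":-0.1,"y":0.8,"z":0,"yaw":0,"jaw":0.7},{"x":0,"y":0.8,"z":0,"yaw":0,"jaw":0.7},{"x":0,"y":0.8,"z":0,"yaw":0,"jaw":0.7},{"x":0,"y":0.8,"z":0,"yaw":0,"jaw":0.7},{"x":0,"y":0.8,"z":0,"yaw":0,"jaw":0.7}]'
python3 -m inch '[{"x":0,"y":0.4,"z":-0.4,"yaw":0,"jaw":0.7},{"x":0,"y":0,"z":-0.8,"yaw":0,"jaw":0.7},{"x":0,"y":0,"z":-0.8,"yaw":0,"jaw":0.7},{"x":0,"y":0,"z":0,"yaw":0,"jaw":0.7},{"x":0,"y":0,"z":0,"yaw":0,"jaw":0.7}]'
python3 - <<'E'
from h import *
f=grab_frame('wrist');s=st();crop(f,130,150,380,340,3,'pics/w49.png')
E
```

```text
time: 56.03
tool_pos: [0.5011, -0.005, 0.0924]
eef_rot: [[-0.05, -0.999, -0.001], [-0.999, 0.05, -0.001], [0.001, 0.001, -1.0]]
contact_force: [-0.1, -0.5, -0.9]
gripper_width: 0.703
time: 56.87
tool_pos: [0.4862, 0.195, 0.0924]
eef_rot: [[-0.083, -0.997, -0.001], [-0.997, 0.083, -0.001], [0.001, 0.001, -1.0]]
contact_force: [-0.4, -0.2, -0.4]
gripper_width: 0.698
time: 57.28
tool_pos: [0.4853, 0.203, 0.0411]
eef_rot: [[-0.084, -0.996, -0.004], [-0.996, 0.084, -0.003], [0.003, 0.004, -1.0]]
contact_force: [0.5, 0.2, 0.4]
gripper_width: 0.698
t 57.33 tcp [0.4861 0.2034 0.0419] yaw -94.82 F [0.2 0.1 0.2] w 0.699
```

View pics/w49.png

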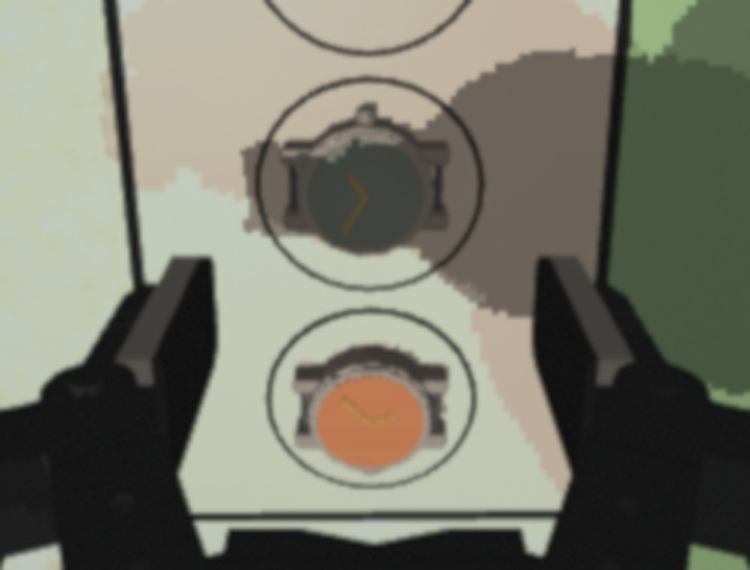

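```bash
python3 -m inch '[{"x":0,"y":0.05,"z":-0.8,"yaw":0,"jaw":0.7},{"x":0,"y":0,"z":-0.8,"yaw":0,"jaw":0.7},{"x":0,"y":0,"z":-0.34,"yaw":0,"jaw":0.7},{"x":0,"y":0,"z":-0.2,"yaw":0,"jaw":0.7},{"x":0,"y":0,"z":0,"yaw":0,"jaw":0.4},{"x":0,"y":0,"z":0,"yaw":0,"jaw":0.2},{"x":0,"y":0,"z":0,"yaw":0,"jaw":0.2},{"x":0,"y":0,"z":0,"yaw":0,"jaw":0.2},{"x":0,"y":0,"z":0,"yaw":0,"jaw":0.2}]'
python3 -m inch '[{"x":0,"y":0,"z":0.3,"yaw":0,"jaw":0.2},{"x":0,"y":0,"z":0.8,"yaw":0,"jaw":0.2},{"x":0,"y":0,"z":0.8,"yaw":0,"jaw":0.2},{"x":0,"y":0,"z":0.8,"yaw":0,"jaw":0.2},{"x":0,"y":0,"z":0.8,"yaw":0,"jaw":0.2},{"x":0,"y":0,"z":0.3,"yaw":0,"jaw":0.2},{"x":0,"y":0,"z":0,"yaw":0,"jaw":0.2}]'
python3 - <<'E'
from h import *
f=grab_frame('wrist');s=st();cv2.imwrite('pics/w50.png',f['color'][:,:,::-1])
E
```

```text
time: 58.08
tool_pos: [0.487, 0.2055, -0.0104]
eef_rot: [[-0.084, -0.996, 0.0], [-0.996, 0.084, -0.0], [0.0, -0.0, -1.0]]
contact_force: [-0.7, -0.2, 5.5]
gripper_width: 0.45
time: 58.67
tool_pos: [0.4878, 0.206, 0.0857]
eef_rot: [[-0.084, -0.996, 0.003], [-0.996, 0.084, 0.001], [-0.001, -0.003, -1.0]]
contact_force: [-0.6, -0.7, 0.2]
gripper_width: 0.45
t 58.72 tcp [0.4869 0.2055 0.0844] yaw -94.8 F [-0.3 -0.6 -1.5] w 0.451
```

View pics/w50.png

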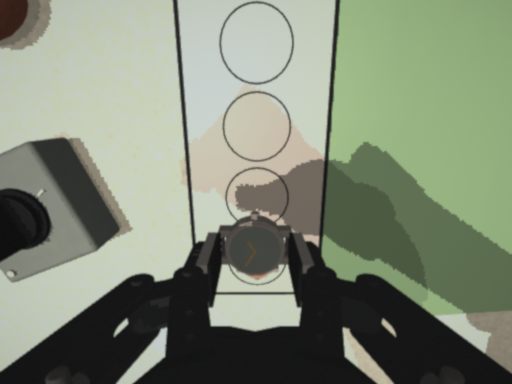

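```bash
python3 -m inch '[{"x":0,"y":-0.8,"z":0,"yaw":0.2,"jaw":0.2},{"x":0,"y":-0.8,"z":0,"yaw":0.2,"jaw":0.2},{"x":0,"y":-0.8,"z":0,"yaw":0.2,"jaw":0.2},{"x":-0.1,"y":-0.8,"z":0,"yaw":0.2,"jaw":0.2},{"x":-0.1,"y":-0.8,"z":0,"yaw":0.2,"jaw":0.2},{"x":-0.1,"y":-0.8,"z":0,"yaw":0.2,"jaw":0.2},{"x":-0.1,"y":-0.8,"z":0,"yaw":0.2,"jaw":0.2},{"x":-0.1,"y":-0.8,"z":0,"yaw":0.2,"jaw":0.2},{"x":-0.1,"y":-0.8,"z":0,"yaw":0.2,"jaw":0.2},{"x":-0.1,"y":-0.8,"z":0,"yaw":0.2,"jaw":0.2}]'
python3 -m inch '[{"x":-0.1,"y":-0.8,"z":0,"yaw":0.2,"jaw":0.2},{"x":-0.1,"y":-0.8,"z":0,"yaw":0.2,"jaw":0.2},{"x":0,"y":-0.8,"z":0,"yaw":0,"jaw":0.2},{"x":0,"y":-0.8,"z":0,"yaw":0,"jaw":0.2},{"x":0,"y":-0.8,"z":0,"yaw":0,"jaw":0.2},{"x":0,"y":-0.8,"z":0,"yaw":0,"jaw":0.2},{"x":0,"y":-0.8,"z":0,"yaw":0,"jaw":0.2},{"x":0,"y":-0.8,"z":0,"yaw":0,"jaw":0.2},{"x":0,"y":-0.8,"z":0,"yaw":0,"jaw":0.2},{"x":0,"y":-0.8,"z":0,"yaw":0,"jaw":0.2}]'
python3 -m inch '[{"x":0,"y":-0.8,"z":0,"yaw":0,"jaw":0.2},{"x":0,"y":0,"z":0,"yaw":0,"jaw":0.2},{"x":0,"y":0,"z":0,"yaw":0,"jaw":0.2}]'
python3 - <<'E'
from h import *
f=grab_frame('wrist');s=st();cv2.imwrite('pics/w51.png',f['color'][:,:,::-1])
E
```

```text
time: 59.55
tool_pos: [0.4676, 0.0044, 0.0823]
eef_rot: [[0.092, -0.996, -0.004], [-0.996, -0.092, -0.001], [0.001, 0.004, -1.0]]
contact_force: [-0.1, -0.2, 0.0]
gripper_width: 0.456
time: 60.38
tool_pos: [0.4627, -0.1952, 0.0822]
eef_rot: [[0.126, -0.992, -0.003], [-0.992, -0.126, 0.0], [-0.001, 0.003, -1.0]]
contact_force: [0.2, 0.7, 0.1]
gripper_width: 0.453
time: 60.63
tool_pos: [0.4628, -0.2154, 0.0824]
eef_rot: [[0.123, -0.992, -0.003], [-0.992, -0.123, -0.0], [-0.0, 0.003, -1.0]]
contact_force: [0.2, 0.6, -0.6]
gripper_width: 0.455
t 60.68 tcp [ 0.463  -0.2141  0.0826] yaw -82.83 F [-0.6  0.6 -0.8] w 0.447
```

View pics/w51.png

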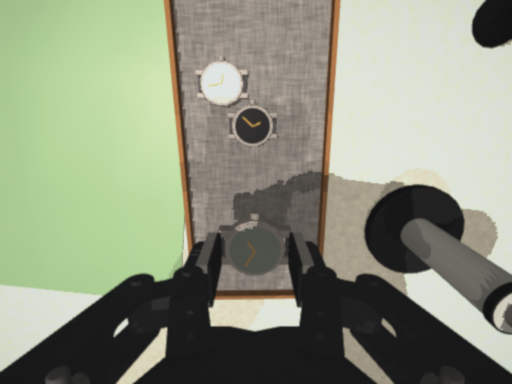

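```bash
python3 - <<'E'
from h import *
f=grab_frame('wrist')
c=np.array([.4953,-.211]);a=np.radians(7.9);X=np.array([np.cos(a),np.sin(a)]);Y=np.array([-X[1],X[0]])
for n,u,v in (('b',222,83),('a',253,126)):
    p=bp(f,u,v,.016);print(n,p,(p-c)@X,(p-c)@Y)
print('tcp',(st()['tool_pos'][:2]-c)@X)
crop(f,150,0,360,170,3.5,'pics/w51b.png')
E
```

```text
b [ 0.55591027 -0.17581383] 0.06487119083931386 0.026521681429998993
a [ 0.52630129 -0.20418472] 0.03164379220379111 0.00248963733231025
t 60.73 tcp [ 0.4632 -0.2133  0.0828] yaw -82.74 F [-0.1  1.4 -0.8] w 0.451
tcp -0.032082803840057676
```

View pics/w51b.png

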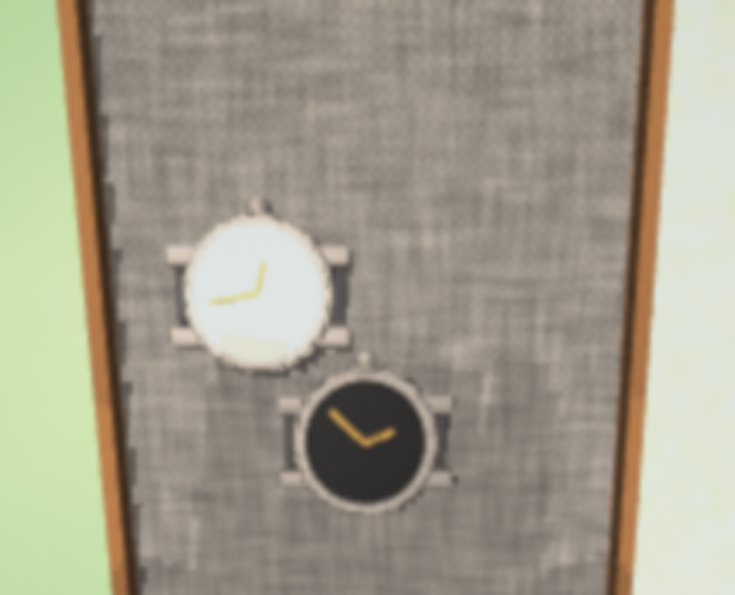

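```bash
python3 -m inch '[{"x":0,"y":0,"z":-0.8,"yaw":0,"jaw":0.2},{"x":0,"y":0,"z":-0.8,"yaw":0,"jaw":0.2},{"x":0,"y":0,"z":-0.8,"yaw":0,"jaw":0.2},{"x":0,"y":0,"z":-0.8,"yaw":0,"jaw":0.2},{"x":0,"y":0,"z":-0.4,"yaw":0,"jaw":0.2},{"x":0,"y":0,"z":-0.22,"yaw":0,"jaw":0.2},{"x":0,"y":0,"z":0,"yaw":0,"jaw":0.2},{"x":0,"y":0,"z":0,"yaw":0,"jaw":0.2}]'
python3 -m inch '[{"x":0,"y":0,"z":-0.02,"yaw":0,"jaw":0.2},{"x":0,"y":0,"z":0,"yaw":0,"jaw":0.6},{"x":0,"y":0,"z":0,"yaw":0,"jaw":0.65},{"x":0,"y":0,"z":0,"yaw":0,"jaw":0.65},{"x":0,"y":0,"z":0.4,"yaw":0,"jaw":0.65},{"x":0,"y":0,"z":0.8,"yaw":0,"jaw":0.65},{"x":0,"y":0,"z":0.8,"yaw":0,"jaw":0.65},{"x":0,"y":0,"z":0.8,"yaw":0,"jaw":0.65},{"x":0,"y":0,"z":0.8,"yaw":0,"jaw":0.65},{"x":0,"y":0,"z":0.6,"yaw":0,"jaw":0.7}]'
python3 - <<'E'
from h import *
f=grab_frame('wrist');s=st();cv2.imwrite('pics/w52.png',f['color'][:,:,::-1])
E
```

```text
time: 61.4
tool_pos: [0.4644, -0.2137, -0.0116]
eef_rot: [[0.127, -0.992, -0.0], [-0.992, -0.127, -0.001], [0.001, 0.001, -1.0]]
contact_force: [-0.2, 1.0, -0.1]
gripper_width: 0.453
time: 62.23
tool_pos: [0.4642, -0.2149, 0.095]
eef_rot: [[0.125, -0.992, 0.001], [-0.992, -0.125, -0.002], [0.002, -0.001, -1.0]]
contact_force: [-0.3, 0.3, 1.0]
gripper_width: 0.7
t 62.28 tcp [ 0.4657 -0.2155  0.097 ] yaw -82.81 F [0.6 0.  1.2] w 0.7
```

View pics/w52.png

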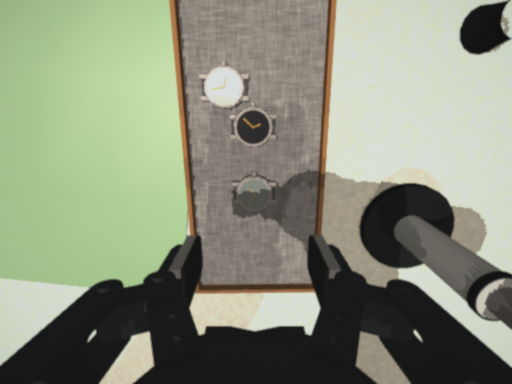

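```bash
python3 -m inch '[{"x":0,"y":0.8,"z":0,"yaw":-0.2,"jaw":0.7},{"x":0,"y":0.8,"z":0,"yaw":-0.2,"jaw":0.7},{"x":0,"y":0.8,"z":0,"yaw":-0.2,"jaw":0.7},{"x":0,"y":0.8,"z":0,"yaw":-0.2,"jaw":0.7},{"x":0,"y":0.8,"z":0,"yaw":-0.2,"jaw":0.7},{"x":0,"y":0.8,"z":0,"yaw":-0.2,"jaw":0.7},{"x":0,"y":0.8,"z":0,"yaw":-0.2,"jaw":0.7},{"x":0,"y":0.8,"z":0,"yaw":-0.2,"jaw":0.7},{"x":0,"y":0.8,"z":0,"yaw":-0.2,"jaw":0.7},{"x":0,"y":0.8,"z":0,"yaw":-0.2,"jaw":0.7}]'
python3 -m inch '[{"x":-0.1,"y":0.8,"z":0,"yaw":-0.2,"jaw":0.7},{"x":-0.1,"y":0.8,"z":0,"yaw":-0.2,"jaw":0.7},{"x":-0.2,"y":0.8,"z":0,"yaw":0,"jaw":0.7},{"x":-0.2,"y":0.8,"z":0,"yaw":0,"jaw":0.7},{"x":-0.2,"y":0.8,"z":0,"yaw":0,"jaw":0.7},{"x":-0.2,"y":0.8,"z":0,"yaw":0,"jaw":0.7},{"x":-0.2,"y":0.8,"z":0,"yaw":0,"jaw":0.7},{"x":-0.2,"y":0.8,"z":0,"yaw":0,"jaw":0.7},{"x":-0.2,"y":0.8,"z":0,"yaw":0,"jaw":0.7},{"x":-0.1,"y":0.8,"z":0,"yaw":0,"jaw":0.7}]'
python3 -m inch '[{"x":0,"y":0.8,"z":0,"yaw":0,"jaw":0.7},{"x":0,"y":0.1,"z":-0.4,"yaw":0,"jaw":0.7},{"x":0,"y":0,"z":-0.8,"yaw":0,"jaw":0.7},{"x":0,"y":0,"z":-0.8,"yaw":0,"jaw":0.7},{"x":0,"y":0,"z":0,"yaw":0,"jaw":0.7},{"x":0,"y":0,"z":0,"yaw":0,"jaw":0.7}]'
python3 - <<'E'
from h import *
f=grab_frame('wrist');s=st();crop(f,130,150,380,340,3,'pics/w53.png')
E
```

```text
time: 63.12
tool_pos: [0.4636, -0.0138, 0.093]
eef_rot: [[-0.05, -0.999, -0.001], [-0.999, 0.05, -0.001], [0.001, 0.001, -1.0]]
contact_force: [-0.1, 1.0, 0.4]
gripper_width: 0.701
time: 63.95
tool_pos: [0.4203, 0.186, 0.0929]
eef_rot: [[-0.083, -0.997, -0.002], [-0.997, 0.083, -0.001], [0.001, 0.002, -1.0]]
contact_force: [0.0, 0.0, -0.2]
gripper_width: 0.7
time: 64.45
tool_pos: [0.4204, 0.2065, 0.0419]
eef_rot: [[-0.084, -0.996, -0.004], [-0.996, 0.084, -0.003], [0.003, 0.003, -1.0]]
contact_force: [-0.0, -0.3, -0.8]
gripper_width: 0.7
t 64.5 tcp [0.4211 0.207  0.0426] yaw -94.84 F [ 0.5 -0.1  0.8] w 0.697
```

View pics/w53.png

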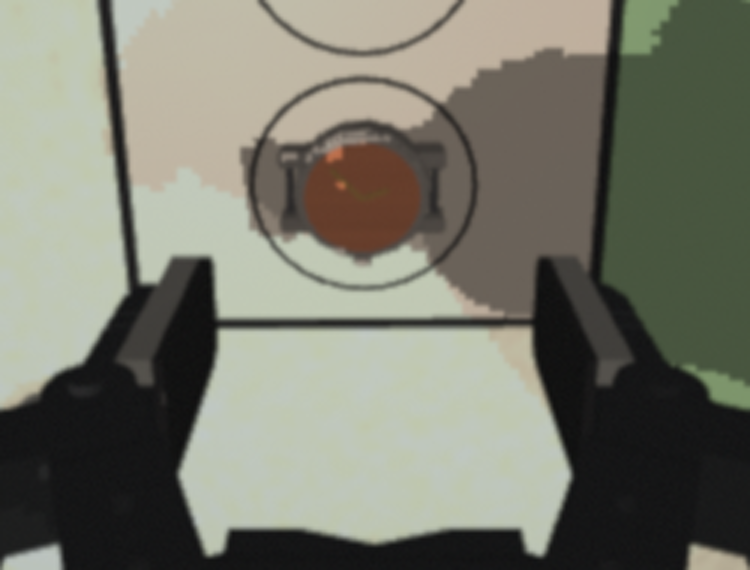

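```bash
python3 -m inch '[{"x":0,"y":0.09,"z":-0.8,"yaw":0,"jaw":0.7},{"x":0,"y":0,"z":-0.8,"yaw":0,"jaw":0.7},{"x":0,"y":0,"z":-0.34,"yaw":0,"jaw":0.7},{"x":0,"y":0,"z":-0.2,"yaw":0,"jaw":0.7},{"x":0,"y":0,"z":0,"yaw":0,"jaw":0.4},{"x":0,"y":0,"z":0,"yaw":0,"jaw":0.2},{"x":0,"y":0,"z":0,"yaw":0,"jaw":0.2},{"x":0,"y":0,"z":0,"yaw":0,"jaw":0.2},{"x":0,"y":0,"z":0,"yaw":0,"jaw":0.2}]'
python3 -m inch '[{"x":0,"y":0,"z":0.3,"yaw":0,"jaw":0.2},{"x":0,"y":0,"z":0.8,"yaw":0,"jaw":0.2},{"x":0,"y":0,"z":0.8,"yaw":0,"jaw":0.2},{"x":0,"y":0,"z":0.8,"yaw":0,"jaw":0.2},{"x":0,"y":0,"z":0.8,"yaw":0,"jaw":0.2},{"x":0,"y":0,"z":0.3,"yaw":0,"jaw":0.2},{"x":0,"y":0,"z":0,"yaw":0,"jaw":0.2}]'
python3 - <<'E'
from h import *
f=grab_frame('wrist');s=st();cv2.imwrite('pics/w54.png',f['color'][:,:,::-1])
E
```

```text
time: 65.25
tool_pos: [0.4216, 0.21, -0.0099]
eef_rot: [[-0.084, -0.996, -0.0], [-0.996, 0.084, -0.001], [0.001, 0.0, -1.0]]
contact_force: [-1.2, -0.8, 6.8]
gripper_width: 0.446
time: 65.83
tool_pos: [0.4228, 0.2108, 0.0861]
eef_rot: [[-0.084, -0.996, 0.003], [-0.996, 0.084, 0.002], [-0.002, -0.003, -1.0]]
contact_force: [-0.4, -0.6, -0.1]
gripper_width: 0.446
t 65.88 tcp [0.4221 0.2104 0.085 ] yaw -94.81 F [ 0.4  0.2 -0.1] w 0.444
```

View pics/w54.png

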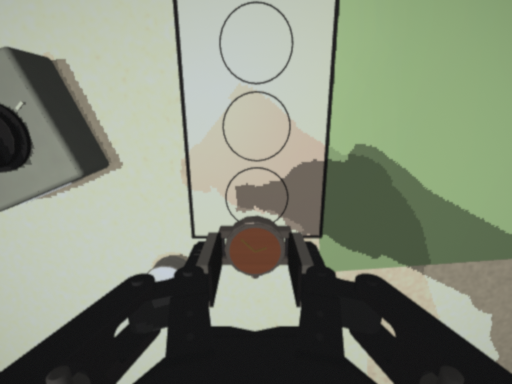

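```bash
python3 -m inch '[{"x":0.2,"y":-0.8,"z":0,"yaw":0.2,"jaw":0.2},{"x":0.2,"y":-0.8,"z":0,"yaw":0.2,"jaw":0.2},{"x":0.2,"y":-0.8,"z":0,"yaw":0.2,"jaw":0.2},{"x":0.2,"y":-0.8,"z":0,"yaw":0.2,"jaw":0.2},{"x":0.2,"y":-0.8,"z":0,"yaw":0.2,"jaw":0.2},{"x":0,"y":-0.8,"z":0,"yaw":0.2,"jaw":0.2},{"x":0,"y":-0.8,"z":0,"yaw":0.2,"jaw":0.2},{"x":0,"y":-0.8,"z":0,"yaw":0.2,"jaw":0.2},{"x":0,"y":-0.8,"z":0,"yaw":0.2,"jaw":0.2},{"x":0,"y":-0.8,"z":0,"yaw":0.2,"jaw":0.2}]'
python3 -m inch '[{"x":0,"y":-0.8,"z":0,"yaw":0.2,"jaw":0.2},{"x":0,"y":-0.8,"z":0,"yaw":0.2,"jaw":0.2},{"x":0,"y":-0.8,"z":0,"yaw":0,"jaw":0.2},{"x":-0.2,"y":-0.8,"z":0,"yaw":0,"jaw":0.2},{"x":-0.2,"y":-0.8,"z":0,"yaw":0,"jaw":0.2},{"x":-0.2,"y":-0.8,"z":0,"yaw":0,"jaw":0.2},{"x":-0.2,"y":-0.8,"z":0,"yaw":0,"jaw":0.2},{"x":-0.2,"y":-0.8,"z":0,"yaw":0,"jaw":0.2},{"x":-0.2,"y":-0.8,"z":0,"yaw":0,"jaw":0.2},{"x":-0.2,"y":-0.8,"z":0,"yaw":0,"jaw":0.2}]'
python3 -m inch '[{"x":-0.2,"y":-0.8,"z":0,"yaw":0,"jaw":0.2},{"x":-0.2,"y":-0.5,"z":0,"yaw":0,"jaw":0.2},{"x":0,"y":0,"z":0,"yaw":0,"jaw":0.2},{"x":0,"y":0,"z":0,"yaw":0,"jaw":0.2}]'
python3 - <<'E'
from h import *
f=grab_frame('wrist');s=st();cv2.imwrite('pics/w55.png',f['color'][:,:,::-1])
c=np.array([.4953,-.211]);a=np.radians(7.9);X=np.array([np.cos(a),np.sin(a)]);Y=np.array([-X[1],X[0]])
d=s['tool_pos'][:2]-c;print('tcp',d@X,d@Y)
E
```

```text
time: 66.72
tool_pos: [0.4454, 0.0091, 0.0829]
eef_rot: [[0.092, -0.996, -0.004], [-0.996, -0.092, -0.001], [0.001, 0.004, -1.0]]
contact_force: [0.1, -0.2, -0.1]
gripper_width: 0.444
time: 67.55
tool_pos: [0.4102, -0.1904, 0.0829]
eef_rot: [[0.126, -0.992, -0.003], [-0.992, -0.126, 0.0], [-0.001, 0.003, -1.0]]
contact_force: [-1.3, 0.3, -0.9]
gripper_width: 0.449
time: 67.88
tool_pos: [0.4005, -0.2224, 0.0831]
eef_rot: [[0.124, -0.992, -0.003], [-0.992, -0.124, 0.0], [-0.0, 0.003, -1.0]]
contact_force: [0.2, 0.1, -0.5]
gripper_width: 0.447
t 67.93 tcp [ 0.4011 -0.2216  0.0834] yaw -82.78 F [ 0.1  0.6 -1. ] w 0.445
tcp -0.09478329687350799 0.002489438304546243
```

View pics/w55.png

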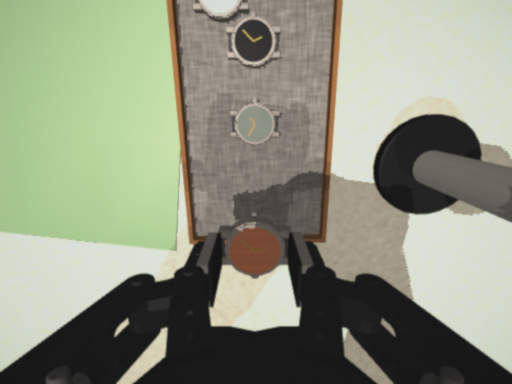

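```bash
python3 -m inch '[{"x":0,"y":0,"z":-0.8,"yaw":0,"jaw":0.2},{"x":0,"y":0,"z":-0.8,"yaw":0,"jaw":0.2},{"x":0,"y":0,"z":-0.8,"yaw":0,"jaw":0.2},{"x":0,"y":0,"z":-0.8,"yaw":0,"jaw":0.2},{"x":0,"y":0,"z":-0.4,"yaw":0,"jaw":0.2},{"x":0,"y":0,"z":-0.18,"yaw":0,"jaw":0.2},{"x":0,"y":0,"z":0,"yaw":0,"jaw":0.2},{"x":0,"y":0,"z":0,"yaw":0,"jaw":0.2}]'
python3 - <<'E'
from h import *
f=grab_frame('wrist');s=st();crop(f,100,120,410,340,2.5,'pics/w56.png')
E
```

```text
time: 68.6
tool_pos: [0.4019, -0.221, -0.0105]
eef_rot: [[0.128, -0.992, -0.001], [-0.992, -0.128, -0.0], [0.0, 0.001, -1.0]]
contact_force: [-0.2, 0.3, -0.1]
gripper_width: 0.445
t 68.65 tcp [ 0.402  -0.2214 -0.0102] yaw -82.7 F [ 0.4  0.7 -0.3] w 0.445
```

View pics/w56.png

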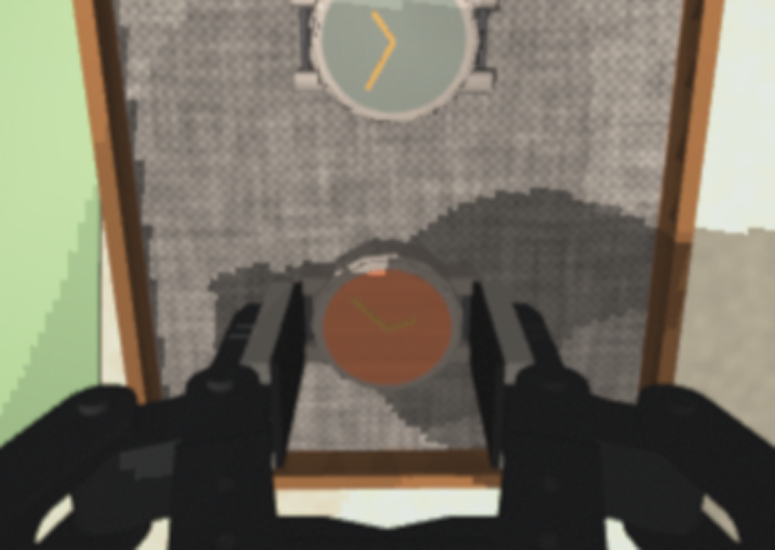

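```bash
python3 -m inch '[{"x":0,"y":0,"z":-0.06,"yaw":0,"jaw":0.2},{"x":0,"y":0,"z":0,"yaw":0,"jaw":0.6},{"x":0,"y":0,"z":0,"yaw":0,"jaw":0.65},{"x":0,"y":0,"z":0,"yaw":0,"jaw":0.65},{"x":0,"y":0,"z":0.4,"yaw":0,"jaw":0.65},{"x":0,"y":0,"z":0.8,"yaw":0,"jaw":0.65},{"x":0,"y":0,"z":0.8,"yaw":0,"jaw":0.65},{"x":0,"y":0,"z":0.8,"yaw":0,"jaw":0.65},{"x":0,"y":0,"z":0.8,"yaw":0,"jaw":0.65},{"x":0,"y":0,"z":0.8,"yaw":0,"jaw":0.7}]'
python3 -m inch '[{"x":0.3,"y":0.3,"z":0.8,"yaw":0,"jaw":0.7},{"x":0.3,"y":0.5,"z":0.8,"yaw":0,"jaw":0.7},{"x":0.3,"y":0.5,"z":0.8,"yaw":0,"jaw":0.7},{"x":0.3,"y":0.5,"z":0.8,"yaw":0,"jaw":0.7},{"x":0,"y":0.5,"z":0.8,"yaw":0,"jaw":0.7},{"x":0,"y":0.5,"z":0.8,"yaw":0,"jaw":0.7},{"x":0,"y":0,"z":0,"yaw":0,"jaw":0.7},{"x":0,"y":0,"z":0,"yaw":0,"jaw":0.7}]'
python3 - <<'E'
from h import *
f=grab_frame('wrist');s=st();cv2.imwrite('pics/w57.png',f['color'][:,:,::-1])
f=grab_frame('side');cv2.imwrite('pics/s57.png',cv2.resize(f['color'][:,:,::-1],None,fx=1.5,fy=1.5))
E
```

```text
time: 69.48
tool_pos: [0.4009, -0.2224, 0.0992]
eef_rot: [[0.125, -0.992, -0.001], [-0.992, -0.125, -0.001], [0.001, 0.001, -1.0]]
contact_force: [0.6, 0.5, -0.3]
gripper_width: 0.699
time: 70.15
tool_pos: [0.4319, -0.1522, 0.2191]
eef_rot: [[0.127, -0.992, 0.001], [-0.992, -0.127, -0.003], [0.003, -0.001, -1.0]]
contact_force: [-0.5, -0.2, -0.4]
gripper_width: 0.699
t 70.2 tcp [ 0.4309 -0.1527  0.2181] yaw -82.79 F [ 0.  -0.1 -0.8] w 0.698
```

View pics/w57.png

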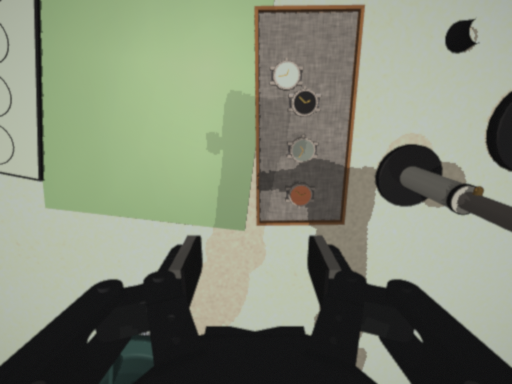

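View pics/s57.png

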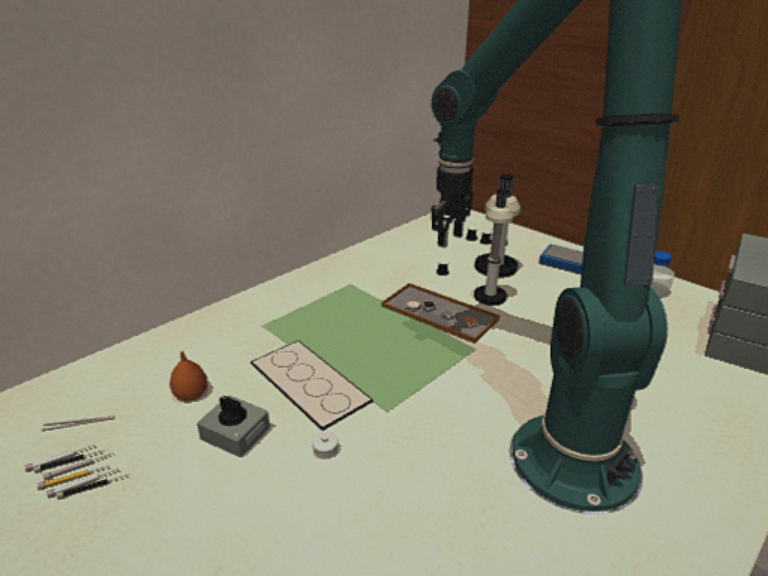

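```bash
python3 - <<'E'
from h import *
f=grab_frame('wrist');s=st();crop(f,245,0,495,235,3,'pics/w58.png')
E
```

```text
t 70.3 tcp [ 0.4302 -0.1531  0.2172] yaw -82.87 F [ 1.1 -0.3 -1.1] w 0.703
```

View pics/w58.png

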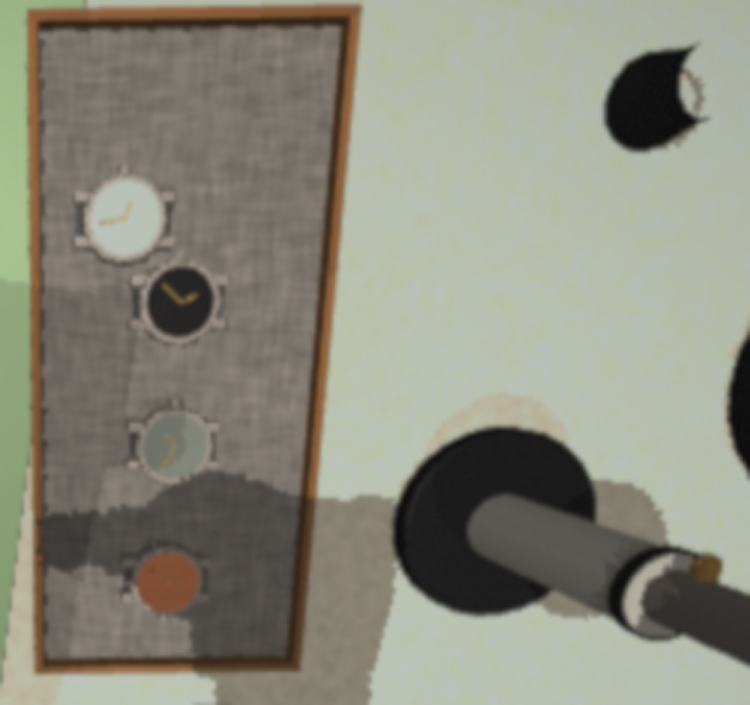

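```bash
python3 - <<'E'
from h import *
print(job_done()); st()
E
```

```text
the job is handed in; nothing more can be done
None
the job is handed in; nothing more can be done
```

I did every step in the required order and handed the job in at about 70 s of the 210 s; the hand-in reports no verdict.

**What was done**
- **Lamp:** I pulled the smaller lamp up about 98–100 mm until its brass button showed above the sleeve.
- **Pad:** All four watches were laid dial up, one in each printed ring.
- **Key:** With all four lying there, I turned the key 68° clockwise to its stop. I let go and saw it return to its rest mark.
- **Tray:** All four watches were then moved to the tray.

**Last checks:** The final wrist and side pictures show the four watches flat, dial up, apart and inside the tray. The lamp is still up with its button out. The key is at rest. The blower, loupe and parts pot look unmoved, though I compared them only by eye. The gripper was clear of everything and had no contact force.

**What failed or disagreed**
- **Missed grasp:** The first grip on the knob closed on air. In the pictures the fingertips sit about 21–28 mm behind the reported TCP, not 14 mm ahead of it. I corrected every later grasp height for that.
- **Camera offset:** Positions from the top camera and the wrist camera differed by about 4 mm, so I used the wrist camera.
- **Watch b knocked aside:** It shifted a few centimetres within the tray. It now lies about 26 mm off the tray's centre line, inside the 48 mm limit, so I left it.

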